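# Unload the drying box under its propped hood

## Robot

A 7-joint arm with a two-finger parallel gripper is mounted at the origin on the work surface. World frame = base frame: x ahead of the robot, y to its left, z up, the work surface at z = 0. Lengths are in m, angles in degrees, forces in N, time in s.
With the tool pointing down it reaches from about 0.425 to 0.875 m from the base axis. Payload 8.4 kg.
Tool frame: the origin (TCP) lies on the centre line of the jaws, within the pads' length; the fingertips stand 11 mm ahead of it and the grasp point (between the pads) lies 8 mm behind it; x points along the fingers, y is the direction in which the jaws open and shut, and the axes are right-handed (so a half turn about x gives the same grasp; the last joint's range is limited). The gripper opens to 85 mm and grips with 20 to 120 N. Pads are 22 mm wide; open, the fingers measure 114 mm over their backs; the gripper's body (76 mm by 85 mm) begins 54 mm behind the grasp point. The pads swing forward as they close: fully open they stand 13 mm farther back than shut.
Start: joints at [57.915, 19.091, 2.286, 83.961, -0.768, 76.965, -3.352], TCP at [0.289, -0.582, 0.242] pointing down, gripper open.
Joint ranges: [-147.57, 147.57], [-21.85, 119.76], [-74.77, 79.35], [14.55, 137.4], [-85.83, 265.84], [4.83, 119.75], [-152.11, 152.11]. Speed limits (degrees/s): [127.2, 127.2, 159.86, 159.86, 180, 180, 180].

## Interface

Orientations are given as [roll, pitch, yaw] about the fixed x, y, z axes, in that order (R = Rz(yaw) Ry(pitch) Rx(roll)).
In Python, from workcell import bot, optics, workorder, spotter gives the robot as it stands.
- The arm moves only by the shell command python3 -m crank 'ROWS'. ROWS is JSON, a list of rows, each an object of numbers: "wx", "wy", "wz": the turn, a rotation vector about the world's x, y, z each as a share of 45 degrees, from -1 to 1; "tx", "ty", "tz": the shift along the world's x, y, z each as a share of 10 cm, from -1 to 1; "hand": the opening, from 0 (shut) to 1 (fully open). In form: [{"wx": .., "wy": .., "wz": .., "tx": .., "ty": .., "tz": .., "hand": ..}, ...]. A call has exactly 8 rows; each row shifts and turns the commanded pose from where the row before left it; what a row does not reach is not made up. A row lasts 1/10 s, in which the tool goes at most 50 mm and 8.59 degrees, less where a joint would pass 70% of its speed; a pose out of reach is approached as far as the arm can. A call with a number of a shift or a turn outside -1 to 1 is refused whole. A call with a gripper value outside its range is refused whole. The fingers move at their own pace and stop on an object; the grip force is fixed at half the most. Time passes only in rows, so rows that do not move let the fingers close, or fill a call up. It gives the time, the measured TCP pose, the force and the opening at its end, in the units of the state.
- bot.get_obs(): the state, without advancing time (a new reading comes with each control period).
- optics.camera(name): name is "scene" or "top" or "wrist"; returns the picture (480x640x3 uint8, red, green, blue); there is no depth.
- optics.camera_info(name): a dict with "camera_matrix" (3x3 intrinsics, pixels), "world_from_camera" (4x4, takes a point from camera to world coordinates). Camera axes: x right, y down, z forward; pixel columns grow to the right and rows downward; lengths in m; the calibration is good to about 2 mm. A picture is of the moment at which its call begins: read the wrist's pose just before it. camera_info takes no time and is no camera call; for the wrist camera it gives the pose at the moment of the call.
- workorder.job_done(): hands the job in, once; it reports no verdict.
Trained networks look in the newest picture that a camera, given by its name, has taken for a name from the list of things; names that differ only in an ending like _2 or _b are one class to them, and where a whole thing is asked for, a point or a joint stands for the part that bears it (a point fixed in the world has none). Each returns a list of dicts, best first, with "confidence" (0 to 1); they miss things now and then, are a little off and sometimes report something else, mostly with a low value. They report only what shows in the picture. A call takes as long as a camera call.
- spotter.boxes_of(camera, label): "box" ([centre column, centre row, width, height] in pixels, round what is visible of it).
The state is a dict: "t": time; "joint_positions": joint angles; "qd": joint speeds; "joint_torque": joint torques, N m; "eef_pos": TCP position; "tool_rot": TCP orientation; "wrist_force": force on the tool from outside, world axes, zero at the start; "wrist_torque": the same for the moment, N m; "gripper_width": finger opening in m.
Only numpy, scipy, OpenCV 4.12 (cv2) and the standard library are available. Lean on these libraries where they do the work, as an engineer would, in place of code of your own. Each camera call takes 0.05 s, during which the arm holds its last target.

## Task

The gilded rosettes in the drying box have set: raise the clear dust hood, swing up the prop rod and set the hood down on it so that the rod's tip sits in the red socket and carries the hood, before you take anything out. Then pull open the chest's top drawer, lay every gold rosette face up and flat on the drawer floor, side by side, and push the drawer fully shut; leave the white rosette, still to be gilded, lying in the box, the hood standing on its rod to air, and the rest of the bench as it is.

Things in the scene. Friction and masses are not known exactly. Their poses are not given: they have to be found in the camera images.
- dbox: Drying box: fixed, grey, 270 mm (own x) by 255 mm (own y -120..135 mm), walls 46 mm high; origin under its centre. Hood hinge line along own x at own y +130 mm, height 60 mm. Slatted rack inside, top at 34 mm (own x -121..121, own y -108..18 mm); beside the hinge a white desiccant cassette, top at 48 mm. Fan unit, 75 mm high, on the +x end. Prop rod outside the -x end.
- hood (a joint): Clear aluminium-framed hood, 0.55 kg, 246 mm from hinge to edge. Angle a, rad: 0 shut, grows as the -y edge rises, stop at 1.70. A point d from the hinge line lies d cos a towards the box's -y and d sin a above the hinge. Lifting takes about 2.7 N at the handle. Let go below about 1.52 it falls shut; leaned back on its stop it stays. On the rod it stands at about 1.40.
- hood_handle (a point): Middle of the hood's black bar handle: bar 10 mm thick, 110 mm long along the box's x, 285 mm from the hinge line, 34 mm clear of the hood's edge. It may turn between the fingers as the hood swings. 60 mm high with the hood shut, 343 mm at the stop.
- rod (a joint): Prop rod, angle b, rad: 0 stowed level, tip to the box's -y; grows as it swings up and over towards the hinge; stop at 2.063; seated about 2.045. Plane own x -169 mm, 34 mm outside the end wall; pivot at own y +38 mm, height 32 mm. A point d along it lies d cos b to -y and d sin b above the pivot. Let go short of upright it falls back; past upright it tips onto its stop and waits there.
- rod_grip (a point): Middle of the red round sleeve by which the prop rod is gripped: 13 mm thick, 40 mm long, its middle 137 mm from the pivot. It may turn between the fingers as the rod swings.
- rod_tip (a point): Centre of the 10 mm ball tip of the prop rod, 165 mm from the pivot.
- socket (a point): Seat of the red V-shaped socket on a lug at the hood's -x side, 120 mm from the hinge line, in the rod's plane: the place of the rod's ball centre when seated. With the rod on its stop and the hood let down from its stop, the V comes down on the tip at hood angle about 1.40 and centres itself.
- rack_mid (a point): Centre of the rack's top face in the drying box, axes as the box.
- chest: Ornament chest: fixed dark wooden cabinet, 260 mm deep (own x), 260 mm wide (own y), 130 mm high, two drawers that slide out to own -x; origin at the centre of its underside. Only the top drawer is used.
- chest_drawer0 (a joint): How far the top drawer is out, m: 0 shut, up to 0.18. It slides with about 1 N of friction and stays where it is left.
- chest_drawer0_handle (a point): Middle of the top drawer's brass bar handle: bar 11 mm thick, 120 mm long along own y, 35 mm in front of the drawer front (29 mm clear), about 96 mm above the bench; moves with the drawer, axes as the chest.
- drawer_floor (a point): Centre of the top drawer's inner floor, 75 mm above the bench; moves with the drawer, axes as the chest. Floor 215 mm (own x) by 218 mm (own y), walls 33 mm above it; the front 170 mm is open to above when the drawer is fully out. Gap under the chest's top 43 mm.
- gilt1: Carved flower rosette, 50 mm across and 12 mm thick, with a round centre boss 24 mm across that rises a further 12 mm (24 mm in all), about 50 g; origin at the centre of its underside, z out of its face. It lies face up on the rack of the drying box. Gold: to be moved to the drawer. May be absent.
- gilt2: Carved flower rosette, 50 mm across and 12 mm thick, with a round centre boss 24 mm across that rises a further 12 mm (24 mm in all), about 50 g; origin at the centre of its underside, z out of its face. It lies face up on the rack of the drying box. Gold: to be moved to the drawer. May be absent.
- gilt3: Carved flower rosette, 50 mm across and 12 mm thick, with a round centre boss 24 mm across that rises a further 12 mm (24 mm in all), about 50 g; origin at the centre of its underside, z out of its face. It lies face up on the rack of the drying box. Gold: to be moved to the drawer. May be absent.
- gilt4: Carved flower rosette, 50 mm across and 12 mm thick, with a round centre boss 24 mm across that rises a further 12 mm (24 mm in all), about 50 g; origin at the centre of its underside, z out of its face. It lies face up on the rack of the drying box. Gold: to be moved to the drawer. May be absent.
- gilt5: Carved flower rosette, 50 mm across and 12 mm thick, with a round centre boss 24 mm across that rises a further 12 mm (24 mm in all), about 50 g; origin at the centre of its underside, z out of its face. It lies face up on the rack of the drying box. Gold: to be moved to the drawer. May be absent.
- white1: Carved flower rosette, 50 mm across and 12 mm thick, with a round centre boss 24 mm across that rises a further 12 mm (24 mm in all), about 50 g; origin at the centre of its underside, z out of its face. It lies face up on the rack of the drying box. White, still to be gilded: stays in the box.
- shellac: Bystander: amber bottle with black cap, 48 mm across, 115 mm high; origin at the centre of its underside.
- brush_jar: Bystander: blue jar with brushes, 66 mm across, 190 mm high with the brushes; origin at the centre of its underside.
- burnisher: Bystander: burnishing tool with a wooden handle, lying, about 170 mm long, 17 mm thick; origin under the middle of the handle, which lies along its x.
- bowl: Bystander: white ceramic bowl, 90 mm across, 40 mm high; origin at the centre of its underside.
- tin: Bystander: copper-coloured tin on the chest's top, 52 mm across, 50 mm high; origin at the centre of its underside.

How it is judged:
By the outcome, as a careful person would: the job done as asked, in the order asked, and still so for the second after the job is handed in, with the robot touching nothing.
Of gilt1, gilt2, gilt3, gilt4, gilt5 only 3 to 5 are there at a start; the rules pass over those that are not, and their reading is None.
At some moment in a run one of gilt1, gilt2, gilt3, gilt4, gilt5 may be knocked a few centimetres aside while the robot is not near it.
Once in a run the grip may slacken for a moment while it holds something.
It also fails if it takes over 208 s, if anything falls off the work surface, if the arm or the gripper's body presses on something with over 40 N, if the wrist force passes 120 N, or if a joint passes its speed limit or range.

## Working session

There is one attempt and no reset: what is moved stays moved. The work goes in short steps, Python scripts to look and compute and a shell command to move; the robot and the scene stay as the last step left them, time stands still between calls to the robot, and variables do not carry over. Pictures are saved under pics/ and viewed, and the job is handed in when it is done.

```bash
ls; mkdir -p pics
python3 - <<'E'
from workcell import bot, optics, workorder, spotter
import cv2
print(bot.get_obs())
for c in ["scene","top","wrist"]:
    im=optics.camera(c); cv2.imwrite(f"pics/{c}0.png",im[:,:,::-1])
    print(c,optics.camera_info(c))
E
```

```text
pics
{'t': 0.0, 'joint_positions': array([57.91464716, 19.12979601,  2.28415557, 84.01116825, -0.76903335,
       76.96671534, -3.35321922]), 'qd': array([-0.00094718,  0.03159188,  0.11942256, -0.06810091, -0.10126743,
        0.02412681, -0.04189368]), 'joint_torque': array([ 5.62822315e-04, -6.58560848e+01,  1.36579189e+00, -4.05566704e+01,
        1.66380132e-02,  1.25928535e-02, -1.70864104e-05]), 'eef_pos': array([ 0.28881649, -0.58181111,  0.24144236]), 'tool_rot': array([-87.00534526,  89.90755434, 119.39399606]), 'wrist_force': array([0.00173805, 0.23237162, 0.24902374]), 'wrist_torque': array([-0.03648018,  0.02398338,  0.0004663 ]), 'gripper_width': 0.08559696846010242}
scene {'camera_matrix': array([[539.8547641 ,   0.        , 314.16775744],
       [  0.        , 539.8547641 , 244.36525781],
       [  0.        ,   0.        ,   1.        ]]), 'world_from_camera': array([[ 0.75149178,  0.51231579, -0.41568333,  1.12564979],
       [ 0.6596624 , -0.57367704,  0.48553082, -0.57548248],
       [ 0.01027712, -0.63908308, -0.76906904,  1.16837665],
       [ 0.        ,  0.   
[... 321 characters left out ...]
857481, -0.00737445,  0.10368647],
       [ 0.00882862, -0.1842852 , -0.98283316,  1.4400828 ],
       [ 0.        ,  0.        ,  0.        ,  1.        ]])}
wrist {'camera_matrix': array([[420.94317592,   0.        , 324.0673813 ],
       [  0.        , 420.94317592, 238.60637052],
       [  0.        ,   0.        ,   1.        ]]), 'world_from_camera': array([[ 4.44523088e-01, -8.63896660e-01, -2.36815930e-01,
         3.48345411e-01],
       [-8.95767035e-01, -4.28943803e-01, -1.16656044e-01,
        -5.52640523e-01],
       [-8.01958566e-04,  2.63988208e-01, -9.64525574e-01,
         3.73004370e-01],
       [ 0.00000000e+00,  0.00000000e+00,  0.00000000e+00,
         1.00000000e+00]])}
```

View pics/scene0.png

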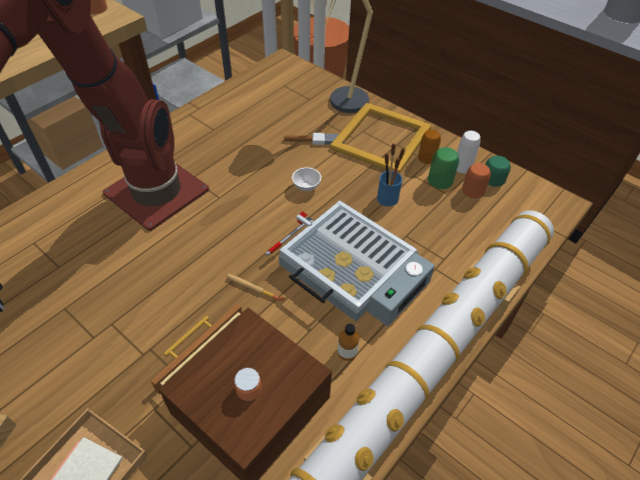

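View pics/top0.png

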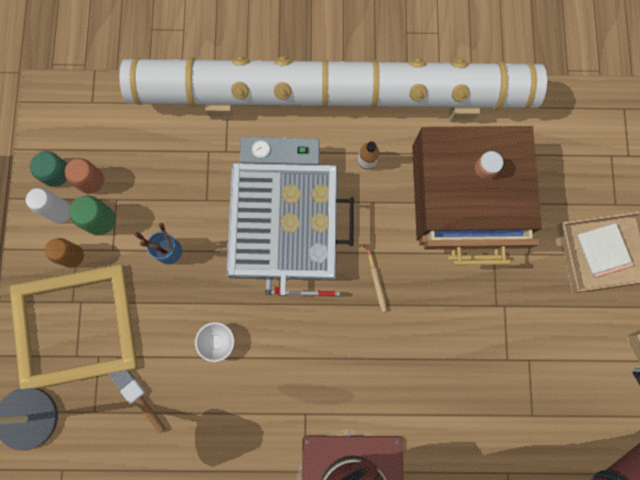

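View pics/wrist0.png

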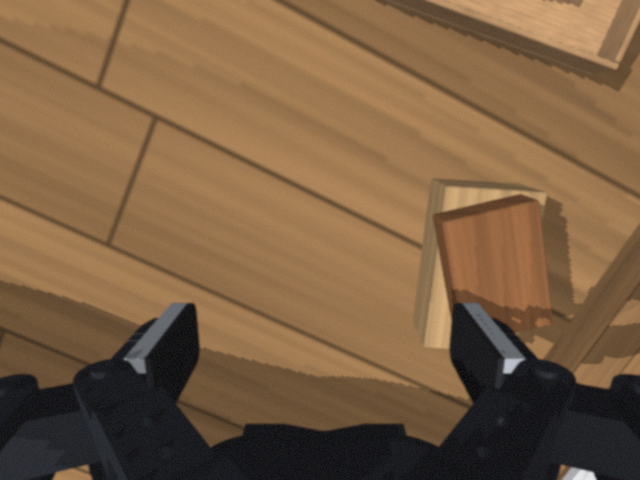

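```bash
cat > h.py <<'E'
from workcell import bot, optics, workorder, spotter
import numpy as np, cv2
from scipy.spatial.transform import Rotation as R
def shot(c,name,crop=None,s=1):
    info=optics.camera_info(c); im=optics.camera(c)[:,:,::-1]
    if crop: 
        a,b,w,h=crop; im=im[b:b+h,a:a+w]
    if s!=1: im=cv2.resize(im,None,fx=s,fy=s,interpolation=cv2.INTER_CUBIC)
    cv2.imwrite(f"pics/{name}.png",im); return info
def p2w(c,u,v,z,info=None):
    i=info or optics.camera_info(c);K=i["camera_matrix"];T=i["world_from_camera"]
    d=T[:3,:3]@np.linalg.solve(K,[u,v,1.]);o=T[:3,3]
    return o+d*(z-o[2])/d[2]
def w2p(c,p,info=None):
    i=info or optics.camera_info(c);K=i["camera_matrix"];T=i["world_from_camera"]
    q=K@(T[:3,:3].T@(np.asarray(p,float)-T[:3,3]));return q[:2]/q[2]
def st():
    o=bot.get_obs();Rm=R.from_euler('xyz',o["tool_rot"],degrees=True).as_matrix()
    print("t%.2f"%o["t"],"p",o["eef_pos"].round(4),"fx",Rm[:,0].round(3),"jaw",Rm[:,1].round(3),"F",o["wrist_force"].round(1),"w",round(o["gripper_width"],4),"q",o["joint_positions"].round(0))
    return o
E
python3 - <<'E'
from h import *
shot("top","t1",(220,130,170,190),3.1)
shot("top","t2",(400,110,180,170),3.3)
shot("scene","s1",(250,190,200,140),3.5)
shot("scene","s2",(140,300,200,170),3.5)
for l in ["dbox","hood","hood_handle","rod","rod_grip","rod_tip","chest","chest_drawer0_handle","gilt1","white1","shellac","brush_jar","burnisher","bowl","tin"]:
    print(l,[(np.round(b["box"],1).tolist(),round(b["confidence"],2)) for b in spotter.boxes_of("top",l)])
E
```

```text
dbox [([288.1, 215.9, 124.9, 161.0], 0.73)]
hood [([291.6, 232.3, 121.5, 131.8], 0.67)]
hood_handle [([292.3, 229.8, 126.0, 133.5], 0.56)]
rod [([303.0, 292.9, 73.8, 3.6], 0.84)]
rod_grip [([302.4, 293.5, 69.9, 7.2], 0.7), ([489.9, 164.7, 32.0, 27.2], 0.6)]
rod_tip [([303.0, 295.2, 74.4, 8.9], 0.59)]
chest [([478.2, 196.1, 129.1, 139.3], 0.61)]
chest_drawer0_handle [([482.4, 247.4, 115.2, 34.9], 0.56)]
gilt1 []
white1 []
shellac [([366.9, 155.4, 20.1, 32.6], 0.63)]
brush_jar [([158.0, 244.9, 45.2, 41.9], 0.71), ([367.2, 154.8, 21.4, 31.8], 0.5)]
burnisher [([374.1, 277.2, 24.9, 68.4], 0.55)]
bowl [([213.8, 343.6, 42.5, 39.5], 0.55), ([291.8, 228.8, 129.0, 134.9], 0.36)]
tin [([488.4, 164.3, 30.5, 27.6], 0.74)]
```

View pics/t1.png

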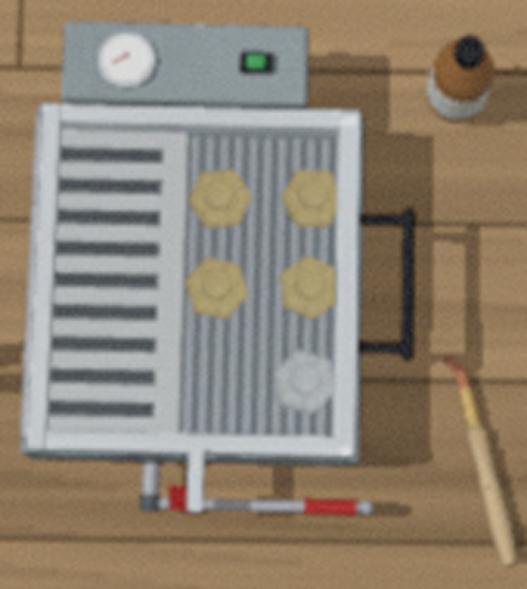

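View pics/t2.png

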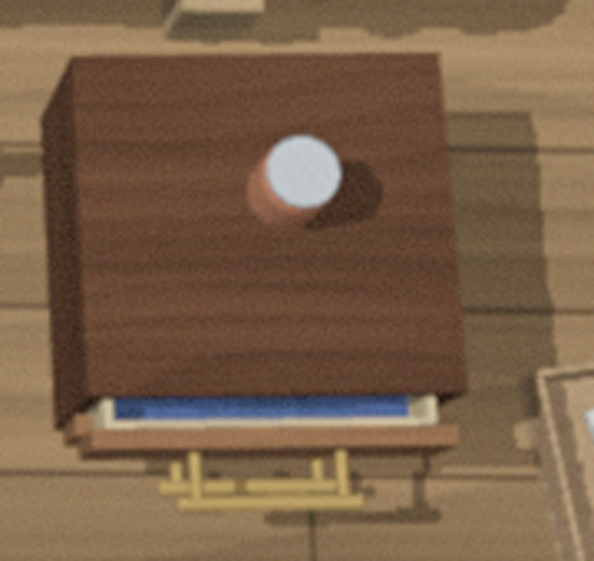

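View pics/s1.png

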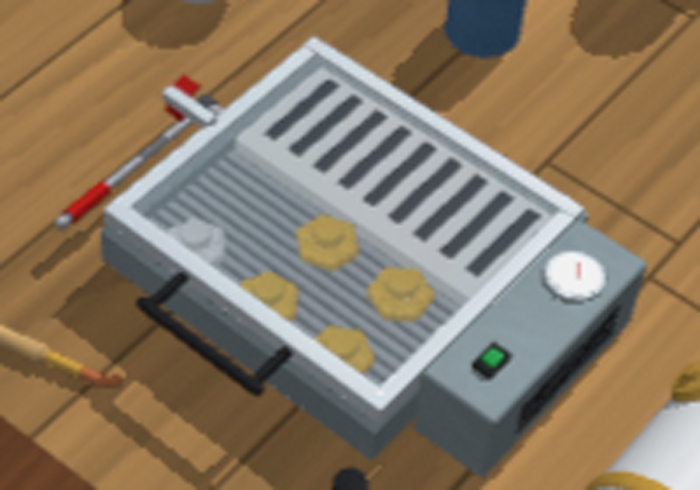

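View pics/s2.png

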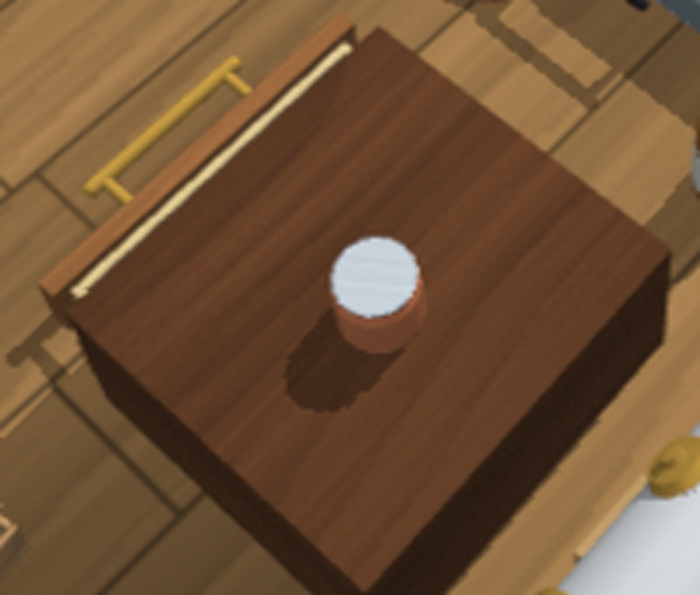

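Run:
```python
from h import *
f=lambda n,a,b,z,s=3.1,ox=220,oy=130:print(n,p2w("top",ox+a/s,oy+b/s,z).round(4))
print("box");f("handle+x",408,213,.06);f("handle-x",406,354,.06)
for a,b in [(42,105),(360,111),(356,460),(24,455)]:f("hood",a,b,.064)
f("rod tip",365,508,.032);f("rod pivot",149,503,.032);f("grip",330,507,.032);f("sock lug",195,508,.06)
for n,a,b in [("g",219,198),("g",311,198),("g",216,289),("g",307,288),("w",306,380)]:f(n,a,b,.05)
print("chest")
g=lambda n,a,b,z:f(n,a,b,z,3.3,400,110)
for a,b in [(75,58),(438,55),(466,390),(90,397)]:g("c",a,b,.13)
g("dh",180,503,.096);g("dh",362,503,.096);g("front",80,450,.12);g("front",458,438,.12)
s=lambda n,a,b,z:print(n,p2w("scene",250+a/3.5,190+b/3.5,z).round(4))
s("handle-x",145,302,.06);s("handle+x",258,388,.06);s("tip",62,220,.032)
```

```text
box
handle+x [0.6637 0.0028 0.06  ]
handle-x [0.5534 0.0048 0.06  ]
hood [0.7462 0.2863 0.064 ]
hood [0.7438 0.0399 0.064 ]
hood [0.4718 0.0429 0.064 ]
hood [0.4735 0.2911 0.064 ]
rod tip [0.439  0.0346 0.032 ]
rod pivot [0.4415 0.1991 0.032 ]
grip [0.4395 0.0613 0.032 ]
sock lug [0.4353 0.1629 0.06  ]
g [0.6769 0.1486 0.05  ]
g [0.6776 0.0773 0.05  ]
g [0.6047 0.1499 0.05  ]
g [0.6061 0.08   0.05  ]
w [0.5344 0.0804 0.05  ]
chest
c [ 0.8171 -0.158   0.13  ]
c [ 0.822  -0.4141  0.13  ]
c [ 0.5811 -0.4186  0.13  ]
c [ 0.5739 -0.1617  0.13  ]
dh [ 0.5067 -0.2288  0.096 ]
dh [ 0.5077 -0.3549  0.096 ]
front [ 0.539  -0.1558  0.12  ]
front [ 0.5496 -0.415   0.12  ]
handle-x [0.5531 0.0064 0.06  ]
handle+x [0.6631 0.0043 0.06  ]
tip [0.4376 0.036  0.032 ]
```

Run:
```python
from h import *
st()
f=lambda n,a,b,z:print(n,p2w("top",400+a/3.3,110+b/3.3,z).round(4))
f("low handle",163,487,.04);f("low front L",65,436,.06)
f("topfrontL",80,441,.12);f("inner L",97,420,.108);f("blueL",115,397,.13)
i=optics.camera_info("wrist");T=i["world_from_camera"];o=bot.get_obs()
Rm=R.from_euler('xyz',o["tool_rot"],degrees=True).as_matrix()
print("cam in tool",Rm.T@(T[:3,3]-o["eef_pos"]))
```

```text
t1.10 p [ 0.289  -0.5822  0.2423] fx [ 0. -0. -1.] jaw [ 0.445 -0.896  0.   ] F [ 0.   0.  -0.5] w 0.0857 q [58. 19.  2. 84. -1. 77. -3.]
low handle [ 0.5267 -0.2308  0.04  ]
low front L [ 0.5598 -0.1572  0.06  ]
topfrontL [ 0.5453 -0.156   0.12  ]
inner L [ 0.5623 -0.1705  0.108 ]
blueL [ 0.5741 -0.1787  0.13  ]
cam in tool [-1.31363719e-01  6.51416563e-05 -6.62799553e-02]
```

```bash
python3 -m crank '[{"tx":0.2,"ty":0.367,"wz":-0.038,"hand":0.3},{"tx":0.2,"ty":0.367,"wz":-0.038,"hand":0.3},{"tx":0.2,"ty":0.367,"wz":-0.038,"hand":0.3},{"tx":0.2,"ty":0.367,"wz":-0.038,"hand":0.3},{"tx":0.2,"ty":0.367,"wz":-0.038,"hand":0.3},{"tx":0.2,"ty":0.367,"wz":-0.038,"hand":0.3},{"tx":0.2,"ty":0.367,"wz":-0.038,"hand":0.3},{"tx":0.2,"ty":0.367,"wz":-0.038,"hand":0.3}]'; python3 -m crank '[{"tx":0.2,"ty":0.367,"wz":-0.038,"hand":0.3},{"tx":0.2,"ty":0.367,"wz":-0.038,"hand":0.3},{"tx":0.2,"ty":0.367,"wz":-0.038,"hand":0.3},{"tx":0.2,"ty":0.367,"wz":-0.038,"tz":-0.2,"hand":0.3},{"tx":0.2,"ty":0.367,"wz":-0.038,"tz":-0.2,"hand":0.3},{"tx":0.2,"ty":0.367,"wz":-0.038,"tz":-0.2,"hand":0.3},{"tx":0.2,"ty":0.367,"wz":-0.038,"tz":-0.2,"hand":0.3},{"tx":0.2,"ty":0.367,"wz":-0.038,"hand":0.3}]'
python3 - <<'E'
from h import *
st();shot("wrist","w1");st()
E
```

```text
t1.10 p [ 0.289  -0.5822  0.2423] fx [ 0. -0. -1.] jaw [ 0.445 -0.896  0.   ] F [ 0.   0.  -0.5] w 0.0857 q [58. 19.  2. 84. -1. 77. -3.]
t1.15 p [ 0.289  -0.5822  0.2423] fx [ 0.  0. -1.] jaw [ 0.445 -0.896 -0.   ] F [-0.9  0.3 -0.6] w 0.0852 q [58. 19.  2. 84. -1. 77. -3.]validation failed for argument at $[0]...
validation failed for argument at $[0]...
```

View pics/w1.png

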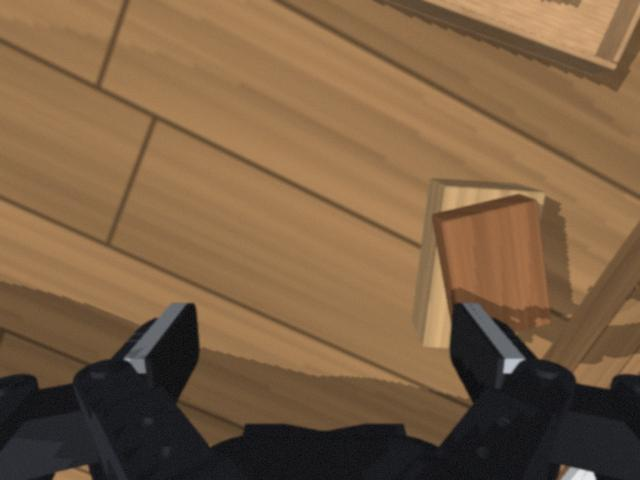

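```bash
python3 -m crank '[{"wx":0,"wy":0,"wz":-0.038,"tx":0.2,"ty":0.367,"tz":0,"hand":0.3},{"wx":0,"wy":0,"wz":-0.038,"tx":0.2,"ty":0.367,"tz":0,"hand":0.3},{"wx":0,"wy":0,"wz":-0.038,"tx":0.2,"ty":0.367,"tz":0,"hand":0.3},{"wx":0,"wy":0,"wz":-0.038,"tx":0.2,"ty":0.367,"tz":0,"hand":0.3},{"wx":0,"wy":0,"wz":-0.038,"tx":0.2,"ty":0.367,"tz":0,"hand":0.3},{"wx":0,"wy":0,"wz":-0.038,"tx":0.2,"ty":0.367,"tz":0,"hand":0.3},{"wx":0,"wy":0,"wz":-0.038,"tx":0.2,"ty":0.367,"tz":0,"hand":0.3},{"wx":0,"wy":0,"wz":-0.038,"tx":0.2,"ty":0.367,"tz":0,"hand":0.3}]'
```

```text
t: 1.95
eef_pos: [0.4496, -0.287, 0.2426]
tool_rot: [131.8, 90.0, -35.6]
wrist_force: [0.2, -0.2, -0.1]
gripper_width: 0.0255
```

```bash
python3 -m crank '[{"wx":0,"wy":0,"wz":-0.038,"tx":0.2,"ty":0.367,"tz":0,"hand":0.3},{"wx":0,"wy":0,"wz":-0.038,"tx":0.2,"ty":0.367,"tz":0,"hand":0.3},{"wx":0,"wy":0,"wz":-0.038,"tx":0.2,"ty":0.367,"tz":0,"hand":0.3},{"wx":0,"wy":0,"wz":-0.038,"tx":0.2,"ty":0.367,"tz":-0.2,"hand":0.3},{"wx":0,"wy":0,"wz":-0.038,"tx":0.2,"ty":0.367,"tz":-0.2,"hand":0.3},{"wx":0,"wy":0,"wz":-0.038,"tx":0.2,"ty":0.367,"tz":-0.2,"hand":0.3},{"wx":0,"wy":0,"wz":-0.038,"tx":0.2,"ty":0.367,"tz":-0.2,"hand":0.3},{"wx":0,"wy":0,"wz":-0.038,"tx":0.2,"ty":0.367,"tz":0,"hand":0.3}]'
python3 - <<'E'
from h import *
st();i=shot("wrist","w1");st()
print([w2p("wrist",p,i) for p in [(.6637,.0035,.06),(.5532,.0055,.06)]])
E
```

```text
t: 2.75
eef_pos: [0.608, 0.0063, 0.1593]
tool_rot: [2.3, 89.8, -178.8]
wrist_force: [0.6, 0.1, 0.4]
gripper_width: 0.0256
t2.75 p [0.608  0.0063 0.1593] fx [-0.004 -0.    -1.   ] jaw [-0.018 -1.     0.   ] F [0.6 0.1 0.4] w 0.0256 q [  12.   19.  -21.   95.    7.   68. -101.]
t2.80 p [0.6108 0.0148 0.1608] fx [-0.001  0.005 -1.   ] jaw [-0.013 -1.    -0.005] F [0.  6.3 0. ] w 0.0259 q [  12.   19.  -21.   95.    7.   68. -102.]
[array([326.68924652, 143.41377691]), array([326.43972412, 330.52951057])]
```

View pics/w1.png

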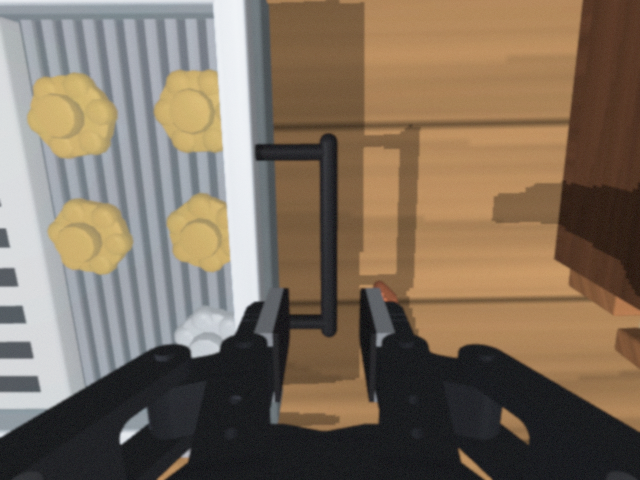

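```bash
python3 -m crank '[{"wx":0,"wy":0,"wz":0,"tx":0,"ty":0,"tz":0,"hand":0.3},{"wx":0,"wy":0,"wz":0,"tx":0,"ty":0,"tz":-0.2,"hand":0.3},{"wx":0,"wy":0,"wz":0,"tx":0,"ty":0,"tz":-0.25,"hand":0.3},{"wx":0,"wy":0,"wz":0,"tx":0,"ty":0,"tz":-0.25,"hand":0.3},{"wx":0,"wy":0,"wz":0,"tx":0,"ty":0,"tz":-0.25,"hand":0.3},{"wx":0,"wy":0,"wz":0,"tx":0,"ty":0,"tz":-0.15,"hand":0.3},{"wx":0,"wy":0,"wz":0,"tx":0,"ty":0,"tz":0,"hand":0.3},{"wx":0,"wy":0,"wz":0,"tx":0,"ty":0,"tz":0,"hand":0.3}]'
python3 - <<'E'
from h import *
st();i=shot("wrist","w2");shot("scene","s3",(250,150,200,180),3.3)
E
```

```text
t: 3.6
eef_pos: [0.6094, 0.0045, 0.0531]
tool_rot: [169.6, 90.0, -11.4]
wrist_force: [0.8, 0.3, -0.1]
gripper_width: 0.0258
t3.60 p [0.6094 0.0045 0.0531] fx [ 0.001 -0.    -1.   ] jaw [-0.017 -1.     0.   ] F [ 0.8  0.3 -0.1] w 0.0258 q [  11.   25.  -20.  100.   10.   56. -103.]
```

View pics/w2.png

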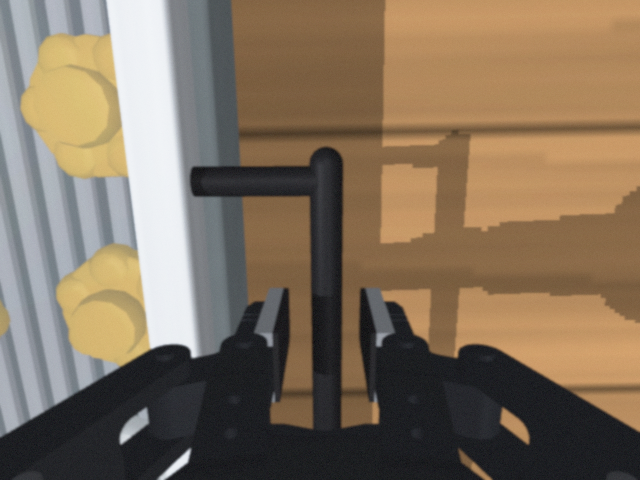

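View pics/s3.png

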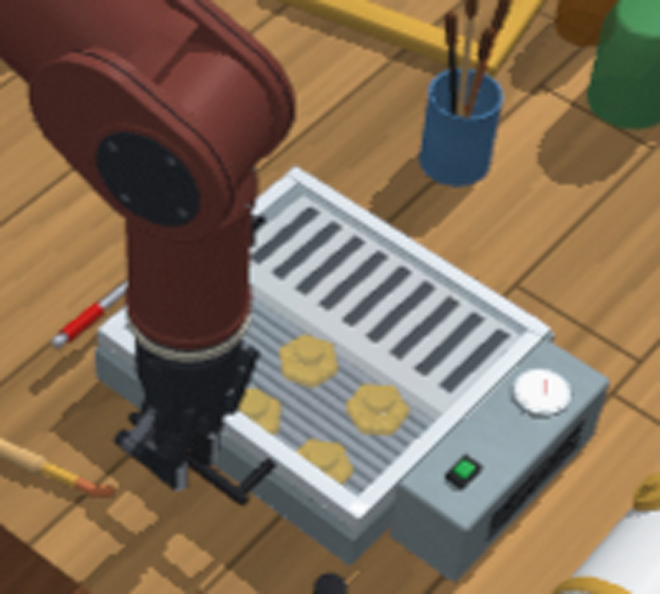

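```bash
python3 -m crank '[{"wx":0,"wy":0,"wz":0,"tx":0,"ty":0,"tz":0,"hand":0},{"wx":0,"wy":0,"wz":0,"tx":0,"ty":0,"tz":0,"hand":0},{"wx":0,"wy":0,"wz":0,"tx":0,"ty":0,"tz":0,"hand":0},{"wx":0,"wy":0,"wz":0,"tx":0,"ty":0,"tz":0,"hand":0},{"wx":0,"wy":0,"wz":0,"tx":0,"ty":0,"tz":0,"hand":0},{"wx":0,"wy":0,"wz":0,"tx":0,"ty":0,"tz":0.05,"hand":0},{"wx":0,"wy":0,"wz":0,"tx":0,"ty":0,"tz":0.05,"hand":0},{"wx":0,"wy":0,"wz":0,"tx":0,"ty":0,"tz":0,"hand":0}]'
python3 - <<'E'
from h import *
st()
a=np.r_[.035,np.arange(.12,1.7,.1),1.69]
for i in range(len(a)-1): print(round(a[i+1],3),"ty %.3f tz %.3f"%tuple(10*.285*np.array([np.cos(a[i])-np.cos(a[i+1]),np.sin(a[i+1])-np.sin(a[i])])))
E
```

```text
t: 4.5
eef_pos: [0.6098, 0.004, 0.0633]
tool_rot: [150.7, 89.9, -30.3]
wrist_force: [4.6, -4.9, -2.7]
gripper_width: 0.008
t4.50 p [0.6098 0.004  0.0633] fx [ 0.002 -0.001 -1.   ] jaw [-0.017 -1.     0.001] F [ 4.6 -4.9 -2.7] w 0.008 q [  11.   25.  -20.  100.   10.   57. -103.]
0.12 ty 0.019 tz 0.241
0.22 ty 0.048 tz 0.281
0.32 ty 0.076 tz 0.275
0.42 ty 0.103 tz 0.266
0.52 ty 0.129 tz 0.254
0.62 ty 0.154 tz 0.240
0.72 ty 0.177 tz 0.223
0.82 ty 0.198 tz 0.205
0.92 ty 0.218 tz 0.184
1.02 ty 0.235 tz 0.161
1.12 ty 0.250 tz 0.137
1.22 ty 0.262 tz 0.111
1.32 ty 0.272 tz 0.084
1.42 ty 0.279 tz 0.057
1.52 ty 0.283 tz 0.029
1.62 ty 0.285 tz 0.000
1.69 ty 0.199 tz -0.017
```

```bash
python3 -m crank '[{"wx":0,"wy":0,"wz":0,"tx":0,"ty":0.02,"tz":0.24,"hand":0},{"wx":0,"wy":0,"wz":0,"tx":0,"ty":0.05,"tz":0.28,"hand":0},{"wx":0,"wy":0,"wz":0,"tx":0,"ty":0.076,"tz":0.275,"hand":0},{"wx":0,"wy":0,"wz":0,"tx":0,"ty":0.103,"tz":0.266,"hand":0},{"wx":0,"wy":0,"wz":0,"tx":0,"ty":0.129,"tz":0.254,"hand":0},{"wx":0,"wy":0,"wz":0,"tx":0,"ty":0.154,"tz":0.24,"hand":0},{"wx":0,"wy":0,"wz":0,"tx":0.01,"ty":0.177,"tz":0.223,"hand":0},{"wx":0,"wy":0,"wz":0,"tx":0,"ty":0,"tz":0,"hand":0}]'
python3 - <<'E'
from h import *
st();shot("scene","s4",(200,50,280,260),2.2)
E
```

```text
t: 5.3
eef_pos: [0.6108, 0.0748, 0.2449]
tool_rot: [137.8, 89.7, -43.2]
wrist_force: [-3.1, -14.1, 8.3]
gripper_width: 0.0075
t5.30 p [0.6108 0.0748 0.2449] fx [ 0.004 -0.004 -1.   ] jaw [-0.017 -1.     0.004] F [ -3.1 -14.1   8.3] w 0.0075 q [   7.   16.  -23.   88.    7.   77. -107.]
```

View pics/s4.png

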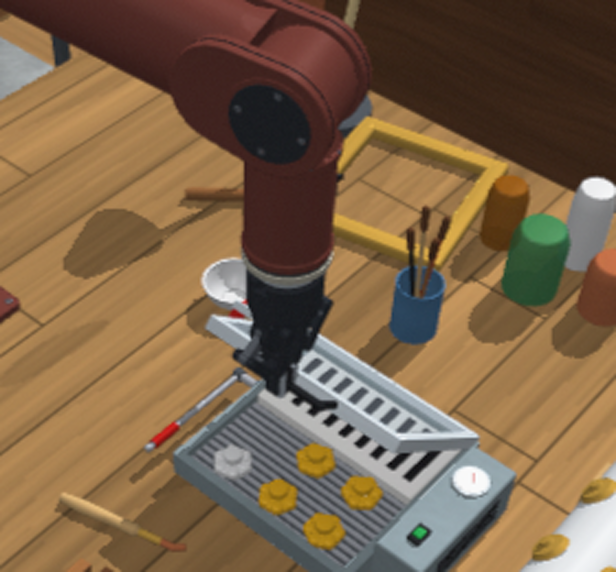

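```bash
python3 -m crank '[{"wx":0,"wy":0,"wz":0,"tx":0,"ty":0.18,"tz":0.22,"hand":0},{"wx":0,"wy":0,"wz":0,"tx":0,"ty":0.205,"tz":0.19,"hand":0},{"wx":0,"wy":0,"wz":0,"tx":0,"ty":0.235,"tz":0.17,"hand":0},{"wx":0,"wy":0,"wz":0,"tx":0.01,"ty":0.25,"tz":0.14,"hand":0},{"wx":0,"wy":0,"wz":0,"tx":0,"ty":0.262,"tz":0.111,"hand":0},{"wx":0,"wy":0,"wz":0,"tx":0.01,"ty":0.272,"tz":0.084,"hand":0},{"wx":0,"wy":0,"wz":0,"tx":0,"ty":0.279,"tz":0.057,"hand":0},{"wx":0,"wy":0,"wz":0,"tx":0,"ty":0,"tz":0,"hand":0}]'
python3 - <<'E'
from h import *
o=st();p=o["eef_pos"]+[0,0,.008];print(p, "r",np.hypot(p[1]-.2895,p[2]-.06),"a",np.arctan2(p[2]-.06,.2895-p[1]))
E
```

```text
t: 6.15
eef_pos: [0.6126, 0.2491, 0.3402]
tool_rot: [-144.2, 89.6, 35.1]
wrist_force: [2.3, -1.2, 9.7]
gripper_width: 0.0079
t6.15 p [0.6126 0.2491 0.3402] fx [ 0.006  0.004 -1.   ] jaw [-0.012 -1.    -0.004] F [ 2.3 -1.2  9.7] w 0.0079 q [  -7.   21.  -27.   72.    9.   89. -123.]
[0.61264488 0.24909854 0.34824247] r 0.2910601337622328 a 1.4315387069518208
```

```bash
python3 -m crank '[{"wx":0,"wy":0,"wz":0,"tx":0,"ty":0.2,"tz":0.02,"hand":0},{"wx":0,"wy":0,"wz":0,"tx":0,"ty":0.2,"tz":0.02,"hand":0},{"wx":0,"wy":0,"wz":0,"tx":0,"ty":0.2,"tz":0,"hand":0},{"wx":0,"wy":0,"wz":0,"tx":0,"ty":0.1,"tz":0,"hand":0},{"wx":0,"wy":0,"wz":0,"tx":0,"ty":0.03,"tz":0,"hand":0},{"wx":0,"wy":0,"wz":0,"tx":0,"ty":0,"tz":0,"hand":0},{"wx":0,"wy":0,"wz":0,"tx":0,"ty":0,"tz":0,"hand":0},{"wx":0,"wy":0,"wz":0,"tx":0,"ty":0,"tz":0,"hand":0}]'
python3 - <<'E'
from h import *
o=st();p=o["eef_pos"]+[0,0,.008];print(p, "r",np.hypot(p[1]-.2895,p[2]-.06),"a",np.arctan2(p[2]-.06,.2895-p[1]))
E
```

```text
t: 6.95
eef_pos: [0.6134, 0.3165, 0.3412]
tool_rot: [173.8, 89.9, -7.3]
wrist_force: [8.3, -0.3, -1.4]
gripper_width: 0.0072
t6.95 p [0.6134 0.3165 0.3412] fx [ 0.002 -0.    -1.   ] jaw [-0.018 -1.     0.   ] F [ 8.3 -0.3 -1.4] w 0.0072 q [ -13.   25.  -27.   67.   11.   91. -129.]
[0.61338842 0.3165477  0.34916162] r 0.2904238659431592 a 1.6640633030026906
```

```bash
python3 -m crank '[{"wx":0,"wy":0,"wz":0,"tx":0,"ty":0.05,"tz":0,"hand":0},{"wx":0,"wy":0,"wz":0,"tx":0,"ty":0,"tz":0,"hand":0.2},{"wx":0,"wy":0,"wz":0,"tx":0,"ty":0,"tz":0,"hand":0.4},{"wx":0,"wy":0,"wz":0,"tx":0,"ty":0,"tz":0,"hand":0.4},{"wx":0,"wy":0,"wz":0,"tx":0,"ty":0,"tz":0,"hand":0.4},{"wx":0,"wy":0,"wz":0,"tx":0,"ty":0,"tz":0.2,"hand":0.4},{"wx":0,"wy":0,"wz":0,"tx":0,"ty":0,"tz":0.3,"hand":0.4},{"wx":0,"wy":0,"wz":0,"tx":0,"ty":0,"tz":0,"hand":0.4}]'
python3 - <<'E'
from h import *
o=st();shot("scene","s5",(200,0,320,320),1.8);shot("top","t5",(180,80,260,260),2.2)
E
```

```text
t: 7.75
eef_pos: [0.6124, 0.3229, 0.3959]
tool_rot: [-144.4, 89.7, 34.7]
wrist_force: [-0.3, 0.3, 0.5]
gripper_width: 0.0344
t7.75 p [0.6124 0.3229 0.3959] fx [ 0.005  0.003 -1.   ] jaw [-0.017 -1.    -0.003] F [-0.3  0.3  0.5] w 0.0344 q [ -14.   25.  -27.   60.   11.   97. -129.]
```

View pics/s5.png

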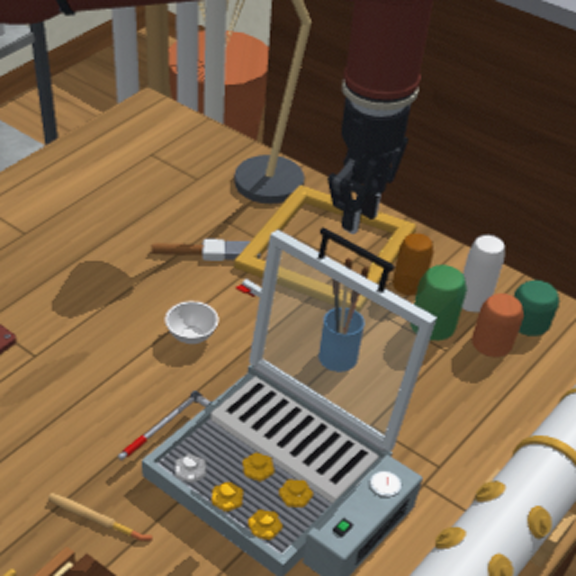

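View pics/t5.png

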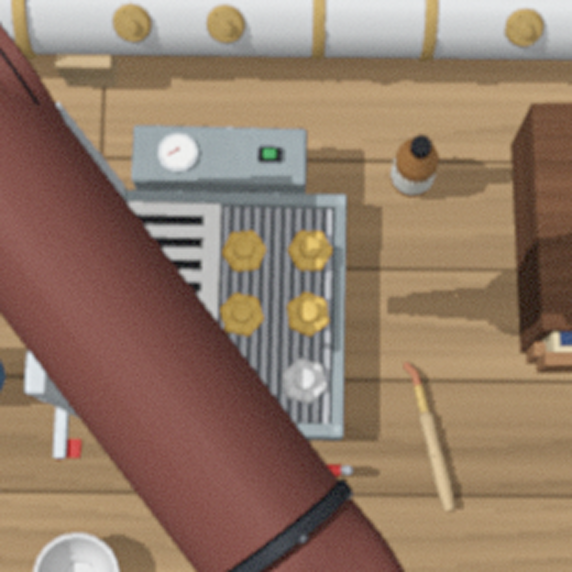

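```bash
python3 -m crank '[{"wx":0,"wy":0,"wz":0.18,"tx":-0.1,"ty":-0.3,"tz":0.1,"hand":0.28},{"wx":0,"wy":0,"wz":0.18,"tx":-0.1,"ty":-0.3,"tz":0,"hand":0.28},{"wx":0,"wy":0,"wz":0.18,"tx":-0.1,"ty":-0.3,"tz":0,"hand":0.28},{"wx":0,"wy":0,"wz":0.18,"tx":-0.1,"ty":-0.3,"tz":0,"hand":0.28},{"wx":0,"wy":0,"wz":0.18,"tx":-0.1,"ty":-0.3,"tz":0,"hand":0.28},{"wx":0,"wy":0,"wz":0.18,"tx":-0.1,"ty":-0.3,"tz":0,"hand":0.28},{"wx":0,"wy":0,"wz":0.18,"tx":-0.1,"ty":-0.3,"tz":-0.3,"hand":0.28},{"wx":0,"wy":0,"wz":0.18,"tx":-0.1,"ty":-0.3,"tz":-0.4,"hand":0.28}]'
```

```text
t: 8.65
eef_pos: [0.532, 0.0817, 0.3319]
tool_rot: [122.1, 89.9, 6.3]
wrist_force: [0.8, 0.5, -1.3]
gripper_width: 0.024
```

```bash
python3 -m crank '[{"wx":0,"wy":0,"wz":0.18,"tx":-0.2,"ty":-0.2,"tz":-0.4,"hand":0.28},{"wx":0,"wy":0,"wz":0.18,"tx":-0.2,"ty":0,"tz":-0.4,"hand":0.28},{"wx":0,"wy":0,"wz":0.18,"tx":-0.2,"ty":0,"tz":-0.3,"hand":0.28},{"wx":0,"wy":0,"wz":0,"tx":-0.2,"ty":0,"tz":-0.2,"hand":0.28},{"wx":0,"wy":0,"wz":0,"tx":-0.1,"ty":0,"tz":-0.2,"hand":0.28},{"wx":0,"wy":0,"wz":0,"tx":0,"ty":0,"tz":-0.2,"hand":0.28},{"wx":0,"wy":0,"wz":0,"tx":0,"ty":0,"tz":0,"hand":0.28},{"wx":0,"wy":0,"wz":0,"tx":0,"ty":0,"tz":0,"hand":0.28}]'
python3 - <<'E'
from h import *
o=st();i=shot("wrist","w3")
print(w2p("wrist",(.44,.0625,.032),i),w2p("wrist",(.4425,.2,.032),i))
E
```

```text
t: 9.45
eef_pos: [0.4419, 0.0627, 0.162]
tool_rot: [-93.1, 89.9, 175.0]
wrist_force: [0.0, 0.1, 0.4]
gripper_width: 0.0238
t9.45 p [0.4419 0.0627 0.162 ] fx [-0.001  0.    -1.   ] jaw [ 0.999 -0.033 -0.001] F [0.  0.1 0.4] w 0.0238 q [ 18.   1. -32. 115.   0.  64. -16.]
[321.90233256 231.28352136] [317.98014174  -9.03443276]
```

View pics/w3.png

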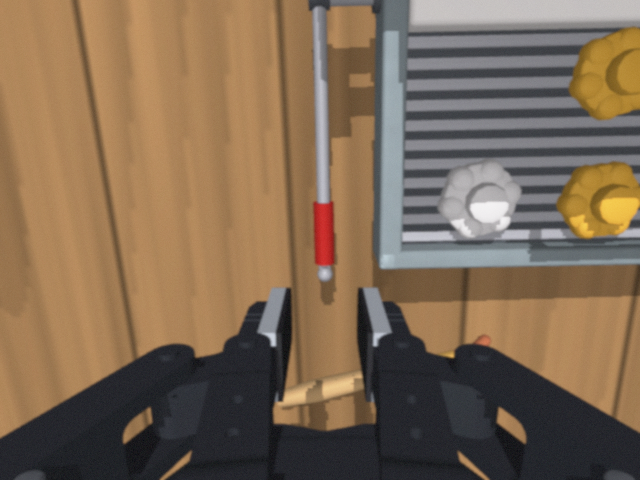

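```bash
python3 - <<'E'
from h import *
print(p2w("wrist",330,385,.01),p2w("wrist",475,342,.01))
E
python3 -m crank '[{"wx":0,"wy":0,"wz":0,"tx":-0.01,"ty":0,"tz":-0.25,"hand":0.28},{"wx":0,"wy":0,"wz":0,"tx":0,"ty":0,"tz":-0.25,"hand":0.28},{"wx":0,"wy":0,"wz":0,"tx":0,"ty":0,"tz":-0.25,"hand":0.28},{"wx":0,"wy":0,"wz":0,"tx":0,"ty":0,"tz":-0.25,"hand":0.28},{"wx":0,"wy":0,"wz":0,"tx":0,"ty":0,"tz":-0.25,"hand":0.28},{"wx":0,"wy":0,"wz":0,"tx":0,"ty":0,"tz":-0.13,"hand":0.28},{"wx":0,"wy":0,"wz":0,"tx":0,"ty":0,"tz":0,"hand":0.28},{"wx":0,"wy":0,"wz":0,"tx":0,"ty":0,"tz":0,"hand":0.28}]'
python3 - <<'E'
from h import *
o=st();i=shot("wrist","w4")
E
```

```text
[ 0.44254986 -0.06582283  0.01      ] [ 0.55226522 -0.03243295  0.01      ]
t: 10.3
eef_pos: [0.442, 0.063, 0.025]
tool_rot: [109.9, 89.9, 18.1]
wrist_force: [0.0, -0.2, -0.1]
gripper_width: 0.024
t10.30 p [0.442 0.063 0.025] fx [ 0.001  0.    -1.   ] jaw [ 0.999 -0.033  0.001] F [ 0.  -0.2 -0.1] w 0.024 q [ 16.  12. -31. 123.   9.  47. -23.]
```

View pics/w4.png

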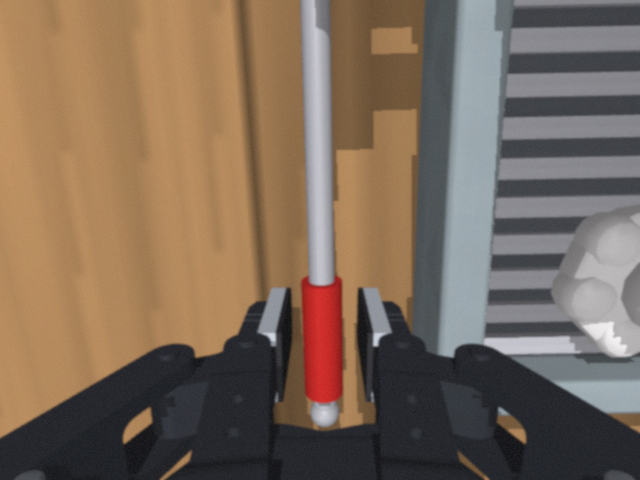

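```bash
python3 -m crank '[{"wx":0,"wy":0,"wz":0,"tx":0,"ty":0,"tz":0,"hand":0},{"wx":0,"wy":0,"wz":0,"tx":0,"ty":0,"tz":0,"hand":0},{"wx":0,"wy":0,"wz":0,"tx":0,"ty":0,"tz":0,"hand":0},{"wx":0,"wy":0,"wz":0,"tx":0,"ty":0,"tz":0,"hand":0},{"wx":0,"wy":0,"wz":0,"tx":0,"ty":0,"tz":0,"hand":0},{"wx":0,"wy":0,"wz":0,"tx":0,"ty":0.005,"tz":0.1,"hand":0},{"wx":0,"wy":0,"wz":0,"tx":0,"ty":0.012,"tz":0.1,"hand":0},{"wx":0,"wy":0,"wz":0,"tx":0,"ty":0,"tz":0,"hand":0}]'
python3 - <<'E'
from h import *
st()
a=np.r_[.146,np.linspace(.3,1.98,10),2.05]
for i in range(len(a)-1): print(round(a[i+1],3),"ty %.3f tz %.3f"%tuple(10*.137*np.array([np.cos(a[i])-np.cos(a[i+1]),np.sin(a[i+1])-np.sin(a[i])])))
E
```

```text
t: 11.15
eef_pos: [0.4415, 0.065, 0.0456]
tool_rot: [88.1, 89.9, -3.7]
wrist_force: [-0.5, 3.2, -2.6]
gripper_width: 0.011
t11.15 p [0.4415 0.065  0.0456] fx [ 0.001 -0.    -1.   ] jaw [ 0.999 -0.032  0.001] F [-0.5  3.2 -2.6] w 0.011 q [ 16.  10. -32. 122.   7.  49. -22.]
0.3 ty 0.047 tz 0.206
0.487 ty 0.098 tz 0.236
0.673 ty 0.140 tz 0.214
0.86 ty 0.177 tz 0.184
1.047 ty 0.208 tz 0.148
1.233 ty 0.232 tz 0.107
1.42 ty 0.248 tz 0.062
1.607 ty 0.255 tz 0.015
1.793 ty 0.253 tz -0.033
1.98 ty 0.243 tz -0.079
2.05 ty 0.087 tz -0.041
```

```bash
python3 -m crank '[{"wx":0,"wy":0,"wz":0,"tx":0,"ty":0.047,"tz":0.206,"hand":0},{"wx":0,"wy":0,"wz":0,"tx":0,"ty":0.098,"tz":0.236,"hand":0},{"wx":0,"wy":0,"wz":0,"tx":0.004,"ty":0.14,"tz":0.214,"hand":0},{"wx":0,"wy":0,"wz":0,"tx":0.004,"ty":0.177,"tz":0.184,"hand":0},{"wx":0,"wy":0,"wz":0,"tx":0.004,"ty":0.208,"tz":0.148,"hand":0},{"wx":0,"wy":0,"wz":0,"tx":0.004,"ty":0.232,"tz":0.107,"hand":0},{"wx":0,"wy":0,"wz":0,"tx":0.004,"ty":0.248,"tz":0.062,"hand":0},{"wx":0,"wy":0,"wz":0,"tx":0,"ty":0,"tz":0,"hand":0}]'
python3 - <<'E'
from h import *
st();shot("scene","s6",(200,50,280,260),2.2)
E
```

```text
t: 11.95
eef_pos: [0.4434, 0.183, 0.1612]
tool_rot: [133.8, 89.8, 42.2]
wrist_force: [0.8, -0.5, -0.0]
gripper_width: -0.0
t11.95 p [0.4434 0.183  0.1612] fx [ 0.002  0.002 -1.   ] jaw [ 1.    -0.029  0.002] F [ 0.8 -0.5 -0. ] w -0.0 q [  9.   5. -38. 111.   4.  64. -32.]
```

View pics/s6.png

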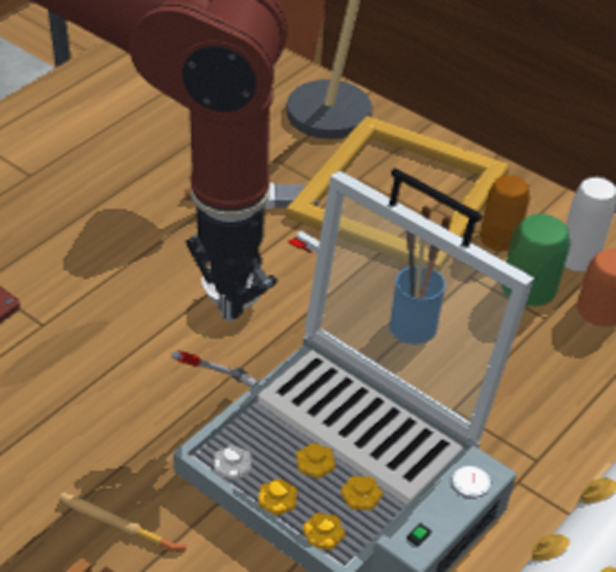

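```bash
python3 -m crank '[{"wx":0,"wy":0,"wz":0,"tx":0,"ty":-0.15,"tz":0.1,"hand":0.28},{"wx":0,"wy":0,"wz":0,"tx":0,"ty":-0.25,"tz":0,"hand":0.28},{"wx":0,"wy":0,"wz":0,"tx":0,"ty":-0.25,"tz":0,"hand":0.28},{"wx":0,"wy":0,"wz":0,"tx":0,"ty":-0.25,"tz":0,"hand":0.28},{"wx":0,"wy":0,"wz":0,"tx":-0.01,"ty":-0.2,"tz":0,"hand":0.28},{"wx":0,"wy":0,"wz":0,"tx":-0.01,"ty":-0.1,"tz":0,"hand":0.28},{"wx":0,"wy":0,"wz":0,"tx":0,"ty":0,"tz":0,"hand":0.28},{"wx":0,"wy":0,"wz":0,"tx":0,"ty":0,"tz":0,"hand":0.28}]'
python3 - <<'E'
from h import *
st();i=shot("wrist","w5")
print(w2p("wrist",(.441,.0625,.032),i),w2p("wrist",(.4425,.2,.032),i))
E
```

```text
t: 12.8
eef_pos: [0.4412, 0.0599, 0.1698]
tool_rot: [145.0, 90.0, 53.2]
wrist_force: [-0.1, 0.1, -0.5]
gripper_width: 0.0238
t12.80 p [0.4412 0.0599 0.1698] fx [ 0.  0. -1.] jaw [ 0.999 -0.033  0.   ] F [-0.1  0.1 -0.5] w 0.0238 q [ 18.  -0. -31. 115.  -0.  65. -15.]
[324.08908088 224.16110398] [318.82217713 -10.34037894]
```

View pics/w5.png

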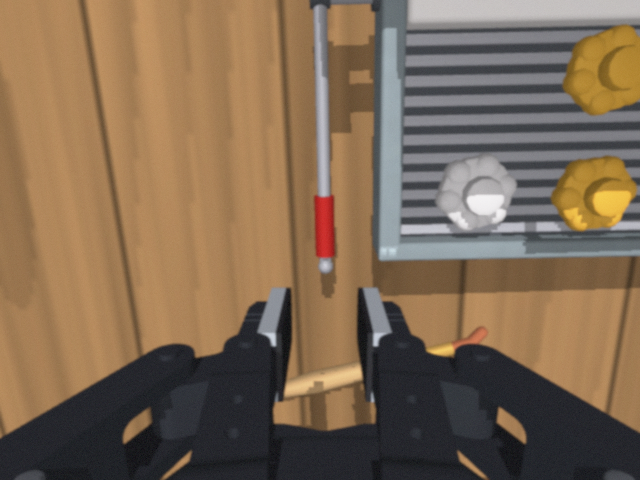

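```bash
python3 -m crank '[{"wx":0,"wy":0,"wz":0,"tx":0,"ty":0.015,"tz":-0.3,"hand":0.28},{"wx":0,"wy":0,"wz":0,"tx":0,"ty":0,"tz":-0.35,"hand":0.28},{"wx":0,"wy":0,"wz":0,"tx":0,"ty":0,"tz":-0.35,"hand":0.28},{"wx":0,"wy":0,"wz":0,"tx":0,"ty":0,"tz":-0.3,"hand":0.28},{"wx":0,"wy":0,"wz":0,"tx":0,"ty":0,"tz":-0.18,"hand":0.28},{"wx":0,"wy":0,"wz":0,"tx":0,"ty":0,"tz":0,"hand":0.28},{"wx":0,"wy":0,"wz":0,"tx":0,"ty":0,"tz":0,"hand":0},{"wx":0,"wy":0,"wz":0,"tx":0,"ty":0,"tz":0,"hand":0}]'; python3 -m crank '[{"wx":0,"wy":0,"wz":0,"tx":0,"ty":0,"tz":0,"hand":0},{"wx":0,"wy":0,"wz":0,"tx":0,"ty":0,"tz":0,"hand":0},{"wx":0,"wy":0,"wz":0,"tx":0,"ty":0,"tz":0,"hand":0},{"wx":0,"wy":0,"wz":0,"tx":0,"ty":0,"tz":0,"hand":0},{"wx":0,"wy":0,"wz":0,"tx":0,"ty":0.005,"tz":0.1,"hand":0},{"wx":0,"wy":0,"wz":0,"tx":0,"ty":0.012,"tz":0.1,"hand":0},{"wx":0,"wy":0,"wz":0,"tx":0,"ty":0.047,"tz":0.206,"hand":0},{"wx":0,"wy":0,"wz":0,"tx":0,"ty":0,"tz":0,"hand":0}]'
```

```text
t: 13.65
eef_pos: [0.4415, 0.062, 0.0228]
tool_rot: [127.5, 90.0, 35.7]
wrist_force: [-1.9, 3.1, -0.6]
gripper_width: 0.0111
t: 14.45
eef_pos: [0.4416, 0.0675, 0.0647]
tool_rot: [59.0, 89.9, -32.8]
wrist_force: [-0.8, 0.4, -1.8]
gripper_width: 0.0117
```

Holding (b≈0.3). Continue in half.

```bash
python3 -m crank '[{"wx":0,"wy":0,"wz":0,"tx":0,"ty":0.045,"tz":0.12,"hand":0},{"wx":0,"wy":0,"wz":0,"tx":0.002,"ty":0.053,"tz":0.116,"hand":0},{"wx":0,"wy":0,"wz":0,"tx":0.002,"ty":0.066,"tz":0.11,"hand":0},{"wx":0,"wy":0,"wz":0,"tx":0.002,"ty":0.074,"tz":0.104,"hand":0},{"wx":0,"wy":0,"wz":0,"tx":0.002,"ty":0.085,"tz":0.096,"hand":0},{"wx":0,"wy":0,"wz":0,"tx":0.002,"ty":0.092,"tz":0.088,"hand":0},{"wx":0,"wy":0,"wz":0,"tx":0.002,"ty":0.1,"tz":0.078,"hand":0},{"wx":0,"wy":0,"wz":0,"tx":0,"ty":0,"tz":0,"hand":0}]'
python3 - <<'E'
from h import *
o=st();p=o["eef_pos"]+[0,0,.008];print("r",np.hypot(p[1]-.2005,p[2]-.032),"b",np.arctan2(p[2]-.032,.2005-p[1]))
shot("wrist","w6")
E
```

```text
t: 15.25
eef_pos: [0.4422, 0.1218, 0.1345]
tool_rot: [163.0, 89.9, 71.3]
wrist_force: [1.8, 5.7, -10.5]
gripper_width: 0.0103
t15.25 p [0.4422 0.1218 0.1345] fx [ 0.001  0.002 -1.   ] jaw [ 1.   -0.03  0.  ] F [  1.8   5.7 -10.5] w 0.0103 q [ 14.   4. -35. 116.   3.  61. -25.]
r 0.135662657258111 b 0.9520457028782023
```

View pics/w6.png

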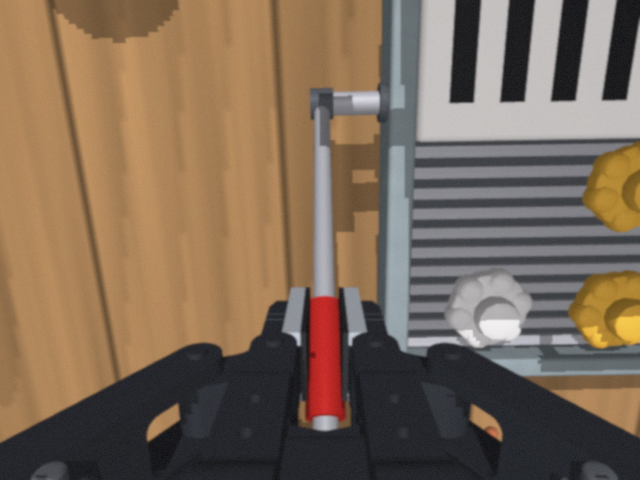

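Run:
```python
import numpy as np
a=np.linspace(.952,2.04,13)
for i in range(12): print(round(a[i+1],3),"ty %.3f tz %.3f"%tuple(10*.136*np.array([np.cos(a[i])-np.cos(a[i+1]),np.sin(a[i+1])-np.sin(a[i])])))
```

```text
1.043 ty 0.104 tz 0.067
1.133 ty 0.109 tz 0.057
1.224 ty 0.114 tz 0.047
1.315 ty 0.118 tz 0.037
1.405 ty 0.121 tz 0.026
1.496 ty 0.122 tz 0.015
1.587 ty 0.123 tz 0.004
1.677 ty 0.123 tz -0.008
1.768 ty 0.122 tz -0.019
1.859 ty 0.120 tz -0.030
1.949 ty 0.116 tz -0.040
2.04 ty 0.112 tz -0.051
```

```bash
python3 -m crank '[{"wx":0,"wy":0,"wz":0,"tx":0.002,"ty":0.108,"tz":0.06,"hand":0},{"wx":0,"wy":0,"wz":0,"tx":0.002,"ty":0.11,"tz":0.05,"hand":0},{"wx":0,"wy":0,"wz":0,"tx":0.002,"ty":0.114,"tz":0.047,"hand":0},{"wx":0,"wy":0,"wz":0,"tx":0.002,"ty":0.118,"tz":0.037,"hand":0},{"wx":0,"wy":0,"wz":0,"tx":0.002,"ty":0.121,"tz":0.026,"hand":0},{"wx":0,"wy":0,"wz":0,"tx":0.002,"ty":0.122,"tz":0.015,"hand":0},{"wx":0,"wy":0,"wz":0,"tx":0.002,"ty":0.123,"tz":0.004,"hand":0},{"wx":0,"wy":0,"wz":0,"tx":0.002,"ty":0.123,"tz":-0.008,"hand":0}]'; python3 -m crank '[{"wx":0,"wy":0,"wz":0,"tx":0.002,"ty":0.122,"tz":-0.019,"hand":0},{"wx":0,"wy":0,"wz":0,"tx":0.002,"ty":0.12,"tz":-0.03,"hand":0},{"wx":0,"wy":0,"wz":0,"tx":0.002,"ty":0.08,"tz":-0.027,"hand":0},{"wx":0,"wy":0,"wz":0,"tx":0,"ty":0,"tz":0,"hand":0},{"wx":0,"wy":0,"wz":0,"tx":0,"ty":0,"tz":0,"hand":0},{"wx":0,"wy":0,"wz":0,"tx":0,"ty":0,"tz":0,"hand":0},{"wx":0,"wy":0,"wz":0,"tx":0,"ty":0,"tz":0,"hand":0},{"wx":0,"wy":0,"wz":0,"tx":0,"ty":0,"tz":0,"hand":0}]'
python3 - <<'E'
from h import *
o=st();p=o["eef_pos"]+[0,0,.008];print("r",np.hypot(p[1]-.2005,p[2]-.032),"b",np.arctan2(p[2]-.032,.2005-p[1]))
shot("wrist","w7")
shot("scene","s7",(200,50,280,260),2.2)
E
```

```text
t: 16.1
eef_pos: [0.4446, 0.2142, 0.1578]
tool_rot: [114.0, 89.9, 22.1]
wrist_force: [0.6, 0.8, 0.2]
gripper_width: 0.0001
t: 16.9
eef_pos: [0.4448, 0.2446, 0.1492]
tool_rot: [50.6, 90.0, -41.3]
wrist_force: [-0.7, -0.9, -0.1]
gripper_width: -0.0001
t16.90 p [0.4448 0.2446 0.1492] fx [ 0. -0. -1.] jaw [ 0.999 -0.033  0.   ] F [-0.7 -0.9 -0.1] w -0.0001 q [  3.  10. -41. 109.   8.  64. -42.]
r 0.1327397040263067 b 1.9092855192374607
```

View pics/w7.png

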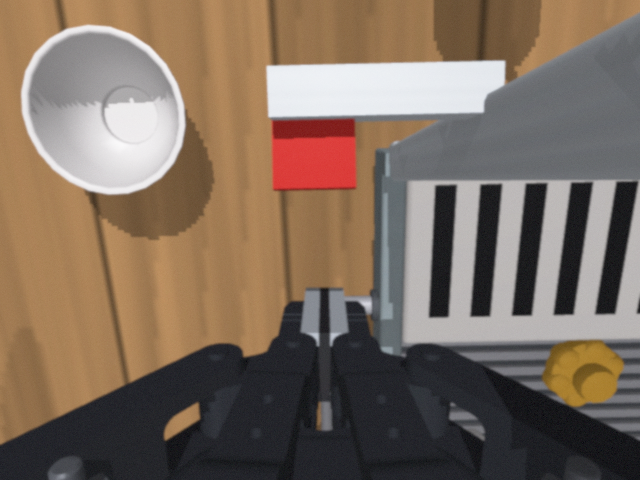

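View pics/s7.png

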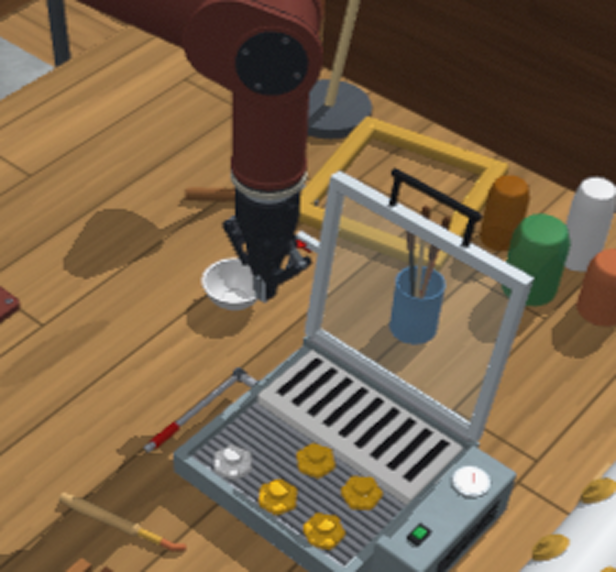

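```bash
python3 -m crank '[{"wx":0,"wy":0,"wz":0.01,"tx":-0.005,"ty":-0.2,"tz":0.15,"hand":0.28},{"wx":0,"wy":0,"wz":0.01,"tx":-0.005,"ty":-0.4,"tz":0,"hand":0.28},{"wx":0,"wy":0,"wz":0,"tx":-0.005,"ty":-0.4,"tz":-0.2,"hand":0.28},{"wx":0,"wy":0,"wz":0,"tx":-0.005,"ty":-0.4,"tz":-0.3,"hand":0.28},{"wx":0,"wy":0,"wz":0,"tx":-0.01,"ty":-0.3,"tz":-0.3,"hand":0.28},{"wx":0,"wy":0,"wz":0,"tx":0,"ty":-0.126,"tz":-0.1,"hand":0.28},{"wx":0,"wy":0,"wz":0,"tx":0,"ty":0,"tz":0,"hand":0.28},{"wx":0,"wy":0,"wz":0,"tx":0,"ty":0,"tz":0,"hand":0.28}]'
python3 - <<'E'
from h import *
st();i=shot("wrist","w8")
print(w2p("wrist",(.441,.0625,.032),i),w2p("wrist",(.4425,.2,.032),i))
E
```

```text
t: 17.8
eef_pos: [0.4424, 0.0638, 0.0751]
tool_rot: [128.9, 89.9, 38.0]
wrist_force: [0.3, 0.4, -0.5]
gripper_width: 0.0239
t17.80 p [0.4424 0.0638 0.0751] fx [ 0.001  0.001 -1.   ] jaw [ 1.    -0.016  0.001] F [ 0.3  0.4 -0.5] w 0.0239 q [ 17.   7. -33. 121.   5.  53. -19.]
[321.52014284 282.19854407] [318.86288853 -79.66027475]
```

View pics/w8.png

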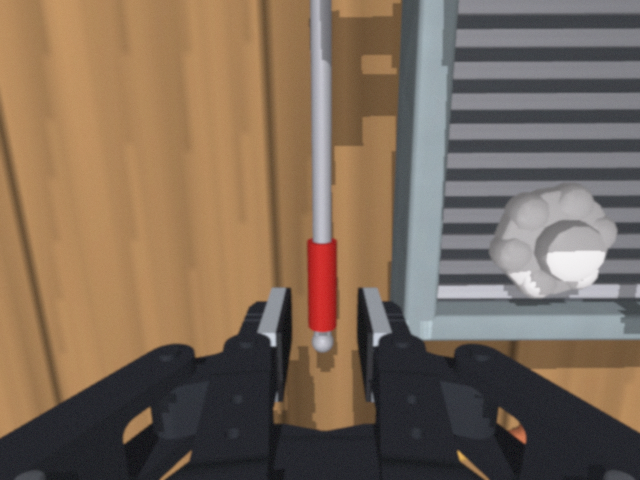

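```bash
python3 -m crank '[{"wx":0,"wy":0,"wz":0,"tx":0,"ty":-0.01,"tz":-0.25,"hand":0.28},{"wx":0,"wy":0,"wz":0,"tx":0,"ty":0,"tz":-0.25,"hand":0.28},{"wx":0,"wy":0,"wz":0,"tx":0,"ty":0,"tz":-0.06,"hand":0.28},{"wx":0,"wy":0,"wz":0,"tx":0,"ty":0,"tz":0,"hand":0.28},{"wx":0,"wy":0,"wz":0,"tx":0,"ty":0,"tz":0,"hand":0},{"wx":0,"wy":0,"wz":0,"tx":0,"ty":0,"tz":0,"hand":0},{"wx":0,"wy":0,"wz":0,"tx":0,"ty":0,"tz":0,"hand":0},{"wx":0,"wy":0,"wz":0,"tx":0,"ty":0,"tz":0,"hand":0}]'; python3 -m crank '[{"wx":0,"wy":0,"wz":0,"tx":0,"ty":0.005,"tz":0.1,"hand":0},{"wx":0,"wy":0,"wz":0,"tx":0,"ty":0.012,"tz":0.1,"hand":0},{"wx":0,"wy":0,"wz":0,"tx":0,"ty":0.023,"tz":0.1,"hand":0},{"wx":0,"wy":0,"wz":0,"tx":0,"ty":0.032,"tz":0.1,"hand":0},{"wx":0,"wy":0,"wz":0,"tx":0,"ty":0.045,"tz":0.12,"hand":0},{"wx":0,"wy":0,"wz":0,"tx":0.002,"ty":0.058,"tz":0.112,"hand":0},{"wx":0,"wy":0,"wz":0,"tx":0.002,"ty":0.066,"tz":0.102,"hand":0},{"wx":0,"wy":0,"wz":0,"tx":0,"ty":0,"tz":0,"hand":0}]'
python3 - <<'E'
from h import *
o=st();p=o["eef_pos"]+[0,0,.012];print("r",np.hypot(p[1]-.1995,p[2]-.032),"b",np.arctan2(p[2]-.032,.1995-p[1]))
E
```

```text
t: 18.65
eef_pos: [0.4417, 0.0623, 0.0193]
tool_rot: [125.0, 90.0, 34.1]
wrist_force: [-4.3, 3.1, 3.9]
gripper_width: 0.011
t: 19.45
eef_pos: [0.4419, 0.0863, 0.0929]
tool_rot: [20.1, 90.0, -70.9]
wrist_force: [-3.3, -1.6, -1.3]
gripper_width: 0.0108
t19.45 p [0.4419 0.0863 0.0929] fx [ 0.    -0.001 -1.   ] jaw [ 1.    -0.016  0.   ] F [-3.3 -1.6 -1.3] w 0.0108 q [ 16.   6. -34. 119.   4.  56. -21.]
r 0.13467001606522305 b 0.57195695345149
```

```bash
python3 -m crank '[{"wx":0,"wy":0,"wz":0,"tx":0.002,"ty":0.07,"tz":0.1,"hand":0},{"wx":0,"wy":0,"wz":0,"tx":0.002,"ty":0.078,"tz":0.095,"hand":0},{"wx":0,"wy":0,"wz":0,"tx":0.002,"ty":0.085,"tz":0.088,"hand":0},{"wx":0,"wy":0,"wz":0,"tx":0.002,"ty":0.092,"tz":0.08,"hand":0},{"wx":0,"wy":0,"wz":0,"tx":0.002,"ty":0.098,"tz":0.073,"hand":0},{"wx":0,"wy":0,"wz":0,"tx":0,"ty":0,"tz":0,"hand":0},{"wx":0,"wy":0,"wz":0,"tx":0,"ty":0,"tz":0,"hand":0},{"wx":0,"wy":0,"wz":0,"tx":0,"ty":0,"tz":0,"hand":0}]';  python3 - <<'E'
from h import *
o=st();p=o["eef_pos"]+[0,0,.012];print("r",np.hypot(p[1]-.1995,p[2]-.032),"b",np.arctan2(p[2]-.032,.1995-p[1]))
E
```

```text
t: 20.25
eef_pos: [0.4438, 0.129, 0.1362]
tool_rot: [113.2, 89.9, 22.3]
wrist_force: [0.1, 0.4, -0.0]
gripper_width: -0.0001
t20.25 p [0.4438 0.129  0.1362] fx [ 0.002  0.001 -1.   ] jaw [ 1.    -0.016  0.002] F [ 0.1  0.4 -0. ] w -0.0001 q [ 13.   5. -36. 115.   3.  61. -25.]
r 0.13593990751244797 b 1.025725266833811
```

```bash
python3 -m crank '[{"wx":0,"wy":0,"wz":0,"tx":-0.005,"ty":-0.2,"tz":0.05,"hand":0.28},{"wx":0,"wy":0,"wz":0,"tx":-0.005,"ty":-0.3,"tz":-0.3,"hand":0.28},{"wx":0,"wy":0,"wz":0,"tx":-0.005,"ty":-0.28,"tz":-0.3,"hand":0.28},{"wx":0,"wy":0,"wz":0,"tx":-0.01,"ty":0,"tz":-0.3,"hand":0.28},{"wx":0,"wy":0,"wz":0,"tx":0,"ty":0,"tz":-0.23,"hand":0.28},{"wx":0,"wy":0,"wz":0,"tx":0,"ty":0,"tz":0,"hand":0.28},{"wx":0,"wy":0,"wz":0,"tx":0,"ty":0,"tz":0,"hand":0.28},{"wx":0,"wy":0,"wz":0,"tx":0,"ty":0,"tz":0,"hand":0.28}]';  python3 - <<'E'
from h import *
o=st();shot("wrist","w9")
E
```

```text
t: 21.05
eef_pos: [0.4419, 0.0502, 0.0287]
tool_rot: [93.6, 89.9, 2.6]
wrist_force: [-0.2, 0.9, 0.3]
gripper_width: 0.024
t21.05 p [0.4419 0.0502 0.0287] fx [ 0.003  0.    -1.   ] jaw [ 1.    -0.017  0.003] F [-0.2  0.9  0.3] w 0.024 q [ 17.  12. -31. 123.   8.  47. -20.]
```

View pics/w9.png

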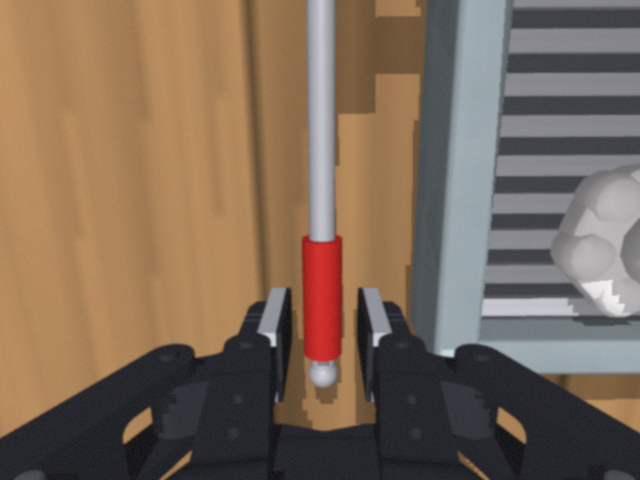

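```bash
python3 -m crank '[{"wx":0,"wy":0,"wz":0,"tx":0,"ty":0,"tz":0,"hand":0},{"wx":0,"wy":0,"wz":0,"tx":0,"ty":0,"tz":0,"hand":0},{"wx":0,"wy":0,"wz":0,"tx":0,"ty":0,"tz":0,"hand":0},{"wx":0,"wy":0,"wz":0,"tx":0,"ty":0,"tz":0,"hand":0},{"wx":0,"wy":0,"wz":0,"tx":0,"ty":0.007,"tz":0.149,"hand":0},{"wx":0,"wy":0,"wz":0,"tx":0,"ty":0.022,"tz":0.147,"hand":0},{"wx":0,"wy":0,"wz":0,"tx":0,"ty":0.037,"tz":0.144,"hand":0},{"wx":0,"wy":0,"wz":0,"tx":0,"ty":0,"tz":0,"hand":0}]'
python3 - <<'E'
from h import *
st()
a=np.arange(.3,2.05,.1)
for i in range(len(a)-1): print(round(a[i+1],3),"ty %.3f tz %.3f"%tuple(10*.149*np.array([np.cos(a[i])-np.cos(a[i+1]),np.sin(a[i+1])-np.sin(a[i])])))
E
```

```text
t: 21.9
eef_pos: [0.4413, 0.0583, 0.073]
tool_rot: [117.3, 89.8, 26.4]
wrist_force: [1.9, 6.1, -4.5]
gripper_width: 0.0106
t21.90 p [0.4413 0.0583 0.073 ] fx [ 0.003  0.001 -1.   ] jaw [ 1.    -0.015  0.003] F [ 1.9  6.1 -4.5] w 0.0106 q [ 18.   7. -32. 121.   5.  53. -18.]
0.4 ty 0.051 tz 0.140
0.5 ty 0.065 tz 0.134
0.6 ty 0.078 tz 0.127
0.7 ty 0.090 tz 0.119
0.8 ty 0.102 tz 0.109
0.9 ty 0.112 tz 0.098
1.0 ty 0.121 tz 0.087
1.1 ty 0.129 tz 0.074
1.2 ty 0.136 tz 0.061
1.3 ty 0.141 tz 0.047
1.4 ty 0.145 tz 0.033
1.5 ty 0.148 tz 0.018
1.6 ty 0.149 tz 0.003
1.7 ty 0.148 tz -0.012
1.8 ty 0.147 tz -0.027
1.9 ty 0.143 tz -0.041
2.0 ty 0.138 tz -0.055
```

```bash
python3 -m crank '[{"wx":0,"wy":0,"wz":0,"tx":0,"ty":0.06,"tz":0.135,"hand":0},{"wx":0,"wy":0,"wz":0,"tx":0,"ty":0.075,"tz":0.13,"hand":0},{"wx":0,"wy":0,"wz":0,"tx":0.002,"ty":0.08,"tz":0.122,"hand":0},{"wx":0,"wy":0,"wz":0,"tx":0.002,"ty":0.092,"tz":0.112,"hand":0},{"wx":0,"wy":0,"wz":0,"tx":0,"ty":0,"tz":0,"hand":0},{"wx":0,"wy":0,"wz":0,"tx":0,"ty":0,"tz":0,"hand":0},{"wx":0,"wy":0,"wz":0,"tx":0,"ty":0,"tz":0,"hand":0},{"wx":0,"wy":0,"wz":0,"tx":0,"ty":0,"tz":0,"hand":0}]';  python3 - <<'E'
from h import *
o=st();p=o["eef_pos"]+[0,0,.0035];print("r",np.hypot(p[1]-.1995,p[2]-.032),"b",np.arctan2(p[2]-.032,.1995-p[1]))
shot("wrist","w10");shot("scene","s10",(200,50,280,260),2.2)
E
```

```text
t: 22.7
eef_pos: [0.4409, 0.0865, 0.1211]
tool_rot: [-2.4, 90.0, -93.4]
wrist_force: [0.1, -0.3, -0.4]
gripper_width: -0.0002
t22.70 p [0.4409 0.0865 0.1211] fx [-0.    -0.001 -1.   ] jaw [ 1.    -0.017 -0.   ] F [ 0.1 -0.3 -0.4] w -0.0002 q [ 17.   4. -34. 118.   3.  59. -20.]
r 0.14605735189909388 b 0.6865209256976439
```

View pics/w10.png

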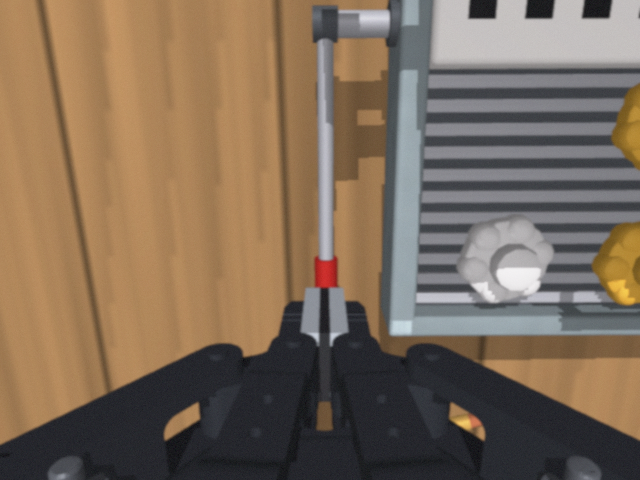

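View pics/s10.png

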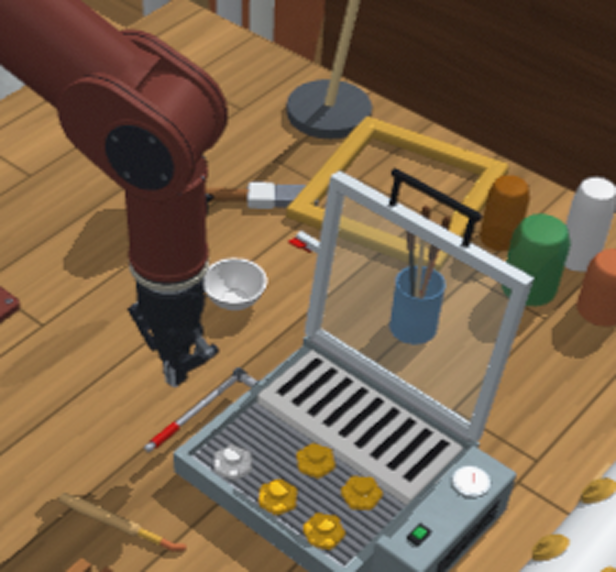

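```bash
python3 -m crank '[{"wx":0.19,"wy":0,"wz":0,"tx":0,"ty":-0.05,"tz":0,"hand":0.28},{"wx":0.19,"wy":0,"wz":0,"tx":0,"ty":-0.05,"tz":0,"hand":0.28},{"wx":0.19,"wy":0,"wz":0,"tx":0,"ty":-0.05,"tz":0,"hand":0.28},{"wx":0.19,"wy":0,"wz":0,"tx":0,"ty":-0.035,"tz":0,"hand":0.28},{"wx":0.19,"wy":0,"wz":0,"tx":0,"ty":0,"tz":0,"hand":0.28},{"wx":0,"wy":0,"wz":0,"tx":0,"ty":0,"tz":0,"hand":0.28},{"wx":0,"wy":0,"wz":0,"tx":0,"ty":0,"tz":0,"hand":0.28},{"wx":0,"wy":0,"wz":0,"tx":0,"ty":0,"tz":0,"hand":0.28}]';  python3 - <<'E'
from h import *
o=st();shot("wrist","w11")
E
```

```text
t: 23.6
eef_pos: [0.4407, 0.0698, 0.1212]
tool_rot: [-179.0, 47.8, 90.2]
wrist_force: [0.0, 1.0, 0.5]
gripper_width: 0.024
t23.60 p [0.4407 0.0698 0.1212] fx [-0.002  0.671 -0.741] jaw [ 1.    -0.009 -0.012] F [0.  1.  0.5] w 0.024 q [ 37.  14. -24. 120. -39.  65.  35.]
```

View pics/w11.png

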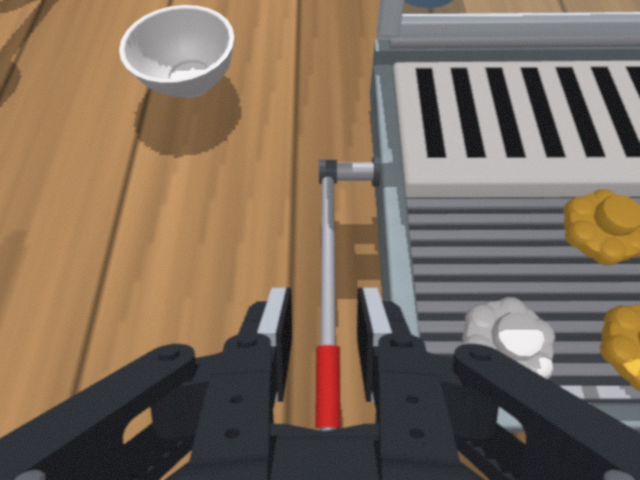

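```bash
python3 -m crank '[{"wx":0.01,"wy":0,"wz":0,"tx":0.008,"ty":-0.015,"tz":-0.25,"hand":0.28},{"wx":0,"wy":0,"wz":0,"tx":0,"ty":0,"tz":-0.25,"hand":0.28},{"wx":0,"wy":0,"wz":0,"tx":0,"ty":0,"tz":-0.25,"hand":0.28},{"wx":0,"wy":0,"wz":0,"tx":0,"ty":0,"tz":-0.21,"hand":0.28},{"wx":0,"wy":0,"wz":0,"tx":0,"ty":0,"tz":0,"hand":0.28},{"wx":0,"wy":0,"wz":0,"tx":0,"ty":0,"tz":0,"hand":0.28},{"wx":0,"wy":0,"wz":0,"tx":0,"ty":0,"tz":0,"hand":0.28},{"wx":0,"wy":0,"wz":0,"tx":0,"ty":0,"tz":0,"hand":0.28}]';  python3 - <<'E'
from h import *
o=st();i=shot("wrist","w12");print([w2p("wrist",(.441,.1995-d,.032),i) for d in (.117,.137,.157)], w2p("wrist",o["eef_pos"],i))
E
```

```text
t: 24.45
eef_pos: [0.4422, 0.0686, 0.0268]
tool_rot: [-179.2, 47.3, 90.2]
wrist_force: [-4.3, -3.8, 15.1]
gripper_width: 0.0241
t24.45 p [0.4422 0.0686 0.0268] fx [-0.002  0.678 -0.735] jaw [ 1.    -0.008 -0.01 ] F [-4.3 -3.8 15.1] w 0.0241 q [ 37.  24. -24. 122. -40.  55.  42.]
[array([320.83487841, 280.26474332]), array([321.10336026, 337.63184206]), array([321.41052711, 403.26485058])] [324.75190049 323.67906898]
```

View pics/w12.png

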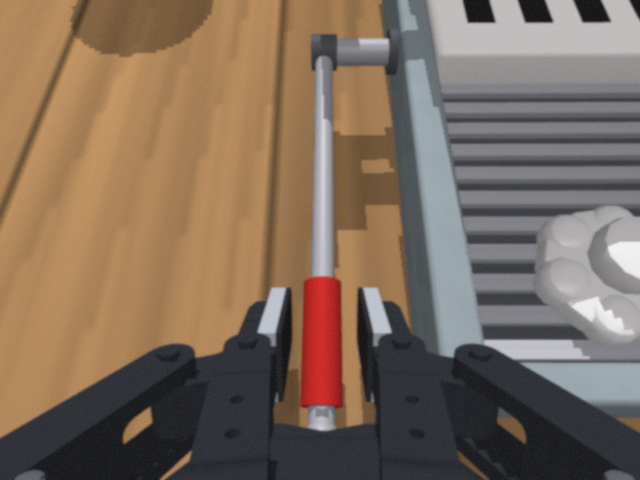

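```bash
python3 -m crank '[{"wx":0,"wy":0,"wz":0,"tx":-0.005,"ty":0,"tz":0.03,"hand":0.28},{"wx":0,"wy":0,"wz":0,"tx":0,"ty":0,"tz":0.02,"hand":0.28},{"wx":0,"wy":0,"wz":0,"tx":0,"ty":0,"tz":0,"hand":0.28},{"wx":0,"wy":0,"wz":0,"tx":0,"ty":0,"tz":0,"hand":0.28},{"wx":0,"wy":0,"wz":0,"tx":0,"ty":0,"tz":0,"hand":0.28},{"wx":0,"wy":0,"wz":0,"tx":0,"ty":0,"tz":0,"hand":0.28},{"wx":0,"wy":0,"wz":0,"tx":0,"ty":0,"tz":0,"hand":0.28},{"wx":0,"wy":0,"wz":0,"tx":0,"ty":0,"tz":0,"hand":0.28}]';  python3 - <<'E'
from h import *
o=st();print(o["wrist_torque"])
i=optics.camera_info("wrist");o=bot.get_obs();
Rm=R.from_euler('xyz',o["tool_rot"],degrees=True).as_matrix()
for k in (-.03,-.02,-.008,0,.011): print(k,[w2p("wrist",o["eef_pos"]+Rm@np.array([k,0,s]),i).round(0) for s in (-.011,.011)])
E
```

```text
t: 25.3
eef_pos: [0.4409, 0.0673, 0.0297]
tool_rot: [-178.9, 47.2, 90.1]
wrist_force: [-0.0, 0.1, 0.0]
gripper_width: 0.0239
t25.30 p [0.4409 0.0673 0.0297] fx [-0.001  0.679 -0.734] jaw [ 1.    -0.011 -0.013] F [-0.   0.1  0. ] w 0.0239 q [ 37.  24. -24. 122. -40.  56.  42.]
[-0.70718966 -0.00349603 -0.01427928]
-0.03 [array([325., 338.]), array([325., 408.])]
-0.02 [array([325., 321.]), array([325., 387.])]
-0.008 [array([325., 304.]), array([325., 365.])]
0 [array([325., 294.]), array([325., 352.])]
0.011 [array([325., 282.]), array([325., 337.])]
```

```bash
python3 - <<'E'
import numpy as np
b=np.r_[np.arange(0,1.70,.12),1.70]; th0=np.radians(42.75); s=.006;Rr=.1363
th=np.maximum(th0-b,np.radians(-10))
P=np.c_[-Rr*np.cos(b)+s*np.sin(th),Rr*np.sin(b)-s*np.cos(th)]
for i in range(len(b)-1): print(round(b[i+1],2),"wx %.3f ty %.3f tz %.3f"%((np.degrees(th[i+1]-th[i]))/45,*(10*(P[i+1]-P[i]))))
E
python3 -m crank '[{"wx":0,"wy":0,"wz":0,"tx":0,"ty":0,"tz":-0.02,"hand":0.28},{"wx":0,"wy":0,"wz":0,"tx":0,"ty":0,"tz":0,"hand":0},{"wx":0,"wy":0,"wz":0,"tx":0,"ty":0,"tz":0,"hand":0},{"wx":0,"wy":0,"wz":0,"tx":0,"ty":0,"tz":0,"hand":0},{"wx":0,"wy":0,"wz":0,"tx":0,"ty":0,"tz":0,"hand":0},{"wx":0,"wy":0,"wz":0,"tx":0,"ty":0,"tz":0,"hand":0},{"wx":0,"wy":0,"wz":0,"tx":0,"ty":0,"tz":0,"hand":0},{"wx":0,"wy":0,"wz":0,"tx":0,"ty":0,"tz":0,"hand":0}]'
```

```text
0.12 wx -0.153 ty 0.004 tz 0.159
0.24 wx -0.153 ty 0.023 tz 0.157
0.36 wx -0.153 ty 0.042 tz 0.153
0.48 wx -0.153 ty 0.060 tz 0.147
0.6 wx -0.153 ty 0.077 tz 0.139
0.72 wx -0.153 ty 0.093 tz 0.129
0.84 wx -0.153 ty 0.108 tz 0.116
0.96 wx -0.103 ty 0.123 tz 0.102
1.08 wx 0.000 ty 0.139 tz 0.086
1.2 wx 0.000 ty 0.149 tz 0.068
1.32 wx 0.000 ty 0.156 tz 0.050
1.44 wx 0.000 ty 0.160 tz 0.031
1.56 wx 0.000 ty 0.163 tz 0.012
1.68 wx 0.000 ty 0.163 tz -0.008
1.7 wx 0.000 ty 0.027 tz -0.003
t: 26.1
eef_pos: [0.4413, 0.0672, 0.0279]
tool_rot: [-179.0, 47.3, 90.1]
wrist_force: [5.1, 0.4, -1.2]
gripper_width: 0.0112
```

```bash
python3 -m crank '[{"wx":-0.153,"wy":0,"wz":0,"tx":0,"ty":0.004,"tz":0.159,"hand":0},{"wx":-0.153,"wy":0,"wz":0,"tx":0,"ty":0.023,"tz":0.157,"hand":0},{"wx":-0.153,"wy":0,"wz":0,"tx":0,"ty":0.042,"tz":0.153,"hand":0},{"wx":-0.153,"wy":0,"wz":0,"tx":0.002,"ty":0.06,"tz":0.147,"hand":0},{"wx":-0.153,"wy":0,"wz":0,"tx":0.002,"ty":0.077,"tz":0.139,"hand":0},{"wx":-0.153,"wy":0,"wz":0,"tx":0.002,"ty":0.093,"tz":0.129,"hand":0},{"wx":0,"wy":0,"wz":0,"tx":0,"ty":0,"tz":0,"hand":0},{"wx":0,"wy":0,"wz":0,"tx":0,"ty":0,"tz":0,"hand":0}]';  python3 - <<'E'
from h import *
o=st();print(o["wrist_torque"]);shot("wrist","w13")
E
```

```text
t: 26.9
eef_pos: [0.4416, 0.0979, 0.1167]
tool_rot: [-179.4, 88.7, 89.9]
wrist_force: [5.1, -0.2, -2.8]
gripper_width: 0.0111
t26.90 p [0.4416 0.0979 0.1167] fx [ 0.     0.023 -1.   ] jaw [ 1.    -0.013 -0.   ] F [ 5.1 -0.2 -2.8] w 0.0111 q [ 10.   4. -28. 118.   1.  58. -19.]
[-0.00227525 -1.05892087 -0.03530737]
```

View pics/w13.png

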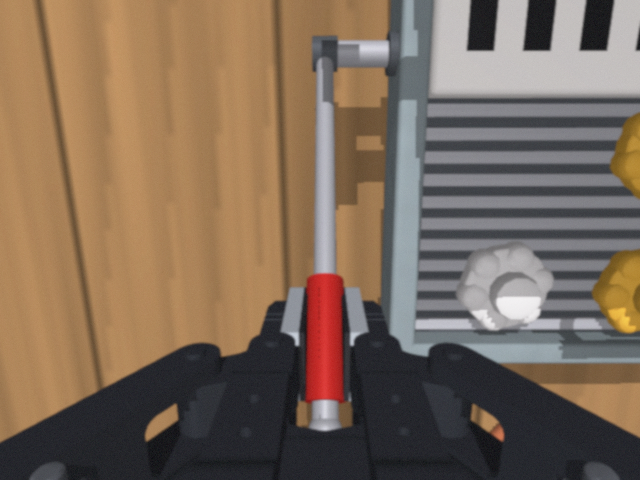

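```bash
python3 -m crank '[{"wx":-0.153,"wy":0,"wz":0,"tx":0.002,"ty":0.108,"tz":0.116,"hand":0},{"wx":-0.153,"wy":0,"wz":0,"tx":0.002,"ty":0.12,"tz":0.103,"hand":0},{"wx":-0.153,"wy":0,"wz":0,"tx":0.002,"ty":0.131,"tz":0.088,"hand":0},{"wx":0,"wy":0,"wz":0,"tx":0.002,"ty":0.149,"tz":0.068,"hand":0},{"wx":0,"wy":0,"wz":0,"tx":0.002,"ty":0.156,"tz":0.05,"hand":0},{"wx":0,"wy":0,"wz":0,"tx":0.002,"ty":0.16,"tz":0.031,"hand":0},{"wx":0,"wy":0,"wz":0,"tx":0.002,"ty":0.163,"tz":0.012,"hand":0},{"wx":0,"wy":0,"wz":0,"tx":0.002,"ty":0.163,"tz":-0.008,"hand":0}]';  python3 - <<'E'
from h import *
o=st();print(o["wrist_torque"]);shot("wrist","w14")
E
```

```text
t: 27.75
eef_pos: [0.4432, 0.2117, 0.1612]
tool_rot: [0.6, 70.7, -90.3]
wrist_force: [5.4, -0.1, -11.6]
gripper_width: 0.0053
t27.75 p [0.4432 0.2117 0.1612] fx [-0.002 -0.331 -0.944] jaw [ 1.    -0.016  0.004] F [  5.4  -0.1 -11.6] w 0.0053 q [-10.  16. -36. 103.  23.  79. -54.]
[ 1.10370095 -0.95387565  0.35704157]
```

View pics/w14.png

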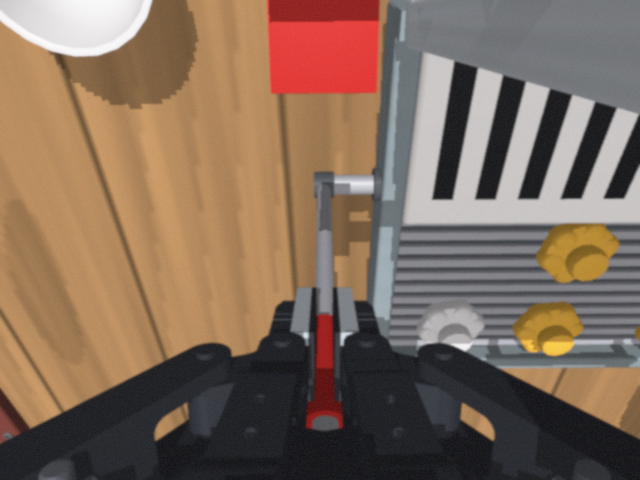

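Run:
```python
from h import *
i=optics.camera_info("wrist")
for b in np.arange(1.2,1.9,.1): print(round(b,2),[w2p("wrist",(.443,.1995-d*np.cos(b),.032+d*np.sin(b)),i).round(0).tolist() for d in (0,.117,.157,.165)])
st()
```

```text
1.2 [[324.0, 188.0], [326.0, 382.0], [328.0, 482.0], [328.0, 506.0]]
1.3 [[324.0, 188.0], [326.0, 373.0], [327.0, 476.0], [328.0, 501.0]]
1.4 [[324.0, 188.0], [326.0, 360.0], [327.0, 464.0], [327.0, 490.0]]
1.5 [[324.0, 188.0], [326.0, 344.0], [327.0, 445.0], [327.0, 471.0]]
1.6 [[324.0, 188.0], [325.0, 323.0], [326.0, 418.0], [326.0, 443.0]]
1.7 [[324.0, 188.0], [325.0, 299.0], [325.0, 382.0], [326.0, 404.0]]
1.8 [[324.0, 188.0], [325.0, 271.0], [325.0, 336.0], [325.0, 355.0]]
t27.80 p [0.4429 0.2145 0.1606] fx [-0.001 -0.329 -0.944] jaw [ 1.    -0.014  0.004] F [  9.5  -0.2 -18. ] w 0.0059 q [-10.  16. -36. 103.  23.  79. -54.]
```

```bash
python3 -m crank '[{"wx":0,"wy":0,"wz":0,"tx":0,"ty":0.1,"tz":-0.03,"hand":0},{"wx":0,"wy":0,"wz":0,"tx":0,"ty":0.1,"tz":-0.03,"hand":0},{"wx":0,"wy":0,"wz":0,"tx":0,"ty":0,"tz":0,"hand":0},{"wx":0,"wy":0,"wz":0,"tx":0,"ty":0,"tz":0,"hand":0.3},{"wx":0,"wy":0,"wz":0,"tx":0,"ty":0,"tz":0,"hand":0.3},{"wx":0,"wy":0,"wz":0,"tx":0,"ty":0,"tz":0,"hand":0.3},{"wx":0,"wy":0,"wz":0,"tx":0,"ty":0,"tz":0,"hand":0.3},{"wx":0,"wy":0,"wz":0,"tx":0,"ty":0,"tz":0,"hand":0.3}]';  python3 - <<'E'
from h import *
o=st();shot("wrist","w15");shot("scene","s15",(200,50,280,260),2.2)
E
```

```text
t: 28.6
eef_pos: [0.4432, 0.232, 0.1563]
tool_rot: [0.7, 70.8, -90.2]
wrist_force: [0.3, -0.7, 0.5]
gripper_width: 0.0258
t28.60 p [0.4432 0.232  0.1563] fx [-0.001 -0.329 -0.944] jaw [ 1.    -0.017  0.004] F [ 0.3 -0.7  0.5] w 0.0258 q [-11.  18. -37. 102.  23.  80. -56.]
```

View pics/w15.png

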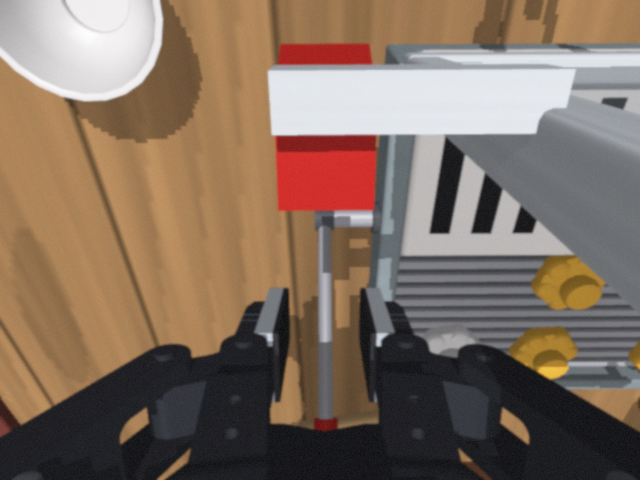

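View pics/s15.png

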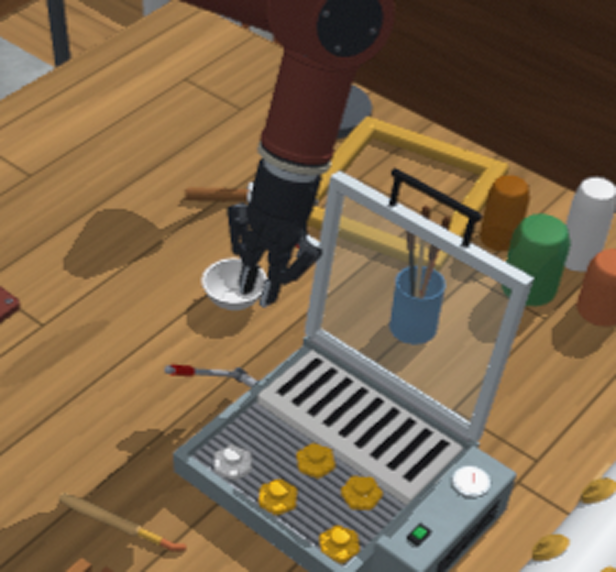

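```bash
python3 -m crank '[{"wx":0.17,"wy":0,"wz":0,"tx":-0.002,"ty":-0.15,"tz":0.1,"hand":0.28},{"wx":0.175,"wy":0,"wz":0,"tx":-0.003,"ty":-0.25,"tz":0.1,"hand":0.28},{"wx":0.175,"wy":0,"wz":0,"tx":-0.003,"ty":-0.25,"tz":0,"hand":0.28},{"wx":0.175,"wy":0,"wz":0,"tx":-0.003,"ty":-0.25,"tz":0,"hand":0.28},{"wx":0.175,"wy":0,"wz":0,"tx":-0.003,"ty":-0.25,"tz":0,"hand":0.28},{"wx":0.175,"wy":0,"wz":0,"tx":-0.003,"ty":-0.25,"tz":-0.2,"hand":0.28},{"wx":0.175,"wy":0,"wz":0,"tx":-0.003,"ty":-0.2,"tz":-0.3,"hand":0.28},{"wx":0.175,"wy":0,"wz":0,"tx":0,"ty":-0.05,"tz":-0.3,"hand":0.28}]'; python3 -m crank '[{"wx":0,"wy":0,"wz":0,"tx":0,"ty":0,"tz":-0.2,"hand":0.28},{"wx":0,"wy":0,"wz":0,"tx":0,"ty":0,"tz":-0.15,"hand":0.28},{"wx":0,"wy":0,"wz":0,"tx":0,"ty":0,"tz":0,"hand":0.28},{"wx":0,"wy":0,"wz":0,"tx":0,"ty":0,"tz":0,"hand":0.28},{"wx":0,"wy":0,"wz":0,"tx":0,"ty":0,"tz":0,"hand":0.28},{"wx":0,"wy":0,"wz":0,"tx":0,"ty":0,"tz":0,"hand":0.28},{"wx":0,"wy":0,"wz":0,"tx":0,"ty":0,"tz":0,"hand":0.28},{"wx":0,"wy":0,"wz":0,"tx":0,"ty":0,"tz":0,"hand":0.28}]';python3 - <<'E'
from h import *
o=st();shot("wrist","w16")
E
```

```text
t: 29.5
eef_pos: [0.442, 0.0701, 0.0966]
tool_rot: [-179.1, 48.3, 90.0]
wrist_force: [0.5, 0.6, 0.8]
gripper_width: 0.0242
t: 30.3
eef_pos: [0.4405, 0.0735, 0.0618]
tool_rot: [-178.6, 48.5, 90.7]
wrist_force: [-0.7, 0.2, -0.4]
gripper_width: 0.024
t30.30 p [0.4405 0.0735 0.0618] fx [-0.008  0.663 -0.749] jaw [ 1.    -0.007 -0.016] F [-0.7  0.2 -0.4] w 0.024 q [ 31.  19. -18. 122. -41.  59.  40.]
```

View pics/w16.png

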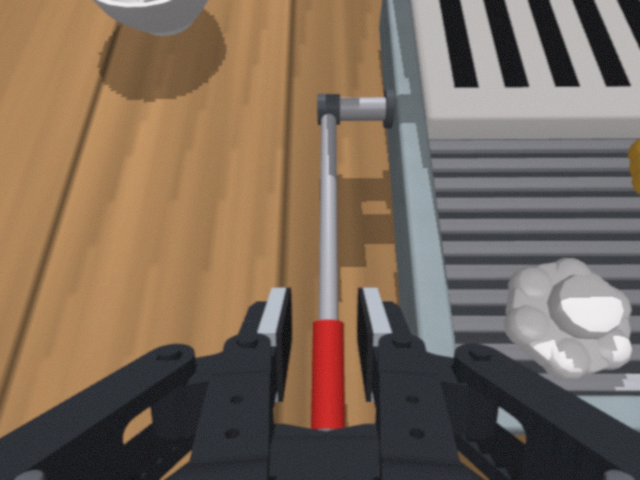

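```bash
python3 -m crank '[{"wx":0.03,"wy":0,"wz":0,"tx":0.005,"ty":-0.07,"tz":-0.17,"hand":0.28},{"wx":0,"wy":0,"wz":0,"tx":0,"ty":0,"tz":-0.173,"hand":0.28},{"wx":0,"wy":0,"wz":0,"tx":0,"ty":0,"tz":0,"hand":0.28},{"wx":0,"wy":0,"wz":0,"tx":0,"ty":0,"tz":0,"hand":0},{"wx":0,"wy":0,"wz":0,"tx":0,"ty":0,"tz":0,"hand":0},{"wx":0,"wy":0,"wz":0,"tx":0,"ty":0,"tz":0,"hand":0},{"wx":0,"wy":0,"wz":0,"tx":0,"ty":0,"tz":0,"hand":0},{"wx":0,"wy":0,"wz":0,"tx":0,"ty":0,"tz":0,"hand":0}]';python3 - <<'E'
from h import *
o=st()
b=np.r_[np.arange(0,1.06,.15),1.17,1.3,1.45,1.6,1.72]; th0=np.radians(42.75); s=.006;Rr=.137
th=np.maximum(th0-b,np.radians(-24.3))
P=np.c_[-Rr*np.cos(b)+s*np.sin(th),Rr*np.sin(b)-s*np.cos(th)]
for i in range(len(b)-1): print(round(b[i+1],2),"wx %.3f ty %.3f tz %.3f"%((np.degrees(th[i+1]-th[i]))/45,*(10*(P[i+1]-P[i]))))
E
```

```text
t: 31.15
eef_pos: [0.4413, 0.0664, 0.0275]
tool_rot: [-178.7, 47.1, 90.6]
wrist_force: [3.3, -0.2, -0.9]
gripper_width: 0.0112
t31.15 p [0.4413 0.0664 0.0275] fx [-0.007  0.681 -0.733] jaw [ 1.    -0.007 -0.016] F [ 3.3 -0.2 -0.9] w 0.0112 q [ 32.  24. -18. 122. -42.  57.  44.]
0.15 wx -0.191 ty 0.008 tz 0.199
0.3 wx -0.191 ty 0.038 tz 0.196
0.45 wx -0.191 ty 0.067 tz 0.188
0.6 wx -0.191 ty 0.094 tz 0.176
0.75 wx -0.191 ty 0.119 tz 0.160
0.9 wx -0.191 ty 0.142 tz 0.140
1.05 wx -0.191 ty 0.161 tz 0.117
1.17 wx -0.153 ty 0.140 tz 0.076
1.3 wx -0.000 ty 0.168 tz 0.059
1.45 wx 0.000 ty 0.201 tz 0.040
1.6 wx 0.000 ty 0.205 tz 0.009
1.72 wx 0.000 ty 0.164 tz -0.015
```

```bash
python3 -m crank '[{"wx":-0.19,"wy":0,"wz":0,"tx":0,"ty":0.008,"tz":0.199,"hand":0},{"wx":-0.19,"wy":0,"wz":0,"tx":0,"ty":0.038,"tz":0.196,"hand":0},{"wx":-0.19,"wy":0,"wz":0,"tx":0,"ty":0.067,"tz":0.188,"hand":0},{"wx":-0.19,"wy":0,"wz":0,"tx":0.003,"ty":0.094,"tz":0.176,"hand":0},{"wx":-0.19,"wy":0,"wz":0,"tx":0.003,"ty":0.119,"tz":0.16,"hand":0},{"wx":-0.19,"wy":0,"wz":0,"tx":0.003,"ty":0.142,"tz":0.14,"hand":0},{"wx":-0.19,"wy":0,"wz":0,"tx":0.003,"ty":0.161,"tz":0.117,"hand":0},{"wx":-0.155,"wy":0,"wz":0,"tx":0.003,"ty":0.14,"tz":0.076,"hand":0}]';python3 - <<'E'
from h import *
o=st()
E
```

```text
t: 31.95
eef_pos: [0.4425, 0.138, 0.1497]
tool_rot: [-0.4, 68.4, -91.7]
wrist_force: [-4.6, -10.4, 17.4]
gripper_width: 0.0113
t31.95 p [0.4425 0.138  0.1497] fx [-0.011 -0.369 -0.93 ] jaw [ 1.    -0.022 -0.003] F [ -4.6 -10.4  17.4] w 0.0113 q [-10.  12. -29. 109.  23.  77. -48.]
```

```bash
python3 -m crank '[{"wx":-0.03,"wy":0,"wz":0,"tx":0.002,"ty":0.168,"tz":0.059,"hand":0},{"wx":0,"wy":0,"wz":0,"tx":0.002,"ty":0.2,"tz":0.038,"hand":0},{"wx":0,"wy":0,"wz":0,"tx":0.002,"ty":0.205,"tz":0.008,"hand":0},{"wx":0,"wy":0,"wz":0,"tx":0.002,"ty":0.164,"tz":-0.015,"hand":0},{"wx":0,"wy":0,"wz":0,"tx":0,"ty":0,"tz":0,"hand":0.35},{"wx":0,"wy":0,"wz":0,"tx":0,"ty":0,"tz":0,"hand":0.35},{"wx":0,"wy":0,"wz":0,"tx":0,"ty":0,"tz":0,"hand":0.35},{"wx":0,"wy":0,"wz":0,"tx":0,"ty":0,"tz":0,"hand":0.35}]';python3 - <<'E'
from h import *
o=st();shot("wrist","w17");shot("scene","s17",(200,50,280,260),2.2)
E
```

```text
t: 32.75
eef_pos: [0.4412, 0.2131, 0.1542]
tool_rot: [-1.6, 67.6, -92.6]
wrist_force: [0.4, 0.5, 0.3]
gripper_width: 0.0298
t32.75 p [0.4412 0.2131 0.1542] fx [-0.017 -0.38  -0.925] jaw [ 1.    -0.021 -0.01 ] F [0.4 0.5 0.3] w 0.0298 q [-16.  17. -31. 102.  23.  81. -55.]
```

View pics/w17.png

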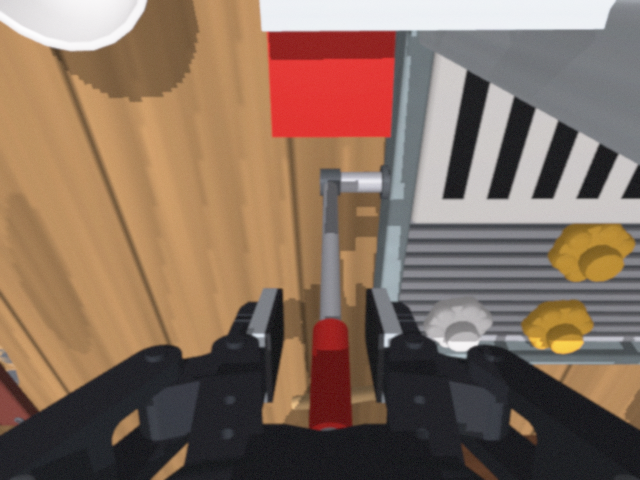

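View pics/s17.png

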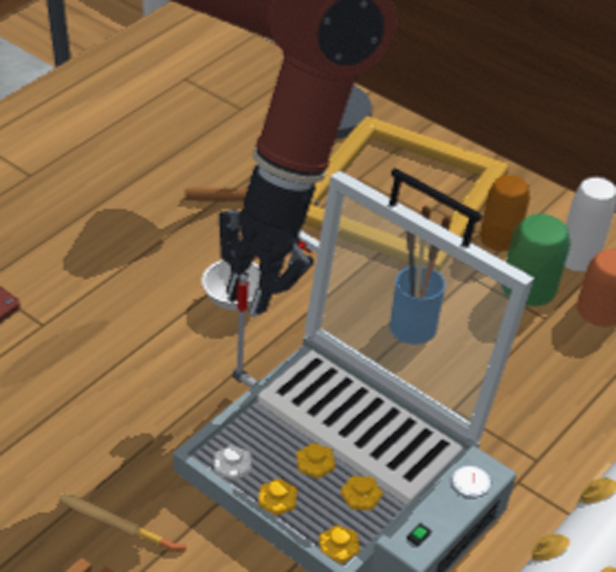

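Run:
```python
from h import *
i=shot("wrist","w18");st()
for b in np.arange(1.4,1.9,.1): print(round(b,2),[w2p("wrist",(.442,.1995-d*np.cos(b),.032+d*np.sin(b)),i).round(0).tolist() for d in (0,.117,.157,.165)])
shot("wrist","w19")
im=np.hstack([cv2.imread("pics/w17.png")[150:470,220:420],cv2.imread("pics/w18.png")[150:470,220:420],cv2.imread("pics/w19.png")[150:470,220:420]]);cv2.imwrite("pics/c1.png",im)
```

```text
t32.90 p [0.4414 0.2135 0.1543] fx [-0.017 -0.38  -0.925] jaw [ 1.   -0.02 -0.01] F [-0.1 -0.3  0.8] w 0.03 q [-16.  17. -31. 102.  23.  81. -55.]
1.4 [[328.0, 181.0], [328.0, 367.0], [328.0, 478.0], [328.0, 505.0]]
1.5 [[328.0, 181.0], [328.0, 352.0], [327.0, 462.0], [327.0, 490.0]]
1.6 [[328.0, 181.0], [327.0, 332.0], [326.0, 438.0], [326.0, 466.0]]
1.7 [[328.0, 181.0], [327.0, 308.0], [325.0, 404.0], [325.0, 431.0]]
1.8 [[328.0, 181.0], [326.0, 280.0], [324.0, 360.0], [324.0, 383.0]]
```

View pics/c1.png

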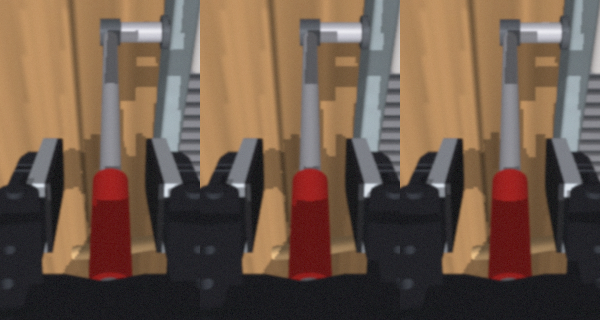

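```bash
python3 -m crank '[{"wx":0,"wy":0,"wz":0,"tx":0,"ty":0.04,"tz":0.1,"hand":0.35},{"wx":0,"wy":0,"wz":0,"tx":0,"ty":0.04,"tz":0.1,"hand":0.35},{"wx":0,"wy":0,"wz":0,"tx":0,"ty":0,"tz":0.15,"hand":0.35},{"wx":0,"wy":0,"wz":0,"tx":0,"ty":0,"tz":0.2,"hand":0.35},{"wx":0,"wy":0,"wz":0,"tx":0,"ty":0,"tz":0.2,"hand":0.35},{"wx":0,"wy":0,"wz":0,"tx":0,"ty":0,"tz":0.2,"hand":0.35},{"wx":0,"wy":0,"wz":0,"tx":0,"ty":0,"tz":0,"hand":0.35},{"wx":0,"wy":0,"wz":0,"tx":0,"ty":0,"tz":0,"hand":0.35}]';python3 - <<'E'
from h import *
o=st();shot("wrist","w20");shot("scene","s20",(200,50,280,260),2.2)
E
```

```text
t: 33.75
eef_pos: [0.4416, 0.2222, 0.2501]
tool_rot: [-1.3, 67.7, -92.4]
wrist_force: [0.5, -0.0, -1.2]
gripper_width: 0.0301
t33.75 p [0.4416 0.2222 0.2501] fx [-0.016 -0.378 -0.925] jaw [ 1.    -0.02  -0.009] F [ 0.5 -0.  -1.2] w 0.0301 q [-16.  13. -31.  95.  21.  91. -52.]
```

View pics/w20.png

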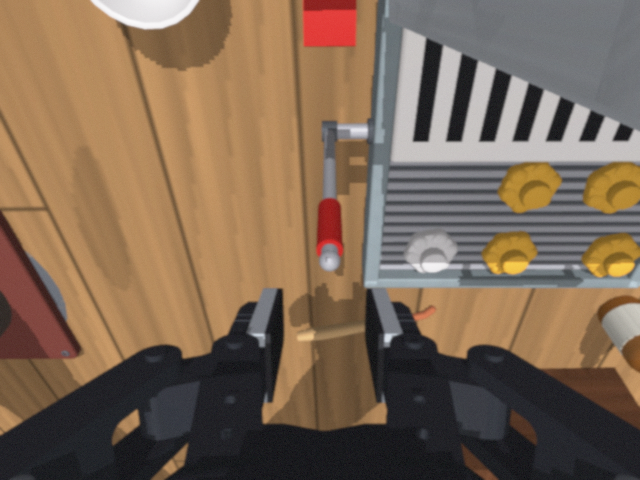

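View pics/s20.png

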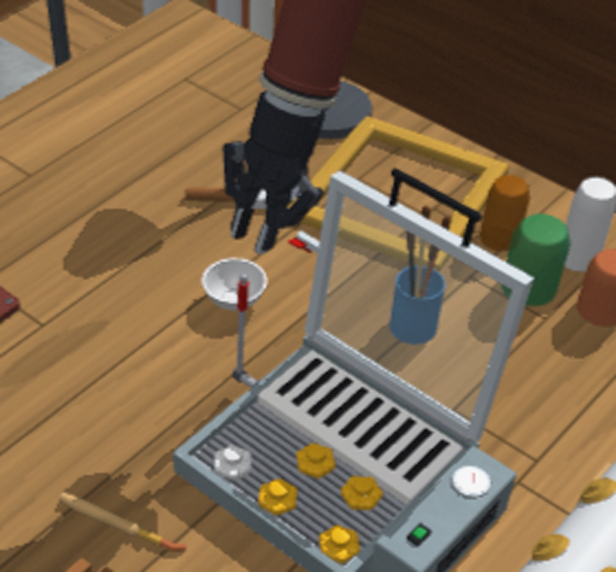

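```bash
python3 -m crank '[{"wx":0.17,"wy":0,"wz":0,"tx":0,"ty":-0.25,"tz":0.1,"hand":0},{"wx":0.17,"wy":0,"wz":0,"tx":0,"ty":-0.3,"tz":0,"hand":0},{"wx":0.15,"wy":0,"wz":0.02,"tx":0,"ty":-0.27,"tz":0,"hand":0},{"wx":0,"wy":0,"wz":0,"tx":0,"ty":0,"tz":-0.3,"hand":0},{"wx":0,"wy":0,"wz":0,"tx":0,"ty":0,"tz":-0.35,"hand":0},{"wx":0,"wy":0,"wz":0,"tx":0,"ty":0,"tz":-0.3,"hand":0},{"wx":0,"wy":0,"wz":0,"tx":0,"ty":0,"tz":0,"hand":0},{"wx":0,"wy":0,"wz":0,"tx":0,"ty":0,"tz":0,"hand":0}]';python3 - <<'E'
from h import *
o=st();shot("wrist","w21")
E
```

```text
t: 34.65
eef_pos: [0.4411, 0.1399, 0.1644]
tool_rot: [-75.0, 89.0, -165.0]
wrist_force: [-0.1, -0.0, 0.2]
gripper_width: 0.0002
t34.65 p [0.4411 0.1399 0.1644] fx [-0.017 -0.005 -1.   ] jaw [ 1.     0.001 -0.017] F [-0.1 -0.   0.2] w 0.0002 q [  1.   3. -25. 113.   1.  66. -24.]
```

View pics/w21.png

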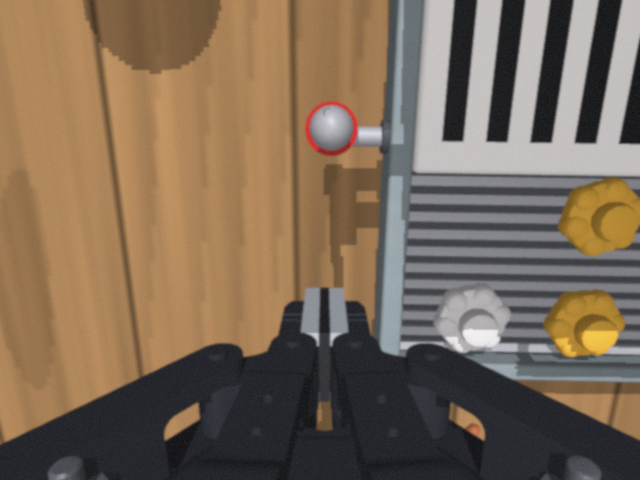

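```bash
python3 -m crank '[{"wx":0,"wy":0,"wz":0,"tx":0.01,"ty":0.2,"tz":0,"hand":0},{"wx":0,"wy":0,"wz":0,"tx":0.01,"ty":0.2,"tz":0,"hand":0},{"wx":0,"wy":0,"wz":0,"tx":0,"ty":0.12,"tz":0,"hand":0},{"wx":0,"wy":0,"wz":0,"tx":0,"ty":0.12,"tz":0,"hand":0},{"wx":0,"wy":0,"wz":0,"tx":0,"ty":0.12,"tz":0,"hand":0},{"wx":0,"wy":0,"wz":0,"tx":0,"ty":0.12,"tz":0,"hand":0},{"wx":0,"wy":0,"wz":0,"tx":0,"ty":0.06,"tz":0,"hand":0},{"wx":0,"wy":0,"wz":0,"tx":0,"ty":0,"tz":0,"hand":0}]';python3 - <<'E'
from h import *
o=st();i=shot("wrist","w22")
for b in (1.7,1.9,2.06): print(b,w2p("wrist",(.442,.1995-.165*np.cos(b),.032+.165*np.sin(b)),i))
E
```

```text
t: 35.5
eef_pos: [0.4433, 0.2348, 0.1642]
tool_rot: [-75.3, 89.0, -165.2]
wrist_force: [0.5, -1.0, -0.1]
gripper_width: -0.0005
t35.50 p [0.4433 0.2348 0.1642] fx [-0.016 -0.004 -1.   ] jaw [ 1.     0.002 -0.016] F [ 0.5 -1.  -0.1] w -0.0005 q [ -6.   8. -29. 108.   4.  66. -36.]
1.7 [318.40984422 421.87812046]
1.9 [319.04266089 304.96227891]
2.06 [319.99247342 211.29865055]
```

View pics/w22.png

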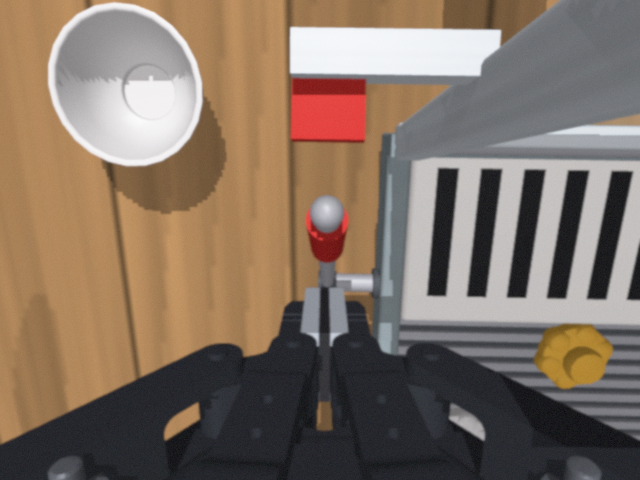

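```bash
python3 -m crank '[{"wx":0,"wy":0,"wz":0,"tx":0,"ty":-0.1,"tz":0.35,"hand":0},{"wx":0,"wy":0,"wz":0,"tx":0,"ty":-0.1,"tz":0.35,"hand":0},{"wx":0,"wy":0,"wz":-0.19,"tx":0,"ty":-0.1,"tz":0.35,"hand":0.3},{"wx":0,"wy":0,"wz":-0.19,"tx":0,"ty":-0.1,"tz":0.35,"hand":0.35},{"wx":0,"wy":0,"wz":-0.19,"tx":0,"ty":0,"tz":0.35,"hand":0.35},{"wx":0,"wy":0,"wz":-0.19,"tx":0.1,"ty":0,"tz":0.35,"hand":0.35},{"wx":0,"wy":0,"wz":-0.19,"tx":0.2,"ty":0,"tz":0.35,"hand":0.35},{"wx":0,"wy":0,"wz":-0.19,"tx":0.2,"ty":0.1,"tz":0.2,"hand":0.35}]'; python3 -m crank '[{"wx":0,"wy":0,"wz":-0.19,"tx":0.2,"ty":0.2,"tz":0,"hand":0.35},{"wx":0,"wy":0,"wz":-0.19,"tx":0.2,"ty":0.2,"tz":0,"hand":0.35},{"wx":0,"wy":0,"wz":-0.19,"tx":0.2,"ty":0.2,"tz":0,"hand":0.35},{"wx":0,"wy":0,"wz":-0.19,"tx":0.2,"ty":0.2,"tz":0,"hand":0.35},{"wx":0,"wy":0,"wz":-0.19,"tx":0.2,"ty":0.2,"tz":0,"hand":0.35},{"wx":0,"wy":0,"wz":-0.12,"tx":0.2,"ty":0.2,"tz":0,"hand":0.35},{"wx":0,"wy":0,"wz":0,"tx":0,"ty":0,"tz":0,"hand":0.35},{"wx":0,"wy":0,"wz":0,"tx":0,"ty":0,"tz":0,"hand":0.35}]';python3 - <<'E'
from h import *
o=st();i=shot("wrist","w23")
print([w2p("wrist",(x,.3265-(x-.614)*.0175,.343),i) for x in(.559,.614,.669)])
E
```

```text
t: 36.35
eef_pos: [0.4947, 0.202, 0.4326]
tool_rot: [-83.8, 89.2, 134.4]
wrist_force: [-0.5, 0.1, 0.5]
gripper_width: 0.0298
t: 37.15
eef_pos: [0.6137, 0.3236, 0.4282]
tool_rot: [-68.7, 89.1, 102.0]
wrist_force: [-0.8, -0.9, 0.5]
gripper_width: 0.03
t37.15 p [0.6137 0.3236 0.4282] fx [-0.003  0.016 -1.   ] jaw [-0.162 -0.987 -0.015] F [-0.8 -0.9  0.5] w 0.03 q [ -18.   25.  -22.   55.    9.  101. -136.]
[array([334.60264351, 341.88510537]), array([320.42325851, 250.97741392]), array([304.29717251, 147.58892072])]
```

View pics/w23.png

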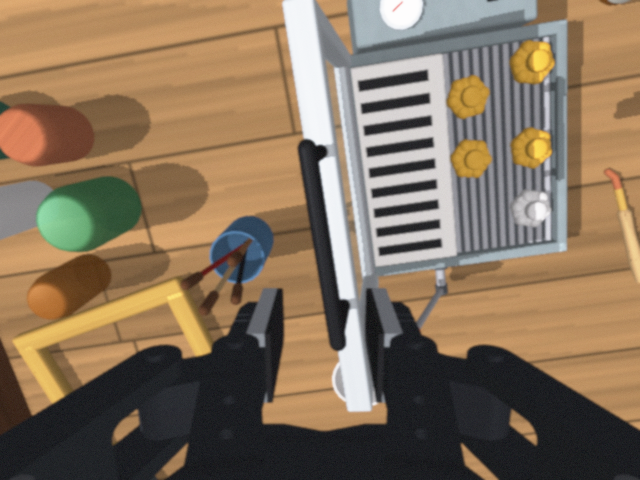

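```bash
python3 -m crank '[{"wx":0.02,"wy":0,"wz":0.185,"tx":0,"ty":0.02,"tz":-0.1,"hand":0.35},{"wx":0,"wy":0,"wz":0,"tx":0,"ty":0,"tz":-0.25,"hand":0.35},{"wx":0,"wy":0,"wz":0,"tx":0,"ty":0,"tz":-0.25,"hand":0.35},{"wx":0,"wy":0,"wz":0,"tx":0,"ty":0,"tz":-0.25,"hand":0.35},{"wx":0,"wy":0,"wz":0,"tx":0,"ty":0,"tz":-0.08,"hand":0.35},{"wx":0,"wy":0,"wz":0,"tx":0,"ty":0,"tz":0,"hand":0.35},{"wx":0,"wy":0,"wz":0,"tx":0,"ty":0,"tz":0,"hand":0.35},{"wx":0,"wy":0,"wz":0,"tx":0,"ty":0,"tz":0,"hand":0.35}]';python3 - <<'E'
from h import *
o=st();i=shot("wrist","w24")
E
```

```text
t: 38.0
eef_pos: [0.6138, 0.3261, 0.3382]
tool_rot: [-83.5, 88.1, 95.4]
wrist_force: [-0.4, 0.4, -0.1]
gripper_width: 0.0297
t38.00 p [0.6138 0.3261 0.3382] fx [-0.003  0.033 -0.999] jaw [-0.019 -0.999 -0.033] F [-0.4  0.4 -0.1] w 0.0297 q [ -15.   25.  -24.   67.    8.   89. -128.]
```

View pics/w24.png

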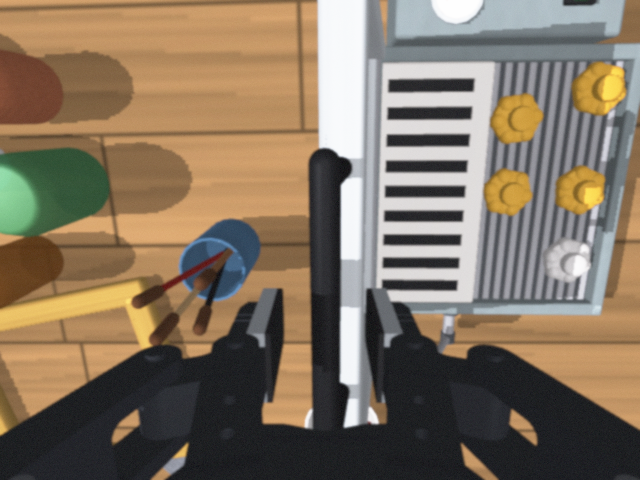

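```bash
python3 -m crank '[{"wx":0,"wy":0,"wz":0,"tx":0,"ty":0,"tz":0,"hand":0},{"wx":0,"wy":0,"wz":0,"tx":0,"ty":0,"tz":0,"hand":0},{"wx":0,"wy":0,"wz":0,"tx":0,"ty":0,"tz":0,"hand":0},{"wx":0,"wy":0,"wz":0,"tx":0,"ty":0,"tz":0,"hand":0},{"wx":0,"wy":0,"wz":0,"tx":0,"ty":-0.14,"tz":0.015,"hand":0},{"wx":0,"wy":0,"wz":0,"tx":-0.002,"ty":-0.14,"tz":0.008,"hand":0},{"wx":0,"wy":0,"wz":0,"tx":-0.002,"ty":-0.14,"tz":0,"hand":0},{"wx":0,"wy":0,"wz":0,"tx":-0.002,"ty":-0.14,"tz":-0.007,"hand":0}]';python3 -m crank '[{"wx":0,"wy":0,"wz":0,"tx":-0.002,"ty":-0.1,"tz":-0.01,"hand":0},{"wx":0,"wy":0,"wz":0,"tx":0,"ty":0,"tz":0,"hand":0},{"wx":0,"wy":0,"wz":0,"tx":0,"ty":0,"tz":0,"hand":0},{"wx":0,"wy":0,"wz":0,"tx":0,"ty":0,"tz":0,"hand":0},{"wx":0,"wy":0,"wz":0,"tx":0,"ty":0,"tz":0,"hand":0},{"wx":0,"wy":0,"wz":0,"tx":0,"ty":0,"tz":0,"hand":0},{"wx":0,"wy":0,"wz":0,"tx":0,"ty":0,"tz":0,"hand":0},{"wx":0,"wy":0,"wz":0,"tx":0,"ty":0,"tz":0,"hand":0}]'
python3 - <<'E'
from h import *
o=st();i=shot("scene","s25",(250,80,200,200),3)
E
```

```text
t: 38.85
eef_pos: [0.6129, 0.2688, 0.3382]
tool_rot: [-80.1, 88.1, 98.8]
wrist_force: [0.8, 0.8, 3.4]
gripper_width: 0.008
t: 39.65
eef_pos: [0.6127, 0.2595, 0.3373]
tool_rot: [-80.5, 88.1, 98.4]
wrist_force: [-1.2, -0.7, 5.5]
gripper_width: 0.0075
t39.65 p [0.6127 0.2595 0.3373] fx [-0.005  0.032 -0.999] jaw [-0.019 -0.999 -0.032] F [-1.2 -0.7  5.5] w 0.0075 q [  -9.   21.  -23.   72.    6.   88. -122.]
```

View pics/s25.png

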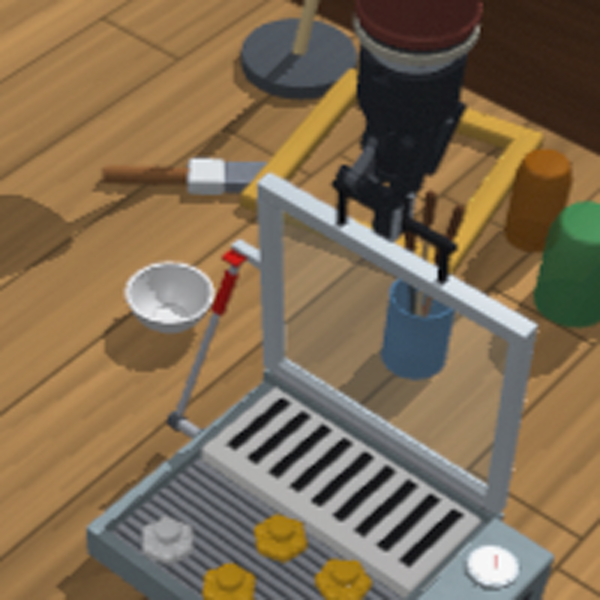

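```bash
python3 -m crank '[{"wx":0,"wy":0,"wz":0,"tx":0,"ty":-0.05,"tz":-0.005,"hand":0},{"wx":0,"wy":0,"wz":0,"tx":0,"ty":-0.05,"tz":-0.006,"hand":0},{"wx":0,"wy":0,"wz":0,"tx":0,"ty":-0.04,"tz":-0.007,"hand":0},{"wx":0,"wy":0,"wz":0,"tx":0,"ty":-0.03,"tz":-0.005,"hand":0},{"wx":0,"wy":0,"wz":0,"tx":0,"ty":0,"tz":0,"hand":0},{"wx":0,"wy":0,"wz":0,"tx":0,"ty":0,"tz":0,"hand":0},{"wx":0,"wy":0,"wz":0,"tx":0,"ty":0,"tz":0,"hand":0},{"wx":0,"wy":0,"wz":0,"tx":0,"ty":0,"tz":0,"hand":0}]'
python3 - <<'E'
from h import *
o=st();i=shot("scene","s26",(280,130,80,100),6)
E
```

```text
t: 40.5
eef_pos: [0.6126, 0.243, 0.3346]
tool_rot: [-79.2, 88.2, 99.8]
wrist_force: [-2.8, -1.1, 4.2]
gripper_width: 0.0077
t40.50 p [0.6126 0.243  0.3346] fx [-0.005  0.032 -0.999] jaw [-0.018 -0.999 -0.031] F [-2.8 -1.1  4.2] w 0.0077 q [  -8.   20.  -23.   73.    6.   88. -121.]
```

View pics/s26.png

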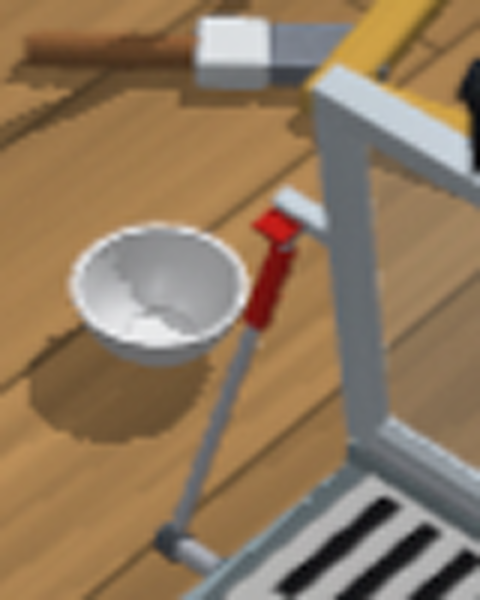

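```bash
python3 -m crank '[{"wx":0,"wy":0,"wz":0,"tx":0,"ty":-0.03,"tz":-0.005,"hand":0},{"wx":0,"wy":0,"wz":0,"tx":0,"ty":-0.02,"tz":-0.004,"hand":0},{"wx":0,"wy":0,"wz":0,"tx":0,"ty":-0.02,"tz":-0.003,"hand":0},{"wx":0,"wy":0,"wz":0,"tx":0,"ty":0,"tz":0,"hand":0},{"wx":0,"wy":0,"wz":0,"tx":0,"ty":0,"tz":0,"hand":0},{"wx":0,"wy":0,"wz":0,"tx":0,"ty":0,"tz":0,"hand":0},{"wx":0,"wy":0,"wz":0,"tx":0,"ty":0,"tz":0,"hand":0},{"wx":0,"wy":0,"wz":0,"tx":0,"ty":0,"tz":0,"hand":0}]'
python3 - <<'E'
from h import *
o=st();i=shot("scene","s27",(280,130,80,100),6)
E
```

```text
t: 41.35
eef_pos: [0.6126, 0.2378, 0.3337]
tool_rot: [-81.9, 88.0, 97.2]
wrist_force: [1.0, 7.5, 4.8]
gripper_width: 0.0076
t41.35 p [0.6126 0.2378 0.3337] fx [-0.004  0.035 -0.999] jaw [-0.017 -0.999 -0.034] F [1.  7.5 4.8] w 0.0076 q [  -7.   20.  -23.   74.    6.   87. -120.]
```

View pics/s27.png

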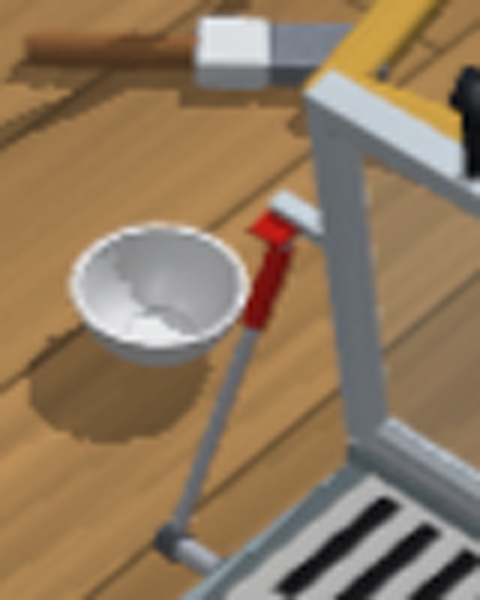

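```bash
python3 -m crank '[{"wx":0,"wy":0,"wz":0,"tx":0,"ty":0.01,"tz":0,"hand":0},{"wx":0,"wy":0,"wz":0,"tx":0,"ty":0,"tz":0,"hand":0.2},{"wx":0,"wy":0,"wz":0,"tx":0,"ty":0,"tz":0,"hand":0.35},{"wx":0,"wy":0,"wz":0,"tx":0,"ty":0,"tz":0,"hand":0.35},{"wx":0,"wy":0,"wz":0,"tx":0,"ty":0,"tz":0,"hand":0.35},{"wx":0,"wy":0,"wz":0,"tx":0,"ty":0,"tz":0.2,"hand":0.35},{"wx":0,"wy":0,"wz":0,"tx":0,"ty":0,"tz":0.3,"hand":0.35},{"wx":0,"wy":0,"wz":0,"tx":0,"ty":0,"tz":0.3,"hand":0.35}]'
python3 - <<'E'
from h import *
o=st();i=shot("scene","s28",(270,80,180,220),2.7);shot("wrist","w28")
E
```

```text
t: 42.2
eef_pos: [0.6125, 0.2363, 0.4138]
tool_rot: [-77.3, 88.2, 101.6]
wrist_force: [0.7, 1.3, -0.1]
gripper_width: 0.0298
t42.20 p [0.6125 0.2363 0.4138] fx [-0.006  0.031 -1.   ] jaw [-0.019 -0.999 -0.031] F [ 0.7  1.3 -0.1] w 0.0298 q [  -8.   20.  -23.   64.    6.   97. -120.]
```

View pics/s28.png

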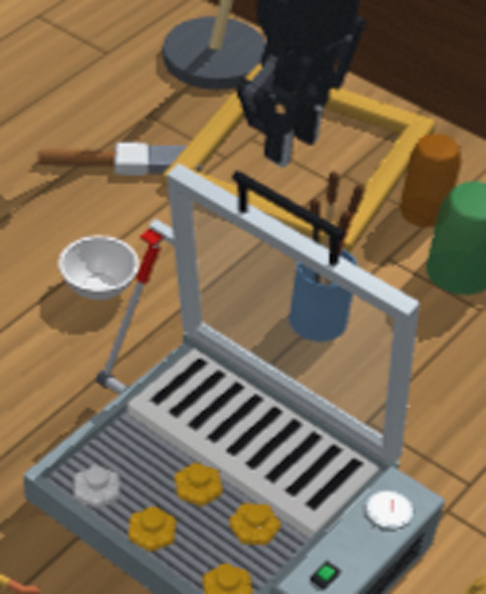

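View pics/w28.png

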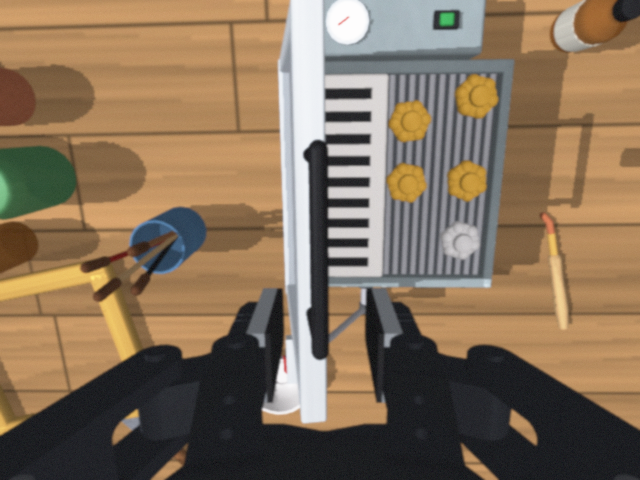

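```bash
python3 -m crank '[{"wx":-0.04,"wy":0,"wz":0,"tx":-0.075,"ty":-0.38,"tz":0,"hand":0.35},{"wx":0,"wy":0,"wz":0.19,"tx":-0.075,"ty":-0.38,"tz":0,"hand":0.35},{"wx":0,"wy":0,"wz":0.19,"tx":-0.075,"ty":-0.38,"tz":0,"hand":0.35},{"wx":0,"wy":0,"wz":0.19,"tx":-0.075,"ty":-0.38,"tz":-0.1,"hand":0.35},{"wx":0,"wy":0,"wz":0.19,"tx":-0.075,"ty":-0.38,"tz":-0.2,"hand":0.35},{"wx":0,"wy":0,"wz":0.19,"tx":-0.075,"ty":-0.38,"tz":-0.2,"hand":0.35},{"wx":0,"wy":0,"wz":0.19,"tx":-0.075,"ty":-0.38,"tz":-0.2,"hand":0.35},{"wx":0,"wy":0,"wz":0.19,"tx":-0.075,"ty":-0.38,"tz":-0.2,"hand":0.35}]'; python3 -m crank '[{"wx":0,"wy":0,"wz":0.19,"tx":-0.075,"ty":-0.38,"tz":-0.2,"hand":0.35},{"wx":0,"wy":0,"wz":0.19,"tx":-0.075,"ty":-0.38,"tz":-0.2,"hand":0.35},{"wx":0,"wy":0,"wz":0.19,"tx":-0.075,"ty":-0.38,"tz":-0.2,"hand":0.35},{"wx":0,"wy":0,"wz":0.12,"tx":-0.075,"ty":-0.38,"tz":-0.2,"hand":0.35},{"wx":0,"wy":0,"wz":0,"tx":-0.075,"ty":-0.38,"tz":-0.2,"hand":0.35},{"wx":0,"wy":0,"wz":0,"tx":-0.075,"ty":-0.38,"tz":0,"hand":0.35},{"wx":0,"wy":0,"wz":0,"tx":0,"ty":0,"tz":0,"hand":0.35},{"wx":0,"wy":0,"wz":0,"tx":0,"ty":0,"tz":0,"hand":0.35}]';python3 - <<'E'
from h import *
o=st();i=shot("wrist","w29")
print([w2p("wrist",p,i) for p in[(.507,-.229,.096),(.5075,-.355,.096)]])
E
```

```text
t: 43.1
eef_pos: [0.5517, -0.0689, 0.322]
tool_rot: [-4.1, 89.7, -125.0]
wrist_force: [1.0, -0.6, 0.2]
gripper_width: 0.03
t: 43.9
eef_pos: [0.5069, -0.2959, 0.2226]
tool_rot: [-13.6, 89.7, -104.0]
wrist_force: [-0.2, 0.4, -0.4]
gripper_width: 0.0298
t43.90 p [ 0.5069 -0.2959  0.2226] fx [-0.001 -0.005 -1.   ] jaw [ 1.    -0.006 -0.001] F [-0.2  0.4 -0.4] w 0.0298 q [ 36.  13. -12.  94.   3.  73.  23.]
[array([324.43263756, 121.39734983]), array([326.25234873, 316.60568555])]
```

View pics/w29.png

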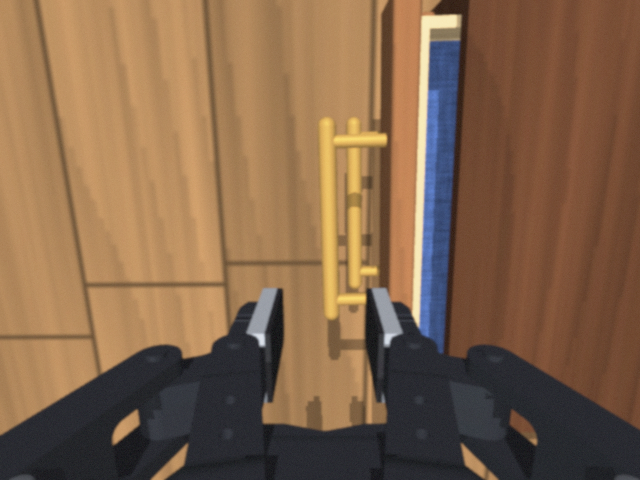

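```bash
python3 -m crank '[{"wx":0,"wy":0,"wz":0.02,"tx":0.015,"ty":0.04,"tz":-0.25,"hand":0.27},{"wx":0,"wy":0,"wz":0,"tx":0,"ty":0,"tz":-0.3,"hand":0.27},{"wx":0,"wy":0,"wz":0,"tx":0,"ty":0,"tz":-0.3,"hand":0.27},{"wx":0,"wy":0,"wz":0,"tx":0,"ty":0,"tz":-0.3,"hand":0.27},{"wx":0,"wy":0,"wz":0,"tx":0,"ty":0,"tz":-0.2,"hand":0.27},{"wx":0,"wy":0,"wz":0,"tx":0,"ty":0,"tz":0,"hand":0.27},{"wx":0,"wy":0,"wz":0,"tx":0,"ty":0,"tz":0,"hand":0},{"wx":0,"wy":0,"wz":0,"tx":0,"ty":0,"tz":0,"hand":0}]'; python3 -m crank '[{"wx":0,"wy":0,"wz":0,"tx":0,"ty":0,"tz":0,"hand":0},{"wx":0,"wy":0,"wz":0,"tx":0,"ty":0,"tz":0,"hand":0},{"wx":0,"wy":0,"wz":0,"tx":0,"ty":0,"tz":0,"hand":0},{"wx":0,"wy":0,"wz":0,"tx":-0.1,"ty":-0.002,"tz":0,"hand":0},{"wx":0,"wy":0,"wz":0,"tx":-0.2,"ty":-0.004,"tz":0,"hand":0},{"wx":0,"wy":0,"wz":0,"tx":-0.2,"ty":-0.004,"tz":0,"hand":0},{"wx":0,"wy":0,"wz":0,"tx":-0.2,"ty":-0.004,"tz":0,"hand":0},{"wx":0,"wy":0,"wz":0,"tx":-0.2,"ty":-0.004,"tz":0,"hand":0}]'
```

```text
t: 44.75
eef_pos: [0.5096, -0.2895, 0.0885]
tool_rot: [-0.4, 89.7, -89.6]
wrist_force: [0.1, 2.5, -3.3]
gripper_width: 0.0086
t: 45.55
eef_pos: [0.4189, -0.2915, 0.0884]
tool_rot: [2.3, 89.8, -86.9]
wrist_force: [1.9, 5.3, -2.1]
gripper_width: 0.0088
```

```bash
python3 -m crank '[{"wx":0,"wy":0,"wz":0,"tx":-0.2,"ty":-0.004,"tz":0,"hand":0},{"wx":0,"wy":0,"wz":0,"tx":-0.2,"ty":-0.004,"tz":0,"hand":0},{"wx":0,"wy":0,"wz":0,"tx":-0.15,"ty":-0.003,"tz":0,"hand":0},{"wx":0,"wy":0,"wz":0,"tx":-0.08,"ty":-0.002,"tz":0,"hand":0},{"wx":0,"wy":0,"wz":0,"tx":-0.05,"ty":0,"tz":0,"hand":0},{"wx":0,"wy":0,"wz":0,"tx":-0.03,"ty":0,"tz":0,"hand":0},{"wx":0,"wy":0,"wz":0,"tx":0,"ty":0,"tz":0,"hand":0},{"wx":0,"wy":0,"wz":0,"tx":0,"ty":0,"tz":0,"hand":0}]'
python3 - <<'E'
from h import *
o=st();i=shot("top","t30",(400,110,190,200),3);shot("wrist","w30")
E
```

```text
t: 46.35
eef_pos: [0.3477, -0.293, 0.0884]
tool_rot: [-16.9, 89.8, -106.1]
wrist_force: [-1.4, 6.4, -0.6]
gripper_width: 0.0087
t46.35 p [ 0.3477 -0.293   0.0884] fx [-0.001 -0.004 -1.   ] jaw [ 1.     0.013 -0.001] F [-1.4  6.4 -0.6] w 0.0087 q [ 44.   5. -10. 120.   1.  55.  34.]
```

View pics/t30.png

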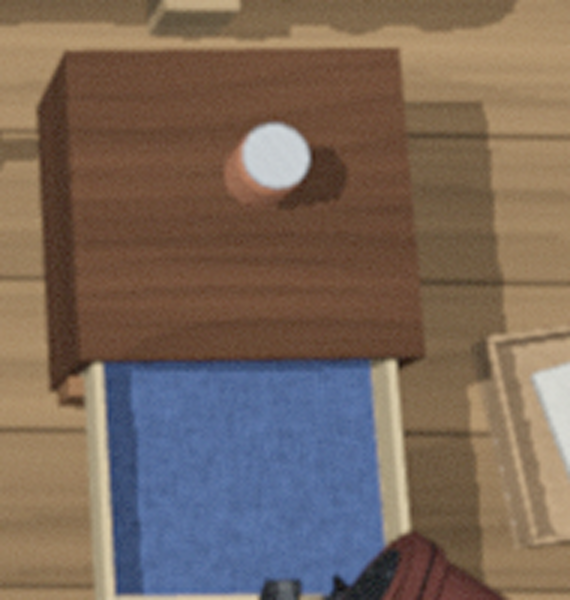

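```bash
python3 -m crank '[{"wx":0,"wy":0,"wz":0,"tx":-0.03,"ty":0,"tz":0,"hand":0},{"wx":0,"wy":0,"wz":0,"tx":0,"ty":0,"tz":0,"hand":0},{"wx":0,"wy":0,"wz":0,"tx":0,"ty":0,"tz":0,"hand":0.27},{"wx":0,"wy":0,"wz":0,"tx":0,"ty":0,"tz":0,"hand":0.27},{"wx":0,"wy":0,"wz":0,"tx":0,"ty":0,"tz":0.2,"hand":0.27},{"wx":0,"wy":0,"wz":0,"tx":0,"ty":0,"tz":0.4,"hand":0.27},{"wx":0,"wy":0,"wz":0,"tx":0.1,"ty":0,"tz":0.4,"hand":0.4},{"wx":0,"wy":0,"wz":0,"tx":0.1,"ty":0,"tz":0.4,"hand":0.4}]'
python3 - <<'E'
from h import *
o=st();i=shot("wrist","w31");shot("top","t31",(220,100,180,200),3)
im=optics.camera("top");hsv=cv2.cvtColor(im,cv2.COLOR_RGB2HSV)
m=cv2.inRange(hsv,(18,110,80),(32,255,255));m[:, :260]=0;m[:,345:]=0;m[:150]=0;m[280:]=0
n,l,s,c=cv2.connectedComponentsWithStats(m)
for k in range(1,n):
    if s[k,4]>40: print(s[k],c[k].round(1),p2w("top",*c[k],.045).round(4))
for l in ("gilt1","white1"): print(l,[(np.round(b["box"],1).tolist(),round(b["confidence"],2)) for b in spotter.boxes_of("top",l)])
E
```

```text
t: 47.25
eef_pos: [0.3647, -0.2946, 0.2305]
tool_rot: [0.6, 89.6, -88.8]
wrist_force: [0.6, -1.5, -1.1]
gripper_width: 0.0342
t47.25 p [ 0.3647 -0.2946  0.2305] fx [ 0.    -0.006 -1.   ] jaw [1.    0.011 0.   ] F [ 0.6 -1.5 -1.1] w 0.0342 q [ 44.  -1. -10. 109.   0.  72.  34.]
[312 174  20  20 272] [321.5 183.7] [0.7044 0.0746 0.045 ]
[281 185  20  18 269] [290.4 193.7] [0.6787 0.1493 0.045 ]
[280 213  20  20 277] [289.4 222.4] [0.6078 0.1507 0.045 ]
[311 213  18  20 270] [319.4 222.3] [0.6088 0.079  0.045 ]
gilt1 [([288.8, 196.4, 21.4, 20.4], 0.86), ([322.8, 184.1, 18.7, 16.6], 0.84), ([320.4, 222.4, 18.8, 18.2], 0.74), ([291.1, 222.0, 15.5, 19.8], 0.58), ([484.2, 283.9, 111.1, 104.9], 0.22)]
white1 [([317.2, 254.1, 21.1, 22.5], 0.62), ([230.2, 208.4, 24.3, 156.0], 0.4), ([277.1, 210.6, 116.5, 165.0], 0.36)]
```

View pics/w31.png

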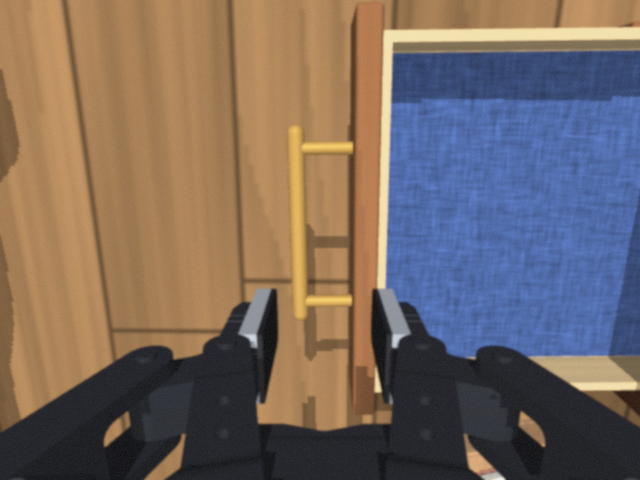

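View pics/t31.png

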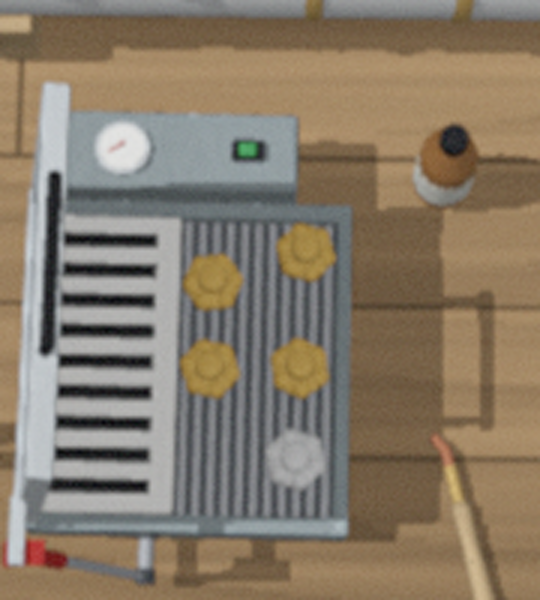

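```bash
python3 -m crank '[{"wx":0,"wy":0,"wz":-0.113,"tx":0.22,"ty":0.405,"tz":0,"hand":0.4},{"wx":0,"wy":0,"wz":-0.113,"tx":0.22,"ty":0.405,"tz":0,"hand":0.4},{"wx":0,"wy":0,"wz":-0.113,"tx":0.22,"ty":0.405,"tz":0,"hand":0.4},{"wx":0,"wy":0,"wz":-0.113,"tx":0.22,"ty":0.405,"tz":0,"hand":0.4},{"wx":0,"wy":0,"wz":-0.113,"tx":0.22,"ty":0.405,"tz":0,"hand":0.4},{"wx":0,"wy":0,"wz":-0.113,"tx":0.22,"ty":0.405,"tz":0,"hand":0.4},{"wx":0,"wy":0,"wz":0,"tx":0.22,"ty":0.405,"tz":0,"hand":0.4},{"wx":0,"wy":0,"wz":0,"tx":0.22,"ty":0.405,"tz":0,"hand":0.4}]';  python3 -m crank '[{"wx":0,"wy":0,"wz":0,"tx":0.22,"ty":0.405,"tz":0,"hand":0.4},{"wx":0,"wy":0,"wz":0,"tx":0.22,"ty":0.405,"tz":-0.1,"hand":0.4},{"wx":0,"wy":0,"wz":0,"tx":0.22,"ty":0.405,"tz":-0.3,"hand":0.4},{"wx":0,"wy":0,"wz":0,"tx":0,"ty":0,"tz":-0.3,"hand":0.4},{"wx":0,"wy":0,"wz":0,"tx":0,"ty":0,"tz":-0.2,"hand":0.4},{"wx":0,"wy":0,"wz":0,"tx":0,"ty":0,"tz":0,"hand":0.4},{"wx":0,"wy":0,"wz":0,"tx":0,"ty":0,"tz":0,"hand":0.4},{"wx":0,"wy":0,"wz":0,"tx":0,"ty":0,"tz":0,"hand":0.4}]'
cat >> h.py <<'E'
def bosses(c="wrist",lo=(15,100,70),hi=(35,255,255)):
    "top-circle of bosses cannot be segmented easily; give rosette blobs"
    info=optics.camera_info(c); im=optics.camera(c); hsv=cv2.cvtColor(im,cv2.COLOR_RGB2HSV)
    return im,info,cv2.inRange(hsv,lo,hi)
E
python3 - <<'E'
from h import *
o=st();i=shot("wrist","w32");print(w2p("wrist",(.6078,.1507,.058),i),w2p("wrist",(.6078,.1507,.034),i))
print(p2w("wrist",*w2p("wrist",o["eef_pos"],i),.058,i))
E
```

```text
t: 48.3
eef_pos: [0.5409, 0.0309, 0.2269]
tool_rot: [-15.3, 89.6, -135.1]
wrist_force: [0.8, -1.8, 0.9]
gripper_width: 0.0343
t: 49.1
eef_pos: [0.6057, 0.1475, 0.1422]
tool_rot: [11.6, 89.7, -108.2]
wrist_force: [1.2, 0.8, 0.2]
gripper_width: 0.0343
t49.10 p [0.6057 0.1475 0.1422] fx [-0.001 -0.004 -1.   ] jaw [ 0.867 -0.497  0.001] F [1.2 0.8 0.2] w 0.0343 q [  8.  24. -33.  93.  14.  67. -58.]
[324.50921563 244.03987542] [324.43271212 232.57545287]
[0.58439744 0.11012524 0.058     ]
```

View pics/w32.png

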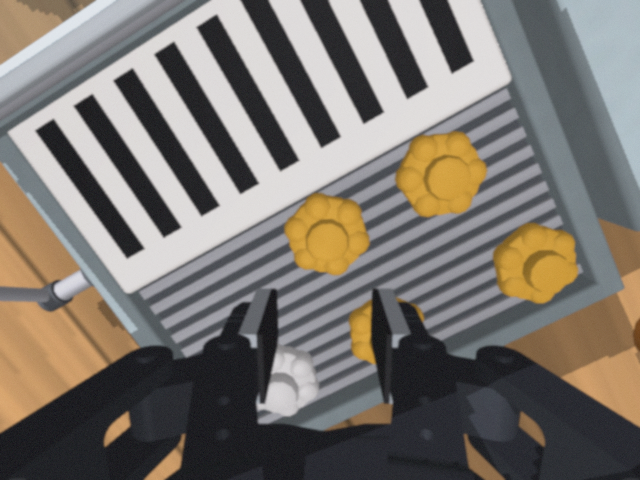

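Run:
```python
from h import *
for n,u,v in (("C",327,241),("B",448,178),("A",549,269)): print(n,p2w("wrist",u,v,.058).round(4))
st()
```

```text
C [0.6099 0.1515 0.058 ]
B [0.6802 0.1498 0.058 ]
A [0.7066 0.0778 0.058 ]
t49.15 p [0.6058 0.1475 0.1425] fx [-0.001 -0.004 -1.   ] jaw [ 0.867 -0.498  0.001] F [ 0.3  0.  -0.1] w 0.0344 q [  8.  24. -33.  93.  14.  67. -58.]
```

```bash
python3 -m crank '[{"wx":0,"wy":0,"wz":0,"tx":0.031,"ty":0.035,"tz":-0.2,"hand":0.42},{"wx":0,"wy":0,"wz":0,"tx":0,"ty":0,"tz":-0.25,"hand":0.42},{"wx":0,"wy":0,"wz":0,"tx":0,"ty":0,"tz":-0.25,"hand":0.42},{"wx":0,"wy":0,"wz":0,"tx":0,"ty":0,"tz":-0.125,"hand":0.42},{"wx":0,"wy":0,"wz":0,"tx":0,"ty":0,"tz":0,"hand":0.42},{"wx":0,"wy":0,"wz":0,"tx":0,"ty":0,"tz":0,"hand":0.42},{"wx":0,"wy":0,"wz":0,"tx":0,"ty":0,"tz":0,"hand":0.42},{"wx":0,"wy":0,"wz":0,"tx":0,"ty":0,"tz":0,"hand":0.42}]'
python3 - <<'E'
from h import *
o=st();i=shot("wrist","w33")
E
```

```text
t: 49.95
eef_pos: [0.6089, 0.1513, 0.0598]
tool_rot: [14.9, 89.7, -104.9]
wrist_force: [0.7, -0.2, 0.3]
gripper_width: 0.0359
t49.95 p [0.6089 0.1513 0.0598] fx [-0.001 -0.004 -1.   ] jaw [ 0.868 -0.497  0.001] F [ 0.7 -0.2  0.3] w 0.0359 q [  7.  29. -32.  97.  17.  60. -61.]
```

View pics/w33.png

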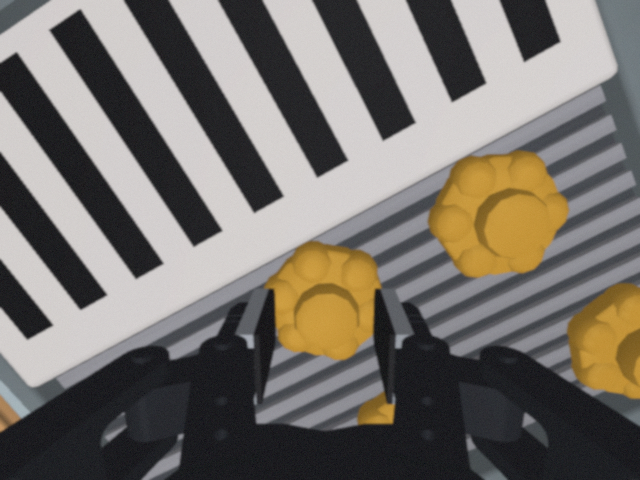

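```bash
python3 -m crank '[{"wx":0,"wy":0,"wz":0,"tx":0,"ty":0,"tz":0,"hand":0.1},{"wx":0,"wy":0,"wz":0,"tx":0,"ty":0,"tz":0,"hand":0},{"wx":0,"wy":0,"wz":0,"tx":0,"ty":0,"tz":0,"hand":0},{"wx":0,"wy":0,"wz":0,"tx":0,"ty":0,"tz":0,"hand":0},{"wx":0,"wy":0,"wz":0,"tx":0,"ty":0,"tz":0.1,"hand":0},{"wx":0,"wy":0,"wz":0,"tx":0,"ty":0,"tz":0.2,"hand":0},{"wx":0,"wy":0,"wz":0,"tx":0,"ty":0,"tz":0.3,"hand":0},{"wx":0,"wy":0,"wz":0,"tx":0,"ty":0,"tz":0.3,"hand":0}]'
python3 - <<'E'
from h import *
o=st();i=shot("wrist","w34")
for u,v in ((388,45),(383,358)): print(1)
E
```

```text
t: 50.8
eef_pos: [0.6079, 0.1512, 0.1499]
tool_rot: [-8.2, 89.7, -128.0]
wrist_force: [0.2, 0.9, -0.7]
gripper_width: 0.0206
t50.80 p [0.6079 0.1512 0.1499] fx [-0.004 -0.005 -1.   ] jaw [ 0.868 -0.497 -0.001] F [ 0.2  0.9 -0.7] w 0.0206 q [  8.  24. -34.  92.  14.  69. -58.]
1
1
```

View pics/w34.png

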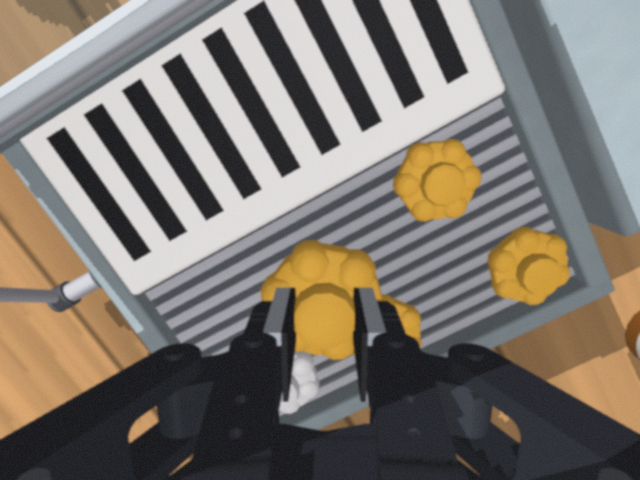

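Run:
```python
from h import *
f=lambda n,a,b,z:print(n,p2w("top",400+a/3,110+b/3,z).round(4))
f("L top",106,365,.108);f("L bot",115,592,.108);f("R top",371,362,.075);f("R bot",384,530,.075);f("front",200,594,.108);f("chestfront",230,360,.13)
i=shot("top","t35",(400,110,190,200),3)
```

```text
L top [ 0.5754 -0.1845  0.108 ]
L bot [ 0.4034 -0.1859  0.108 ]
R top [ 0.5864 -0.3989  0.075 ]
R bot [ 0.4549 -0.4013  0.075 ]
front [ 0.4024 -0.2491  0.108 ]
chestfront [ 0.5756 -0.2729  0.13  ]
```

View pics/t35.png

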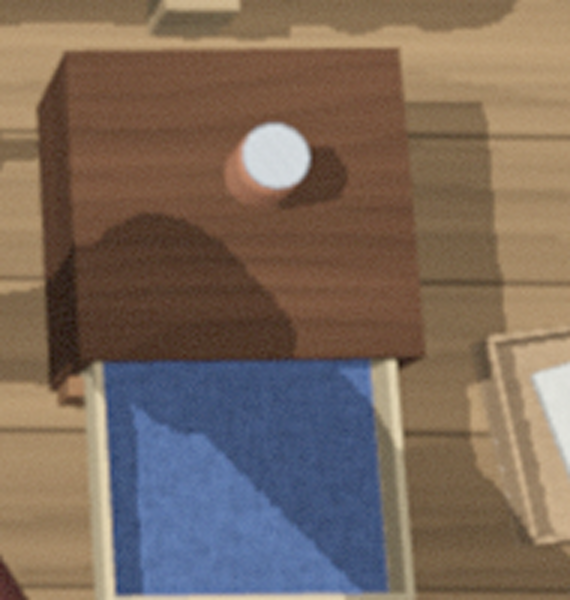

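```bash
python3 -m crank '[{"wx":0,"wy":0,"wz":0,"tx":-0.1,"ty":-0.15,"tz":0.2,"hand":0},{"wx":0,"wy":0,"wz":0,"tx":-0.1,"ty":-0.35,"tz":0.2,"hand":0},{"wx":0,"wy":0,"wz":0,"tx":-0.1,"ty":-0.4,"tz":0,"hand":0},{"wx":0,"wy":0,"wz":0,"tx":-0.1,"ty":-0.4,"tz":0,"hand":0},{"wx":0,"wy":0,"wz":0,"tx":-0.1,"ty":-0.4,"tz":0,"hand":0},{"wx":0,"wy":0,"wz":0,"tx":-0.1,"ty":-0.4,"tz":0,"hand":0},{"wx":0,"wy":0,"wz":0,"tx":-0.1,"ty":-0.4,"tz":0,"hand":0},{"wx":0,"wy":0,"wz":0,"tx":-0.1,"ty":-0.4,"tz":0,"hand":0}]';  python3 -m crank '[{"wx":0,"wy":0,"wz":0,"tx":-0.1,"ty":-0.4,"tz":0,"hand":0},{"wx":0,"wy":0,"wz":0,"tx":-0.03,"ty":-0.4,"tz":0,"hand":0},{"wx":0,"wy":0,"wz":0,"tx":0,"ty":-0.26,"tz":0,"hand":0},{"wx":0,"wy":0,"wz":0,"tx":0,"ty":0,"tz":0,"hand":0},{"wx":0,"wy":0,"wz":0,"tx":0,"ty":0,"tz":-0.2,"hand":0},{"wx":0,"wy":0,"wz":0,"tx":0,"ty":0,"tz":-0.3,"hand":0},{"wx":0,"wy":0,"wz":0,"tx":0,"ty":0,"tz":0,"hand":0},{"wx":0,"wy":0,"wz":0,"tx":0,"ty":0,"tz":0,"hand":0}]'
python3 - <<'E'
from h import *
o=st();i=shot("wrist","w36")
E
```

```text
t: 51.7
eef_pos: [0.5274, -0.1403, 0.1887]
tool_rot: [-1.2, 89.7, -121.0]
wrist_force: [0.1, -0.8, -0.1]
gripper_width: 0.0209
t: 52.5
eef_pos: [0.5152, -0.244, 0.1388]
tool_rot: [-15.7, 89.7, -135.5]
wrist_force: [-0.4, 0.1, -0.3]
gripper_width: 0.0207
t52.50 p [ 0.5152 -0.244   0.1388] fx [-0.004 -0.004 -1.   ] jaw [ 0.868 -0.496 -0.001] F [-0.4  0.1 -0.3] w 0.0207 q [ 40.  16. -22. 101.   7.  64. -15.]
```

View pics/w36.png

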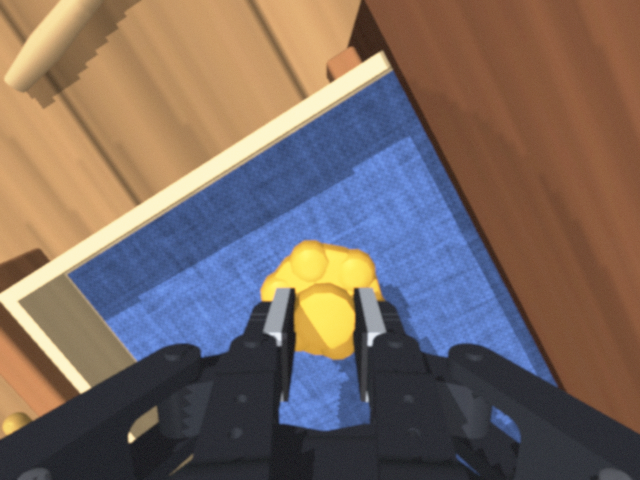

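```bash
python3 -m crank '[{"wx":0,"wy":0,"wz":0,"tx":0,"ty":0,"tz":-0.15,"hand":0},{"wx":0,"wy":0,"wz":0,"tx":0,"ty":0,"tz":-0.15,"hand":0},{"wx":0,"wy":0,"wz":0,"tx":0,"ty":0,"tz":-0.07,"hand":0},{"wx":0,"wy":0,"wz":0,"tx":0,"ty":0,"tz":0,"hand":0},{"wx":0,"wy":0,"wz":0,"tx":0,"ty":0,"tz":0,"hand":0},{"wx":0,"wy":0,"wz":0,"tx":0,"ty":0,"tz":0,"hand":0.3},{"wx":0,"wy":0,"wz":0,"tx":0,"ty":0,"tz":0,"hand":0.4},{"wx":0,"wy":0,"wz":0,"tx":0,"ty":0,"tz":0,"hand":0.4}]'
python3 - <<'E'
from h import *
o=st()
E
python3 -m crank '[{"wx":0,"wy":0,"wz":0,"tx":0,"ty":0,"tz":0,"hand":0.42},{"wx":0,"wy":0,"wz":0,"tx":0,"ty":0,"tz":0.15,"hand":0.42},{"wx":0,"wy":0,"wz":0,"tx":0,"ty":0,"tz":0.3,"hand":0.42},{"wx":0,"wy":0,"wz":0,"tx":0.1,"ty":0.2,"tz":0.3,"hand":0.42},{"wx":0,"wy":0,"wz":0,"tx":0.15,"ty":0.4,"tz":0.2,"hand":0.42},{"wx":0,"wy":0,"wz":0,"tx":0.15,"ty":0.4,"tz":0,"hand":0.42},{"wx":0,"wy":0,"wz":0,"tx":0.15,"ty":0.4,"tz":0,"hand":0.42},{"wx":0,"wy":0,"wz":0,"tx":0.15,"ty":0.4,"tz":0,"hand":0.42}]'
python3 - <<'E'
from h import *
o=st();i=shot("top","t37",(220,110,370,200),2.1)
E
```

```text
t: 53.35
eef_pos: [0.5153, -0.2449, 0.1016]
tool_rot: [-0.7, 89.7, -120.5]
wrist_force: [0.1, 0.0, 0.6]
gripper_width: 0.034
t53.35 p [ 0.5153 -0.2449  0.1016] fx [-0.003 -0.005 -1.   ] jaw [ 0.868 -0.497 -0.   ] F [0.1 0.  0.6] w 0.034 q [ 40.  18. -22. 104.   8.  60. -15.]
t: 54.15
eef_pos: [0.5859, -0.0633, 0.1984]
tool_rot: [18.6, 89.7, -101.2]
wrist_force: [1.1, -0.2, 0.3]
gripper_width: 0.0359
t54.15 p [ 0.5859 -0.0633  0.1984] fx [-0.001 -0.005 -1.   ] jaw [ 0.868 -0.497  0.002] F [ 1.1 -0.2  0.3] w 0.0359 q [ 26.  16. -29.  95.   8.  71. -35.]
```

View pics/t37.png

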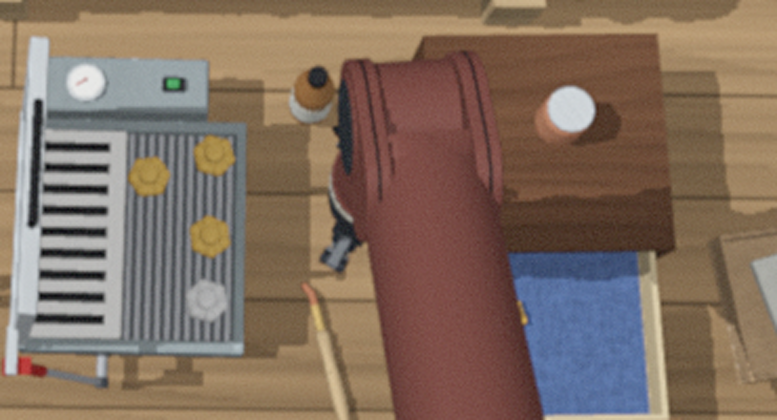

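```bash
python3 -m crank '[{"wx":0,"wy":0,"wz":0,"tx":0.156,"ty":0.355,"tz":0,"hand":0.42},{"wx":0,"wy":0,"wz":0,"tx":0.156,"ty":0.355,"tz":0,"hand":0.42},{"wx":0,"wy":0,"wz":0,"tx":0.156,"ty":0.355,"tz":0,"hand":0.42},{"wx":0,"wy":0,"wz":0,"tx":0.156,"ty":0.355,"tz":0,"hand":0.42},{"wx":0,"wy":0,"wz":0,"tx":0.156,"ty":0.355,"tz":-0.3,"hand":0.42},{"wx":0,"wy":0,"wz":0,"tx":0.156,"ty":0.355,"tz":-0.3,"hand":0.42},{"wx":0,"wy":0,"wz":0,"tx":0,"ty":0,"tz":0,"hand":0.42},{"wx":0,"wy":0,"wz":0,"tx":0,"ty":0,"tz":0,"hand":0.42}]'
python3 - <<'E'
from h import *
o=st();i=shot("wrist","w38");print(w2p("wrist",(.6795,.1497,.058),i))
E
```

```text
t: 55.0
eef_pos: [0.6785, 0.1491, 0.1362]
tool_rot: [-15.2, 89.6, -134.9]
wrist_force: [-0.3, -1.0, -0.4]
gripper_width: 0.036
t55.00 p [0.6785 0.1491 0.1362] fx [-0.004 -0.004 -1.   ] jaw [ 0.869 -0.495 -0.002] F [-0.3 -1.  -0.4] w 0.036 q [  5.  32. -31.  82.  17.  71. -57.]
[325.56485717 252.28193907]
```

View pics/w38.png

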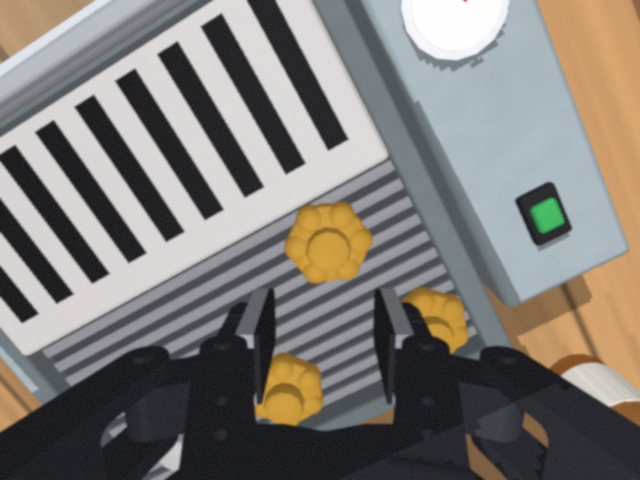

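```bash
python3 -m crank '[{"wx":0,"wy":0,"wz":0,"tx":0.02,"ty":0.01,"tz":-0.2,"hand":0.42},{"wx":0,"wy":0,"wz":0,"tx":0,"ty":0,"tz":-0.25,"hand":0.42},{"wx":0,"wy":0,"wz":0,"tx":0,"ty":0,"tz":-0.2,"hand":0.42},{"wx":0,"wy":0,"wz":0,"tx":0,"ty":0,"tz":-0.114,"hand":0.42},{"wx":0,"wy":0,"wz":0,"tx":0,"ty":0,"tz":0,"hand":0.42},{"wx":0,"wy":0,"wz":0,"tx":0,"ty":0,"tz":0,"hand":0.1},{"wx":0,"wy":0,"wz":0,"tx":0,"ty":0,"tz":0,"hand":0},{"wx":0,"wy":0,"wz":0,"tx":0,"ty":0,"tz":0,"hand":0}]'; python3 -m crank '[{"wx":0,"wy":0,"wz":0,"tx":0,"ty":0,"tz":0,"hand":0},{"wx":0,"wy":0,"wz":0,"tx":0,"ty":0,"tz":0,"hand":0},{"wx":0,"wy":0,"wz":0,"tx":0,"ty":0,"tz":0.1,"hand":0},{"wx":0,"wy":0,"wz":0,"tx":0,"ty":0,"tz":0.3,"hand":0},{"wx":0,"wy":0,"wz":0,"tx":0,"ty":0,"tz":0.4,"hand":0},{"wx":0,"wy":0,"wz":0,"tx":0,"ty":-0.1,"tz":0.4,"hand":0},{"wx":0,"wy":0,"wz":0,"tx":-0.1,"ty":-0.3,"tz":0.1,"hand":0},{"wx":0,"wy":0,"wz":0,"tx":-0.15,"ty":-0.4,"tz":0,"hand":0}]'
python3 - <<'E'
from h import *
o=st();i=shot("wrist","w39")
E
```

```text
t: 55.85
eef_pos: [0.6819, 0.1491, 0.062]
tool_rot: [25.7, 89.7, -94.1]
wrist_force: [-1.2, -1.7, 5.6]
gripper_width: 0.0202
t: 56.65
eef_pos: [0.6569, 0.0717, 0.1939]
tool_rot: [78.0, 89.8, -41.6]
wrist_force: [1.2, -1.4, -0.5]
gripper_width: 0.0205
t56.65 p [0.6569 0.0717 0.1939] fx [ 0.003 -0.002 -1.   ] jaw [ 0.87  -0.493  0.003] F [ 1.2 -1.4 -0.5] w 0.0205 q [ 13.  25. -31.  85.  13.  74. -49.]
```

View pics/w39.png

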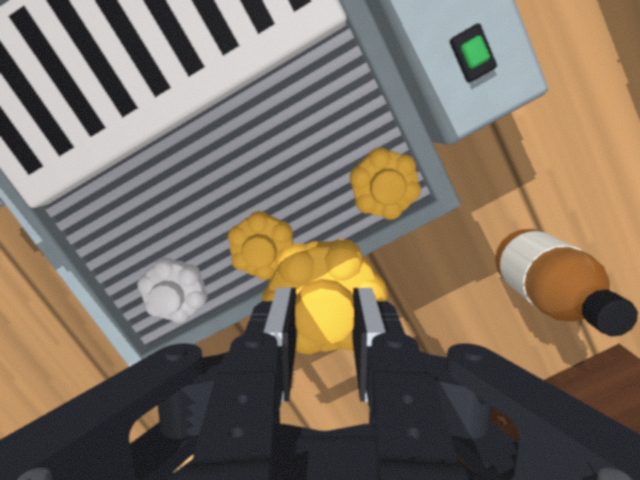

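```bash
python3 -m crank '[{"wx":0,"wy":0,"wz":0,"tx":-0.18,"ty":-0.375,"tz":0,"hand":0},{"wx":0,"wy":0,"wz":0,"tx":-0.18,"ty":-0.375,"tz":0,"hand":0},{"wx":0,"wy":0,"wz":0,"tx":-0.18,"ty":-0.375,"tz":0,"hand":0},{"wx":0,"wy":0,"wz":0,"tx":-0.18,"ty":-0.375,"tz":0,"hand":0},{"wx":0,"wy":0,"wz":0,"tx":-0.18,"ty":-0.375,"tz":0,"hand":0},{"wx":0,"wy":0,"wz":0,"tx":-0.18,"ty":-0.375,"tz":0,"hand":0},{"wx":0,"wy":0,"wz":0,"tx":-0.18,"ty":-0.375,"tz":0,"hand":0},{"wx":0,"wy":0,"wz":0,"tx":-0.1,"ty":-0.375,"tz":0,"hand":0}]'; python3 -m crank '[{"wx":0,"wy":0,"wz":0,"tx":0,"ty":-0.375,"tz":0,"hand":0},{"wx":0,"wy":0,"wz":0,"tx":0,"ty":-0.35,"tz":0,"hand":0},{"wx":0,"wy":0,"wz":0,"tx":0,"ty":-0.3,"tz":0,"hand":0},{"wx":0,"wy":0,"wz":0,"tx":0,"ty":0,"tz":-0.2,"hand":0},{"wx":0,"wy":0,"wz":0,"tx":0,"ty":0,"tz":-0.3,"hand":0},{"wx":0,"wy":0,"wz":0,"tx":0,"ty":0,"tz":0,"hand":0},{"wx":0,"wy":0,"wz":0,"tx":0,"ty":0,"tz":0,"hand":0},{"wx":0,"wy":0,"wz":0,"tx":0,"ty":0,"tz":0,"hand":0}]'
python3 - <<'E'
from h import *
o=st();i=shot("wrist","w40")
E
```

```text
t: 57.5
eef_pos: [0.5186, -0.2321, 0.1911]
tool_rot: [4.5, 89.7, -115.3]
wrist_force: [0.4, 0.2, -1.0]
gripper_width: 0.0202
t: 58.3
eef_pos: [0.5208, -0.3334, 0.1421]
tool_rot: [20.9, 89.7, -98.8]
wrist_force: [-0.5, -0.2, -0.0]
gripper_width: 0.0203
t58.30 p [ 0.5208 -0.3334  0.1421] fx [-0.001 -0.006 -1.   ] jaw [ 0.868 -0.497  0.002] F [-0.5 -0.2 -0. ] w 0.0203 q [ 45.  21. -21.  95.   8.  66.  -8.]
```

View pics/w40.png

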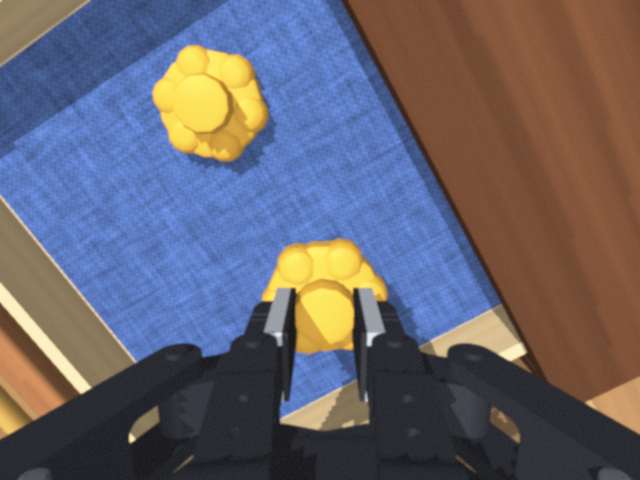

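```bash
python3 -m crank '[{"wx":0,"wy":0,"wz":0,"tx":-0.06,"ty":-0.065,"tz":-0.15,"hand":0},{"wx":0,"wy":0,"wz":0,"tx":0,"ty":0,"tz":-0.15,"hand":0},{"wx":0,"wy":0,"wz":0,"tx":0,"ty":0,"tz":-0.09,"hand":0},{"wx":0,"wy":0,"wz":0,"tx":0,"ty":0,"tz":0,"hand":0},{"wx":0,"wy":0,"wz":0,"tx":0,"ty":0,"tz":0,"hand":0},{"wx":0,"wy":0,"wz":0,"tx":0,"ty":0,"tz":0,"hand":0.3},{"wx":0,"wy":0,"wz":0,"tx":0,"ty":0,"tz":0,"hand":0.4},{"wx":0,"wy":0,"wz":0,"tx":0,"ty":0,"tz":0,"hand":0.4}]'; python3 -m crank '[{"wx":0,"wy":0,"wz":0,"tx":0,"ty":0,"tz":0,"hand":0.42},{"wx":0,"wy":0,"wz":0,"tx":0,"ty":0,"tz":0.15,"hand":0.42},{"wx":0,"wy":0,"wz":0,"tx":0,"ty":0,"tz":0.3,"hand":0.42},{"wx":0,"wy":0,"wz":-0.19,"tx":0,"ty":0.2,"tz":0.3,"hand":0.42},{"wx":0,"wy":0,"wz":-0.19,"tx":0.1,"ty":0.4,"tz":0.2,"hand":0.42},{"wx":0,"wy":0,"wz":-0.19,"tx":0.1,"ty":0.4,"tz":0,"hand":0.42},{"wx":0,"wy":0,"wz":-0.19,"tx":0.1,"ty":0.4,"tz":0,"hand":0.42},{"wx":0,"wy":0,"wz":-0.19,"tx":0.1,"ty":0.4,"tz":0,"hand":0.42}]'; python3 -m crank '[{"wx":0,"wy":0,"wz":-0.19,"tx":0.13,"ty":0.4,"tz":0,"hand":0.42},{"wx":0,"wy":0,"wz":-0.19,"tx":0.13,"ty":0.4,"tz":0,"hand":0.42},{"wx":0,"wy":0,"wz":0,"tx":0.13,"ty":0.4,"tz":0,"hand":0.42},{"wx":0,"wy":0,"wz":0,"tx":0.13,"ty":0.4,"tz":-0.2,"hand":0.42},{"wx":0,"wy":0,"wz":0,"tx":0,"ty":0.4,"tz":-0.3,"hand":0.42},{"wx":0,"wy":0,"wz":0,"tx":0,"ty":0.2,"tz":-0.2,"hand":0.42},{"wx":0,"wy":0,"wz":0,"tx":0,"ty":0,"tz":0,"hand":0.42},{"wx":0,"wy":0,"wz":0,"tx":0,"ty":0,"tz":0,"hand":0.42}]'
python3 - <<'E'
from h import *
o=st();i=shot("wrist","w41");print(w2p("wrist",(.6093,.0795,.058),i))
shot("top","t41",(400,110,190,200),3)
E
```

```text
t: 59.15
eef_pos: [0.5136, -0.3397, 0.1008]
tool_rot: [-9.5, 89.7, -129.3]
wrist_force: [0.2, -0.2, 0.5]
gripper_width: 0.0339
t: 59.95
eef_pos: [0.5544, -0.1583, 0.1979]
tool_rot: [13.7, 89.8, -149.2]
wrist_force: [0.3, 0.5, 0.0]
gripper_width: 0.0357
t: 60.75
eef_pos: [0.6057, 0.059, 0.127]
tool_rot: [1.3, 89.7, -178.1]
wrist_force: [0.7, -1.0, 0.7]
gripper_width: 0.0358
t60.75 p [0.6057 0.059  0.127 ] fx [-0.005 -0.    -1.   ] jaw [ 0.011 -1.     0.   ] F [ 0.7 -1.   0.7] w 0.0358 q [  11.   21.  -25.   96.   10.   65. -107.]
[282.25710113 252.95310444]
```

View pics/w41.png

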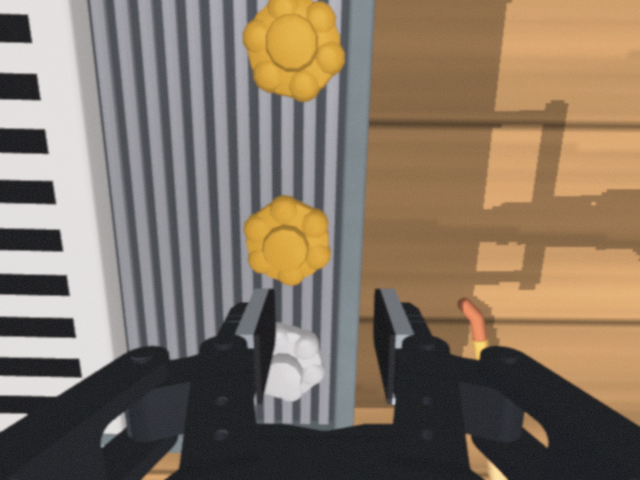

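View pics/t41.png

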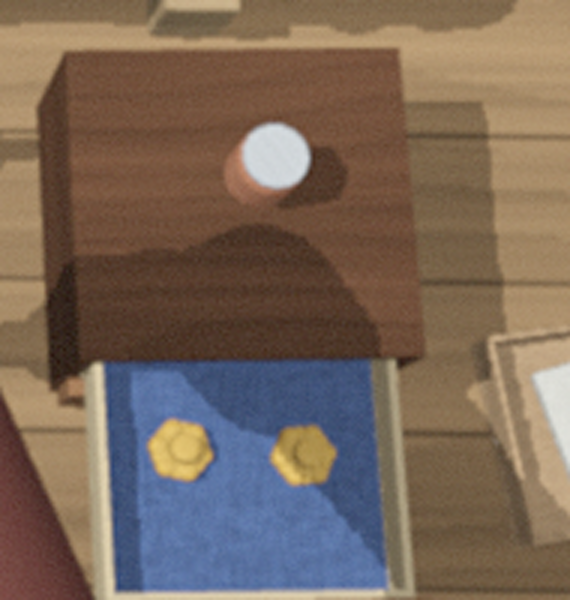

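```bash
python3 - <<'E'
from h import *
print("A",p2w("wrist",291,42,.058),"D",p2w("wrist",286,248,.058))
E
python3 -m crank '[{"wx":0,"wy":0,"wz":0,"tx":0.047,"ty":0.195,"tz":0,"hand":0.42},{"wx":0,"wy":0,"wz":0,"tx":0,"ty":0,"tz":-0.2,"hand":0.42},{"wx":0,"wy":0,"wz":0,"tx":0,"ty":0,"tz":-0.25,"hand":0.42},{"wx":0,"wy":0,"wz":0,"tx":0,"ty":0,"tz":-0.21,"hand":0.42},{"wx":0,"wy":0,"wz":0,"tx":0,"ty":0,"tz":0,"hand":0.42},{"wx":0,"wy":0,"wz":0,"tx":0,"ty":0,"tz":0,"hand":0.42},{"wx":0,"wy":0,"wz":0,"tx":0,"ty":0,"tz":0,"hand":0.42},{"wx":0,"wy":0,"wz":0,"tx":0,"ty":0,"tz":0,"hand":0.42}]'
python3 - <<'E'
from h import *
o=st();i=shot("wrist","w42")
E
```

```text
A [0.70695255 0.07246174 0.058     ] D [0.6126088  0.07611593 0.058     ]
t: 61.65
eef_pos: [0.6112, 0.0783, 0.0618]
tool_rot: [-5.5, 89.8, 175.1]
wrist_force: [0.5, -0.3, 0.1]
gripper_width: 0.0359
t61.65 p [0.6112 0.0783 0.0618] fx [-0.003  0.    -1.   ] jaw [ 0.01 -1.   -0.  ] F [ 0.5 -0.3  0.1] w 0.0359 q [   8.   26.  -25.   98.   12.   58. -110.]
```

View pics/w42.png

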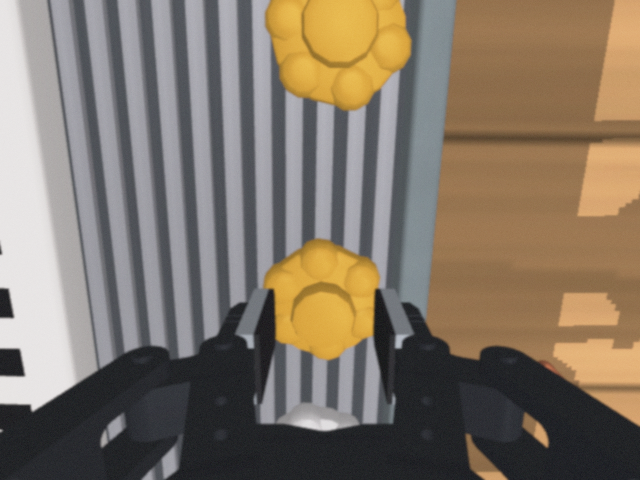

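```bash
python3 -m crank '[{"wx":0,"wy":0,"wz":0,"tx":0,"ty":0.005,"tz":-0.015,"hand":0.2},{"wx":0,"wy":0,"wz":0,"tx":0,"ty":0,"tz":0,"hand":0},{"wx":0,"wy":0,"wz":0,"tx":0,"ty":0,"tz":0,"hand":0},{"wx":0,"wy":0,"wz":0,"tx":0,"ty":0,"tz":0,"hand":0},{"wx":0,"wy":0,"wz":0,"tx":0,"ty":0,"tz":0.1,"hand":0},{"wx":0,"wy":0,"wz":0,"tx":0,"ty":0,"tz":0.3,"hand":0},{"wx":0,"wy":0,"wz":0,"tx":0,"ty":-0.1,"tz":0.4,"hand":0},{"wx":0,"wy":0,"wz":0,"tx":0,"ty":-0.3,"tz":0.4,"hand":0}]'; python3 -m crank '[{"wx":0,"wy":0,"wz":0,"tx":-0.2,"ty":-0.38,"tz":0.1,"hand":0},{"wx":0,"wy":0,"wz":0,"tx":-0.2,"ty":-0.38,"tz":0,"hand":0},{"wx":0,"wy":0,"wz":0,"tx":-0.25,"ty":-0.38,"tz":0,"hand":0},{"wx":0,"wy":0,"wz":0,"tx":-0.25,"ty":-0.38,"tz":0,"hand":0},{"wx":0,"wy":0,"wz":0,"tx":-0.25,"ty":-0.38,"tz":0,"hand":0},{"wx":0,"wy":0,"wz":0,"tx":-0.25,"ty":-0.38,"tz":0,"hand":0},{"wx":0,"wy":0,"wz":0,"tx":-0.2,"ty":-0.38,"tz":0,"hand":0},{"wx":0,"wy":0,"wz":0,"tx":-0.11,"ty":-0.17,"tz":0,"hand":0}]'
python3 - <<'E'
from h import *
o=st()
E
```

```text
t: 62.5
eef_pos: [0.6095, 0.0425, 0.1804]
tool_rot: [-22.3, 89.6, 158.6]
wrist_force: [1.6, -0.4, -0.8]
gripper_width: 0.0208
t: 63.3
eef_pos: [0.4369, -0.2477, 0.1893]
tool_rot: [11.8, 89.7, -167.8]
wrist_force: [-0.5, 0.1, -0.3]
gripper_width: 0.0211
t63.30 p [ 0.4369 -0.2477  0.1893] fx [-0.005 -0.001 -1.   ] jaw [ 0.006 -1.     0.001] F [-0.5  0.1 -0.3] w 0.0211 q [ 38.   5. -14. 107.   1.  68. -66.]
```

```bash
python3 -m crank '[{"wx":0,"wy":0,"wz":0,"tx":0.03,"ty":0.02,"tz":-0.25,"hand":0},{"wx":0,"wy":0,"wz":0,"tx":0,"ty":0,"tz":-0.25,"hand":0},{"wx":0,"wy":0,"wz":0,"tx":0,"ty":0,"tz":0,"hand":0},{"wx":0,"wy":0,"wz":0,"tx":0,"ty":0,"tz":0,"hand":0},{"wx":0,"wy":0,"wz":0,"tx":0,"ty":0,"tz":0,"hand":0},{"wx":0,"wy":0,"wz":0,"tx":0,"ty":0,"tz":0,"hand":0},{"wx":0,"wy":0,"wz":0,"tx":0,"ty":0,"tz":0,"hand":0},{"wx":0,"wy":0,"wz":0,"tx":0,"ty":0,"tz":0,"hand":0}]'
python3 - <<'E'
from h import *
o=st();shot("wrist","w43")
E
```

```text
t: 64.1
eef_pos: [0.4424, -0.2421, 0.1392]
tool_rot: [2.3, 89.7, -177.0]
wrist_force: [-0.2, 0.7, -0.7]
gripper_width: 0.0209
t64.10 p [ 0.4424 -0.2421  0.1392] fx [-0.005 -0.    -1.   ] jaw [ 0.011 -1.     0.   ] F [-0.2  0.7 -0.7] w 0.0209 q [ 37.   8. -14. 110.   2.  62. -68.]
```

View pics/w43.png

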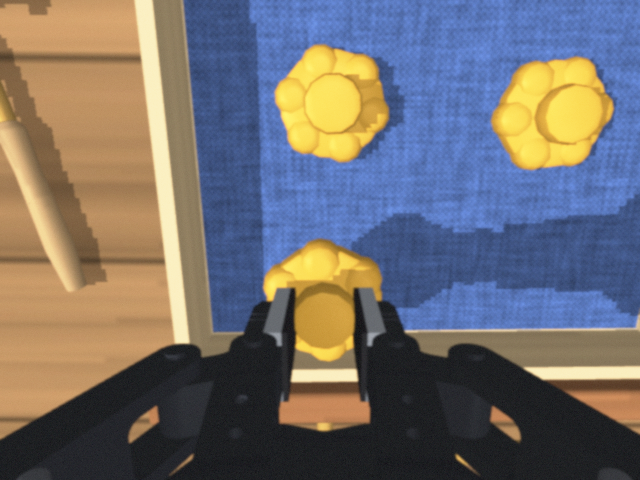

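```bash
python3 -m crank '[{"wx":0,"wy":0,"wz":0,"tx":0,"ty":0,"tz":-0.15,"hand":0},{"wx":0,"wy":0,"wz":0,"tx":0,"ty":0,"tz":-0.15,"hand":0},{"wx":0,"wy":0,"wz":0,"tx":0,"ty":0,"tz":-0.075,"hand":0},{"wx":0,"wy":0,"wz":0,"tx":0,"ty":0,"tz":0,"hand":0},{"wx":0,"wy":0,"wz":0,"tx":0,"ty":0,"tz":0,"hand":0},{"wx":0,"wy":0,"wz":0,"tx":0,"ty":0,"tz":0,"hand":0.3},{"wx":0,"wy":0,"wz":0,"tx":0,"ty":0,"tz":0,"hand":0.4},{"wx":0,"wy":0,"wz":0,"tx":0,"ty":0,"tz":0,"hand":0.4}]'; python3 -m crank '[{"wx":0,"wy":0,"wz":0,"tx":0,"ty":0,"tz":0,"hand":0.42},{"wx":0,"wy":0,"wz":0,"tx":0,"ty":0,"tz":0.15,"hand":0.42},{"wx":0,"wy":0,"wz":0,"tx":0,"ty":0,"tz":0.35,"hand":0.42},{"wx":0,"wy":0,"wz":0,"tx":0.1,"ty":0.2,"tz":0.35,"hand":0.42},{"wx":0,"wy":0,"wz":0,"tx":0.1,"ty":0.3,"tz":0.1,"hand":0.42},{"wx":0,"wy":0,"wz":0,"tx":0.2,"ty":0.35,"tz":0,"hand":0.42},{"wx":0,"wy":0,"wz":0,"tx":0.25,"ty":0.35,"tz":0,"hand":0.42},{"wx":0,"wy":0,"wz":0,"tx":0.25,"ty":0.35,"tz":0,"hand":0.42}]'; python3 -m crank '[{"wx":0,"wy":0,"wz":0,"tx":0.3,"ty":0.35,"tz":0,"hand":0.42},{"wx":0,"wy":0,"wz":0,"tx":0.3,"ty":0.35,"tz":0,"hand":0.42},{"wx":0,"wy":0,"wz":0,"tx":0.3,"ty":0.35,"tz":0,"hand":0.42},{"wx":0,"wy":0,"wz":0,"tx":0.3,"ty":0.35,"tz":-0.2,"hand":0.42},{"wx":0,"wy":0,"wz":0,"tx":0.3,"ty":0.22,"tz":-0.2,"hand":0.42},{"wx":0,"wy":0,"wz":0,"tx":0.22,"ty":0,"tz":-0.2,"hand":0.42},{"wx":0,"wy":0,"wz":0,"tx":0,"ty":0,"tz":0,"hand":0.42},{"wx":0,"wy":0,"wz":0,"tx":0,"ty":0,"tz":0,"hand":0.42}]'
python3 - <<'E'
from h import *
o=st();i=shot("wrist","w44");print(w2p("wrist",(.706,.075,.058),i))
shot("top","t44",(400,110,190,200),3)
E
```

```text
t: 64.95
eef_pos: [0.4422, -0.2421, 0.1013]
tool_rot: [-0.9, 89.7, 179.7]
wrist_force: [-0.6, -0.4, -0.2]
gripper_width: 0.0338
t: 65.75
eef_pos: [0.5329, -0.0858, 0.1967]
tool_rot: [2.9, 89.7, -176.5]
wrist_force: [0.8, -0.5, 0.4]
gripper_width: 0.0361
t: 66.55
eef_pos: [0.7037, 0.0747, 0.1354]
tool_rot: [-1.8, 89.6, 178.8]
wrist_force: [-0.2, 0.2, 0.2]
gripper_width: 0.0356
t66.55 p [0.7037 0.0747 0.1354] fx [-0.007  0.    -1.   ] jaw [ 0.01 -1.   -0.  ] F [-0.2  0.2  0.2] w 0.0356 q [   8.   32.  -25.   80.   14.   71. -108.]
[322.83951108 250.56333303]
```

View pics/w44.png

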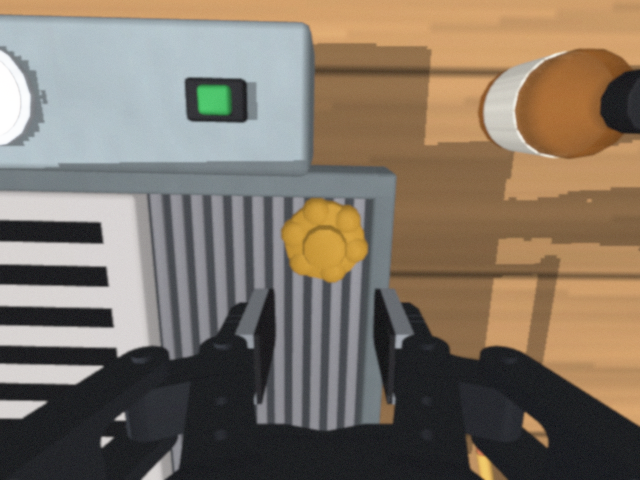

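View pics/t44.png

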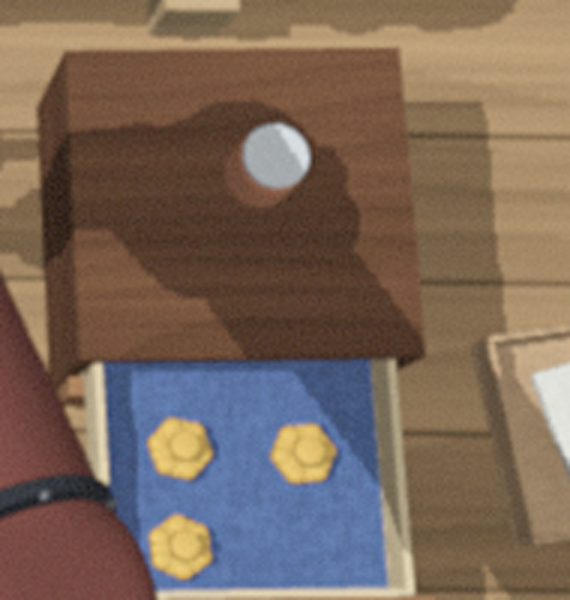

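```bash
python3 -m crank '[{"wx":0,"wy":0,"wz":0,"tx":0.033,"ty":0,"tz":-0.2,"hand":0.42},{"wx":0,"wy":0,"wz":0,"tx":0,"ty":0,"tz":-0.25,"hand":0.42},{"wx":0,"wy":0,"wz":0,"tx":0,"ty":0,"tz":-0.2,"hand":0.42},{"wx":0,"wy":0,"wz":0,"tx":0,"ty":0,"tz":-0.1,"hand":0.42},{"wx":0,"wy":0,"wz":0,"tx":0,"ty":0,"tz":0,"hand":0.42},{"wx":0,"wy":0,"wz":0,"tx":0,"ty":0,"tz":0,"hand":0.2},{"wx":0,"wy":0,"wz":0,"tx":0,"ty":0,"tz":0,"hand":0},{"wx":0,"wy":0,"wz":0,"tx":0,"ty":0,"tz":0,"hand":0}]'; python3 -m crank '[{"wx":0,"wy":0,"wz":0,"tx":0,"ty":0,"tz":0,"hand":0},{"wx":0,"wy":0,"wz":0,"tx":0,"ty":0,"tz":0,"hand":0},{"wx":0,"wy":0,"wz":0,"tx":0,"ty":0,"tz":0.1,"hand":0},{"wx":0,"wy":0,"wz":0,"tx":0,"ty":0,"tz":0.3,"hand":0},{"wx":0,"wy":0,"wz":0,"tx":-0.2,"ty":-0.1,"tz":0.4,"hand":0},{"wx":0,"wy":0,"wz":0,"tx":-0.3,"ty":-0.3,"tz":0.4,"hand":0},{"wx":0,"wy":0,"wz":0,"tx":-0.3,"ty":-0.3,"tz":0.1,"hand":0},{"wx":0,"wy":0,"wz":0,"tx":-0.3,"ty":-0.3,"tz":0,"hand":0}]'
python3 - <<'E'
from h import *
o=st();i=shot("wrist","w45")
E
```

```text
t: 67.45
eef_pos: [0.7078, 0.0747, 0.0626]
tool_rot: [-0.7, 89.8, 179.9]
wrist_force: [-2.0, -0.6, 4.2]
gripper_width: 0.0206
t: 68.25
eef_pos: [0.6022, -0.0212, 0.189]
tool_rot: [164.6, 90.0, -14.7]
wrist_force: [0.1, 0.2, -0.6]
gripper_width: 0.0204
t68.25 p [ 0.6022 -0.0212  0.189 ] fx [ 0. -0. -1.] jaw [ 0.012 -1.     0.   ] F [ 0.1  0.2 -0.6] w 0.0204 q [ 19.  18. -26.  94.   8.  71. -98.]
```

View pics/w45.png

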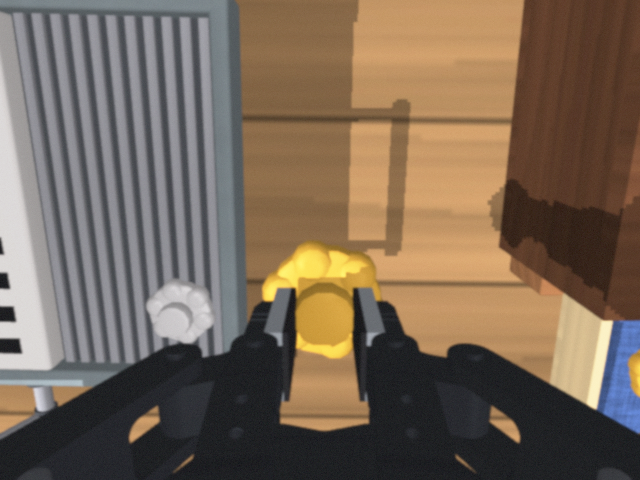

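```bash
python3 -m crank '[{"wx":0,"wy":0,"wz":0,"tx":-0.2,"ty":-0.35,"tz":0,"hand":0},{"wx":0,"wy":0,"wz":0,"tx":-0.2,"ty":-0.35,"tz":0,"hand":0},{"wx":0,"wy":0,"wz":0,"tx":-0.2,"ty":-0.35,"tz":0,"hand":0},{"wx":0,"wy":0,"wz":0,"tx":-0.2,"ty":-0.35,"tz":0,"hand":0},{"wx":0,"wy":0,"wz":0,"tx":-0.2,"ty":-0.35,"tz":0,"hand":0},{"wx":0,"wy":0,"wz":0,"tx":-0.2,"ty":-0.35,"tz":0,"hand":0},{"wx":0,"wy":0,"wz":0,"tx":-0.2,"ty":-0.35,"tz":0,"hand":0},{"wx":0,"wy":0,"wz":0,"tx":-0.16,"ty":-0.35,"tz":0,"hand":0}]'; python3 -m crank '[{"wx":0,"wy":0,"wz":0,"tx":0,"ty":-0.33,"tz":0,"hand":0},{"wx":0,"wy":0,"wz":0,"tx":0,"ty":0,"tz":-0.2,"hand":0},{"wx":0,"wy":0,"wz":0,"tx":0,"ty":0,"tz":-0.3,"hand":0},{"wx":0,"wy":0,"wz":0,"tx":0,"ty":0,"tz":0,"hand":0},{"wx":0,"wy":0,"wz":0,"tx":0,"ty":0,"tz":0,"hand":0},{"wx":0,"wy":0,"wz":0,"tx":0,"ty":0,"tz":0,"hand":0},{"wx":0,"wy":0,"wz":0,"tx":0,"ty":0,"tz":0,"hand":0},{"wx":0,"wy":0,"wz":0,"tx":0,"ty":0,"tz":0,"hand":0}]'
python3 - <<'E'
from h import *
o=st();i=shot("wrist","w46")
E
```

```text
t: 69.1
eef_pos: [0.4449, -0.3023, 0.1866]
tool_rot: [11.2, 89.8, -168.2]
wrist_force: [0.5, -0.6, -0.3]
gripper_width: 0.0205
t: 69.9
eef_pos: [0.4462, -0.3341, 0.1367]
tool_rot: [12.2, 89.8, -167.2]
wrist_force: [0.2, 0.3, -0.4]
gripper_width: 0.0201
t69.90 p [ 0.4462 -0.3341  0.1367] fx [-0.004 -0.001 -1.   ] jaw [ 0.011 -1.     0.001] F [ 0.2  0.3 -0.4] w 0.0201 q [ 44.  14. -14. 104.   4.  63. -60.]
```

View pics/w46.png

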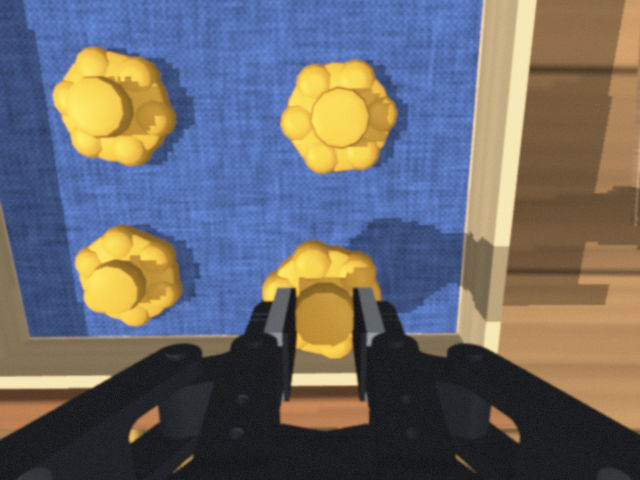

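```bash
python3 -m crank '[{"wx":0,"wy":0,"wz":0,"tx":-0.03,"ty":-0.04,"tz":-0.15,"hand":0},{"wx":0,"wy":0,"wz":0,"tx":0,"ty":0,"tz":-0.13,"hand":0},{"wx":0,"wy":0,"wz":0,"tx":0,"ty":0,"tz":-0.06,"hand":0},{"wx":0,"wy":0,"wz":0,"tx":0,"ty":0,"tz":0,"hand":0},{"wx":0,"wy":0,"wz":0,"tx":0,"ty":0,"tz":0,"hand":0},{"wx":0,"wy":0,"wz":0,"tx":0,"ty":0,"tz":-0.01,"hand":0.3},{"wx":0,"wy":0,"wz":0,"tx":0,"ty":0,"tz":0,"hand":0.4},{"wx":0,"wy":0,"wz":0,"tx":0,"ty":0,"tz":0,"hand":0.4}]'; python3 -m crank '[{"wx":0,"wy":0,"wz":0,"tx":0,"ty":0,"tz":0,"hand":0.42},{"wx":0,"wy":0,"wz":0,"tx":0,"ty":0,"tz":0.15,"hand":0.42},{"wx":0,"wy":0,"wz":0,"tx":0,"ty":0,"tz":0.35,"hand":0.42},{"wx":0,"wy":0,"wz":0.19,"tx":0,"ty":0.1,"tz":0.35,"hand":0.42},{"wx":0,"wy":0,"wz":0.19,"tx":-0.05,"ty":0.1,"tz":0.2,"hand":0.42},{"wx":0,"wy":0,"wz":0.19,"tx":-0.1,"ty":0.1,"tz":0,"hand":0.4},{"wx":0,"wy":0,"wz":0.19,"tx":-0.1,"ty":0.1,"tz":0,"hand":0.3},{"wx":0,"wy":0,"wz":0.19,"tx":-0.1,"ty":0.05,"tz":0,"hand":0.27}]'
python3 - <<'E'
from h import *
o=st();i=shot("wrist","w47");shot("top","t47",(400,110,190,200),3)
E
```

```text
t: 70.75
eef_pos: [0.442, -0.3377, 0.0995]
tool_rot: [-9.9, 89.6, 170.7]
wrist_force: [-0.3, -0.3, -0.3]
gripper_width: 0.0338
t: 71.55
eef_pos: [0.4076, -0.2921, 0.2069]
tool_rot: [11.6, 89.7, -124.7]
wrist_force: [-0.0, 0.2, -0.9]
gripper_width: 0.0236
t71.55 p [ 0.4076 -0.2921  0.2069] fx [-0.003 -0.004 -1.   ] jaw [ 0.692 -0.722  0.001] F [-0.   0.2 -0.9] w 0.0236 q [ 48.   4. -18. 106.   2.  70. -17.]
```

View pics/w47.png

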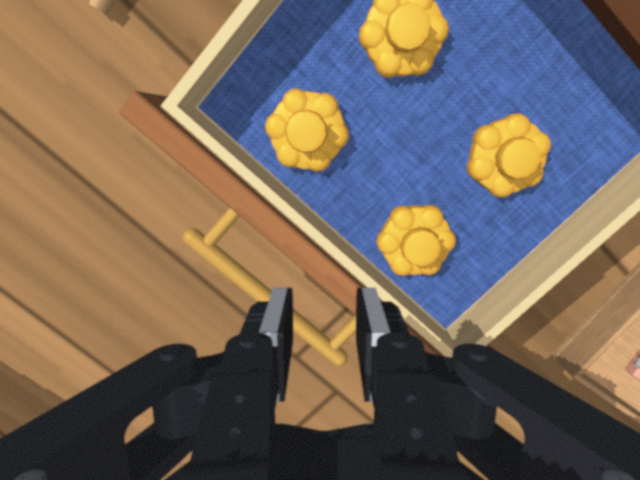

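```bash
python3 -m crank '[{"wx":0,"wy":0,"wz":0.19,"tx":-0.1,"ty":0,"tz":0,"hand":0.27},{"wx":0,"wy":0,"wz":0.19,"tx":-0.15,"ty":0,"tz":0,"hand":0.27},{"wx":0,"wy":0,"wz":0.19,"tx":-0.15,"ty":0,"tz":0,"hand":0.27},{"wx":0,"wy":0,"wz":0.19,"tx":-0.15,"ty":0,"tz":0,"hand":0.27},{"wx":0,"wy":0,"wz":0.19,"tx":-0.05,"ty":0,"tz":0,"hand":0.27},{"wx":0,"wy":0,"wz":0.08,"tx":0,"ty":0,"tz":0,"hand":0.27},{"wx":0,"wy":0,"wz":0,"tx":0,"ty":0,"tz":0,"hand":0.27},{"wx":0,"wy":0,"wz":0,"tx":0,"ty":0,"tz":0,"hand":0.27}]'
python3 - <<'E'
from h import *
o=st();i=shot("wrist","w48");print([w2p("wrist",p,i) for p in[(.345,-.233,.096),(.346,-.353,.096)]])
E
```

```text
t: 72.45
eef_pos: [0.3481, -0.2932, 0.206]
tool_rot: [3.7, 89.7, -86.9]
wrist_force: [0.5, 0.6, -0.5]
gripper_width: 0.0234
t72.45 p [ 0.3481 -0.2932  0.206 ] fx [ 0.    -0.006 -1.   ] jaw [ 1.   -0.01  0.  ] F [ 0.5  0.6 -0.5] w 0.0234 q [ 51.  -2. -17. 112.  -0.  69.  34.]
[array([317.89882663, 133.92714774]), array([322.12239155, 329.27619221])]
```

View pics/w48.png

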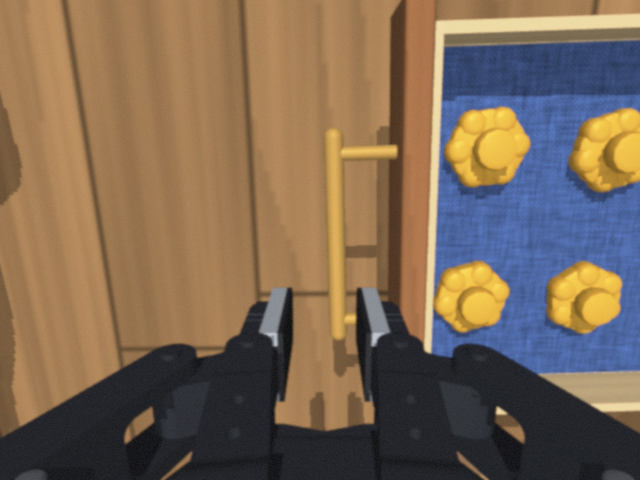

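```bash
python3 -m crank '[{"wx":0,"wy":0,"wz":0.02,"tx":0.07,"ty":0,"tz":-0.25,"hand":0.27},{"wx":0,"wy":0,"wz":0,"tx":0,"ty":0,"tz":-0.25,"hand":0.27},{"wx":0,"wy":0,"wz":0,"tx":0,"ty":0,"tz":-0.15,"hand":0.27},{"wx":0,"wy":0,"wz":0,"tx":0,"ty":0,"tz":0,"hand":0.27},{"wx":0,"wy":0,"wz":0,"tx":0,"ty":0,"tz":0,"hand":0.27},{"wx":0,"wy":0,"wz":0,"tx":0,"ty":0,"tz":0,"hand":0.27},{"wx":0,"wy":0,"wz":0,"tx":0,"ty":0,"tz":0,"hand":0.27},{"wx":0,"wy":0,"wz":0,"tx":0,"ty":0,"tz":0,"hand":0.27}]'
python3 - <<'E'
from h import *
o=st();i=shot("wrist","w49")
E
```

```text
t: 73.3
eef_pos: [0.355, -0.2932, 0.1413]
tool_rot: [6.6, 89.6, -82.8]
wrist_force: [0.5, -1.2, 0.1]
gripper_width: 0.0229
t73.30 p [ 0.355  -0.2932  0.1413] fx [ 0.001 -0.006 -1.   ] jaw [1.    0.01  0.001] F [ 0.5 -1.2  0.1] w 0.0229 q [ 51.   3. -17. 116.   1.  61.  34.]
```

View pics/w49.png

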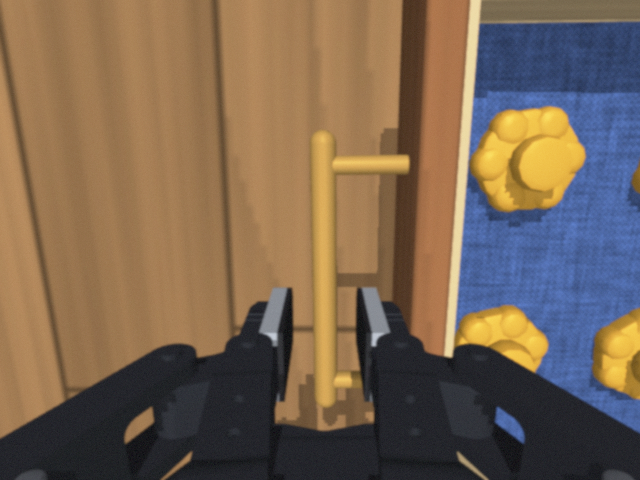

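```bash
python3 -m crank '[{"wx":0,"wy":0,"wz":0,"tx":0,"ty":0,"tz":-0.25,"hand":0.27},{"wx":0,"wy":0,"wz":0,"tx":0,"ty":0,"tz":-0.27,"hand":0.27},{"wx":0,"wy":0,"wz":0,"tx":0,"ty":0,"tz":0,"hand":0.27},{"wx":0,"wy":0,"wz":0,"tx":0,"ty":0,"tz":0,"hand":0.1},{"wx":0,"wy":0,"wz":0,"tx":0,"ty":0,"tz":0,"hand":0},{"wx":0,"wy":0,"wz":0,"tx":0,"ty":0,"tz":0,"hand":0},{"wx":0,"wy":0,"wz":0,"tx":0,"ty":0,"tz":0,"hand":0},{"wx":0,"wy":0,"wz":0,"tx":0,"ty":0,"tz":0,"hand":0}]'; python3 -m crank '[{"wx":0,"wy":0,"wz":0,"tx":0.03,"ty":0,"tz":0,"hand":0},{"wx":0,"wy":0,"wz":0,"tx":0.06,"ty":0.001,"tz":0,"hand":0},{"wx":0,"wy":0,"wz":0,"tx":0.1,"ty":0.002,"tz":0,"hand":0},{"wx":0,"wy":0,"wz":0,"tx":0.12,"ty":0.002,"tz":0,"hand":0},{"wx":0,"wy":0,"wz":0,"tx":0.12,"ty":0.002,"tz":0,"hand":0},{"wx":0,"wy":0,"wz":0,"tx":0.12,"ty":0.002,"tz":0,"hand":0},{"wx":0,"wy":0,"wz":0,"tx":0.12,"ty":0.002,"tz":0,"hand":0},{"wx":0,"wy":0,"wz":0,"tx":0.12,"ty":0.002,"tz":0,"hand":0}]'; python3 -m crank '[{"wx":0,"wy":0,"wz":0,"tx":0.12,"ty":0.002,"tz":0,"hand":0},{"wx":0,"wy":0,"wz":0,"tx":0.12,"ty":0.002,"tz":0,"hand":0},{"wx":0,"wy":0,"wz":0,"tx":0.12,"ty":0.002,"tz":0,"hand":0},{"wx":0,"wy":0,"wz":0,"tx":0.12,"ty":0.002,"tz":0,"hand":0},{"wx":0,"wy":0,"wz":0,"tx":0.1,"ty":0.002,"tz":0,"hand":0},{"wx":0,"wy":0,"wz":0,"tx":0.08,"ty":0.002,"tz":0,"hand":0},{"wx":0,"wy":0,"wz":0,"tx":0.06,"ty":0.001,"tz":0,"hand":0},{"wx":0,"wy":0,"wz":0,"tx":0.04,"ty":0.001,"tz":0,"hand":0}]'
```

```text
t: 74.15
eef_pos: [0.3548, -0.2928, 0.0891]
tool_rot: [-0.5, 89.7, -89.8]
wrist_force: [-0.7, 3.2, -0.4]
gripper_width: 0.0091
t: 74.95
eef_pos: [0.435, -0.2911, 0.0891]
tool_rot: [6.2, 89.7, -83.1]
wrist_force: [-2.1, 4.7, 4.2]
gripper_width: 0.0089
t: 75.75
eef_pos: [0.5111, -0.2895, 0.0891]
tool_rot: [12.1, 89.7, -77.3]
wrist_force: [-0.8, 5.4, 4.0]
gripper_width: 0.0091
```

Continue gently until the force shows the stop.

```bash
python3 -m crank '[{"wx":0,"wy":0,"wz":0,"tx":0.04,"ty":0,"tz":0,"hand":0},{"wx":0,"wy":0,"wz":0,"tx":0.04,"ty":0,"tz":0,"hand":0},{"wx":0,"wy":0,"wz":0,"tx":0.03,"ty":0,"tz":0,"hand":0},{"wx":0,"wy":0,"wz":0,"tx":0.03,"ty":0,"tz":0,"hand":0},{"wx":0,"wy":0,"wz":0,"tx":0.02,"ty":0,"tz":0,"hand":0},{"wx":0,"wy":0,"wz":0,"tx":0,"ty":0,"tz":0,"hand":0},{"wx":0,"wy":0,"wz":0,"tx":0,"ty":0,"tz":0,"hand":0},{"wx":0,"wy":0,"wz":0,"tx":0,"ty":0,"tz":0,"hand":0}]'
python3 - <<'E'
from h import *
st()
E
```

```text
t: 76.55
eef_pos: [0.5272, -0.2891, 0.0891]
tool_rot: [21.0, 89.7, -68.3]
wrist_force: [1.2, 5.9, 2.6]
gripper_width: 0.0084
t76.55 p [ 0.5272 -0.2891  0.0891] fx [ 0.002 -0.005 -1.   ] jaw [1.    0.012 0.002] F [1.2 5.9 2.6] w 0.0084 q [ 40.  22. -19. 100.   8.  59.  19.]
```

```bash
python3 -m crank '[{"wx":0,"wy":0,"wz":0,"tx":0.02,"ty":0,"tz":0,"hand":0},{"wx":0,"wy":0,"wz":0,"tx":0.02,"ty":0,"tz":0,"hand":0},{"wx":0,"wy":0,"wz":0,"tx":0.02,"ty":0,"tz":0,"hand":0},{"wx":0,"wy":0,"wz":0,"tx":0.02,"ty":0,"tz":0,"hand":0},{"wx":0,"wy":0,"wz":0,"tx":0,"ty":0,"tz":0,"hand":0},{"wx":0,"wy":0,"wz":0,"tx":0,"ty":0,"tz":0,"hand":0},{"wx":0,"wy":0,"wz":0,"tx":0,"ty":0,"tz":0,"hand":0},{"wx":0,"wy":0,"wz":0,"tx":0,"ty":0,"tz":0,"hand":0}]'
python3 - <<'E'
from h import *
st();shot("scene","s50",(140,290,200,150),3.5)
E
```

```text
t: 77.35
eef_pos: [0.5294, -0.2891, 0.0889]
tool_rot: [-73.5, 89.4, -163.0]
wrist_force: [-25.6, 13.0, 23.3]
gripper_width: 0.0089
t77.35 p [ 0.5294 -0.2891  0.0889] fx [-0.01  -0.003 -1.   ] jaw [ 1.    0.01 -0.01] F [-25.6  13.   23.3] w 0.0089 q [ 40.  22. -19.  99.   9.  60.  18.]
```

View pics/s50.png

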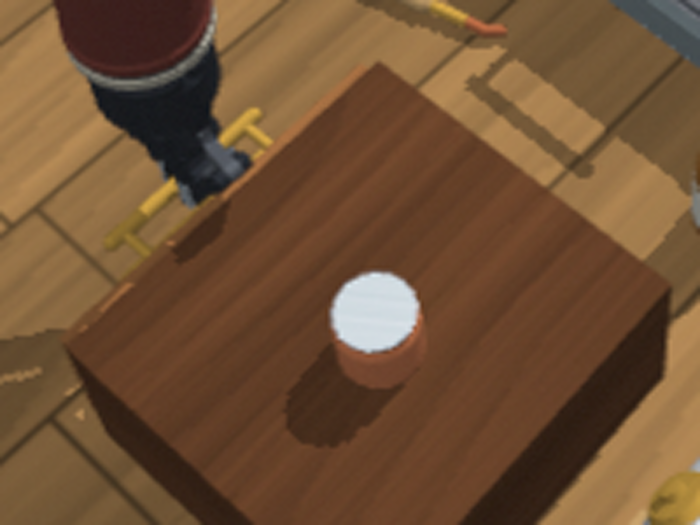

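```bash
python3 -m crank '[{"wx":0,"wy":0,"wz":0,"tx":-0.04,"ty":0,"tz":0,"hand":0},{"wx":0,"wy":0,"wz":0,"tx":0,"ty":0,"tz":0,"hand":0},{"wx":0,"wy":0,"wz":0,"tx":0,"ty":0,"tz":0,"hand":0.25},{"wx":0,"wy":0,"wz":0,"tx":0,"ty":0,"tz":0,"hand":0.25},{"wx":0,"wy":0,"wz":0,"tx":0,"ty":0,"tz":0,"hand":0.25},{"wx":0,"wy":0,"wz":0,"tx":0,"ty":0,"tz":0.1,"hand":0.25},{"wx":0,"wy":0,"wz":0,"tx":0,"ty":0,"tz":0.3,"hand":0.25},{"wx":0,"wy":0,"wz":0,"tx":-0.1,"ty":0,"tz":0.4,"hand":0.25}]'; python3 -m crank '[{"wx":0,"wy":0,"wz":0,"tx":-0.3,"ty":-0.2,"tz":0.2,"hand":0.25},{"wx":0,"wy":0,"wz":0,"tx":-0.3,"ty":-0.3,"tz":0,"hand":0.25},{"wx":0,"wy":0,"wz":0,"tx":-0.2,"ty":-0.3,"tz":0,"hand":0.25},{"wx":0,"wy":0,"wz":0,"tx":-0.1,"ty":-0.3,"tz":0,"hand":0.25},{"wx":0,"wy":0,"wz":0,"tx":0,"ty":-0.3,"tz":0,"hand":0.25},{"wx":0,"wy":0,"wz":0,"tx":0,"ty":-0.3,"tz":0,"hand":0.25},{"wx":0,"wy":0,"wz":0,"tx":0,"ty":0,"tz":0,"hand":0.25},{"wx":0,"wy":0,"wz":0,"tx":0,"ty":0,"tz":0,"hand":0.25}]'
python3 - <<'E'
from h import *
st();shot("scene","s51");shot("top","t51")
f=lambda n,u,v,z:print(n,p2w("top",u,v,z).round(4))
E
```

```text
t: 78.2
eef_pos: [0.5195, -0.2896, 0.1685]
tool_rot: [-29.3, 89.8, -118.6]
wrist_force: [1.0, -0.9, 0.8]
gripper_width: 0.0214
t: 79.0
eef_pos: [0.4296, -0.4607, 0.1889]
tool_rot: [2.0, 89.7, -87.4]
wrist_force: [0.9, 0.6, 0.4]
gripper_width: 0.0212
t79.00 p [ 0.4296 -0.4607  0.1889] fx [ 0.    -0.005 -1.   ] jaw [1.    0.009 0.   ] F [0.9 0.6 0.4] w 0.0212 q [ 53.  19. -13.  90.   5.  71.  40.]
```

View pics/s51.png

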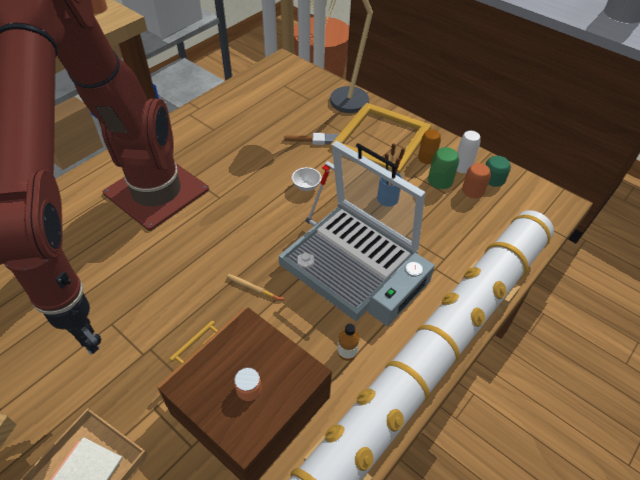

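View pics/t51.png

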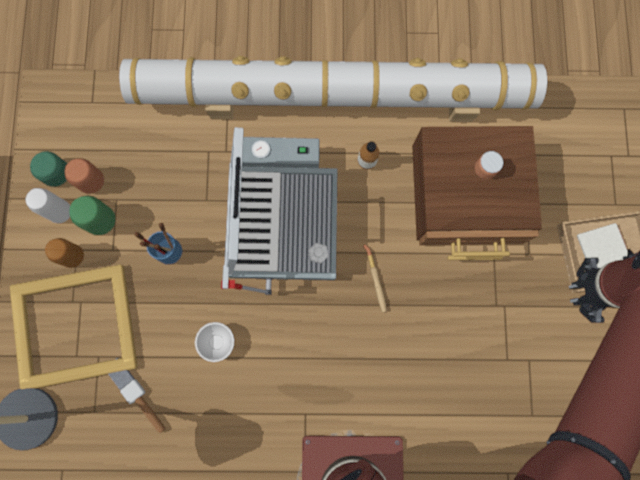

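Run:
```python
from h import *
import cv2
a=cv2.imread("pics/t51.png")[200:280,400:560];b=cv2.imread("pics/s51.png")[130:260,270:430]
cv2.imwrite("pics/z1.png",cv2.resize(a,None,fx=4,fy=4,interpolation=cv2.INTER_CUBIC));cv2.imwrite("pics/z2.png",cv2.resize(b,None,fx=4,fy=4,interpolation=cv2.INTER_CUBIC))
```

```text
(no output)
```

View pics/z1.png

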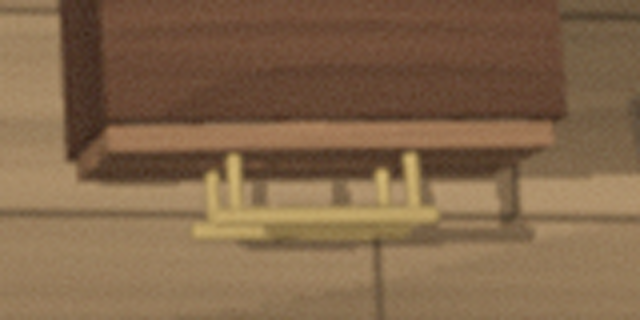

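View pics/z2.png

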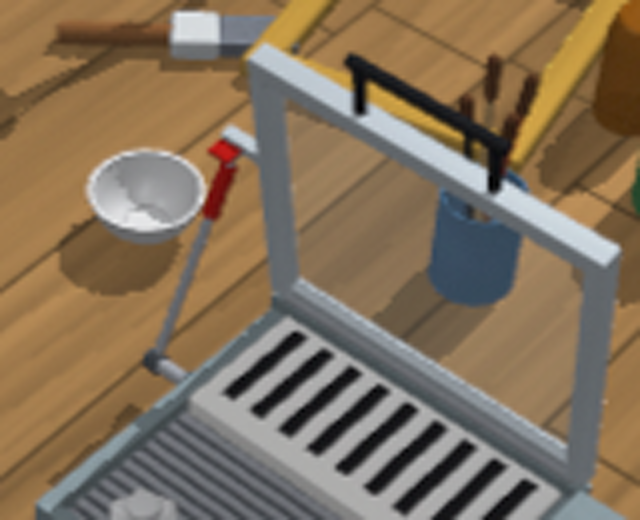

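Run:
```python
from h import *
print(p2w("top",400+325/4,200+215/4,.096), p2w("top",400+310/4,200+231/4,.04))
```

```text
[ 0.52726118 -0.29072669  0.096     ] [ 0.5268686  -0.29777942  0.04      ]
```

Run:
```python
from h import *
print(workorder.job_done());st()
```

```text
the job is handed in; nothing more can be done
None
the job is handed in; nothing more can be done
```

The job is handed in, at about 79 s of the 208 s allowed. As far as the pictures and force readings show, it was done as asked and in the order asked.

**What I did**
- **Hood and rod:** I raised the hood to its stop, swung the prop rod over onto its stop, and lowered the hood until the rod's tip sat in the red socket. This came before I took anything out.
- **Rosettes:** I opened the top drawer, laid the four gold rosettes that were present face up and flat in a 2×2 arrangement, and pushed the drawer shut.

**Last checks**
- **Hood:** it stands on its rod, which was still so in the final scene picture. When I lowered it, the tool met about 7.5 N of resistance with the hood at an angle of about 1.39.
- **Drawer:** the last picture before closing showed all four rosettes flat and side by side. The drawer stopped hard at about 26 N, and its handle now lines up with the lower drawer's handle. I could not see inside after closing.
- **Box and bench:** only the white rosette is left in the box, and the other items look where they were.

**What went wrong on the way**
- **Rod grip:** the rod slipped out of the fingers five times and fell back to its stowed position. I then tilted the gripper along with the rod and gave it a final push past upright.
- **Contact force:** a fingertip briefly pressed something, probably the bench, with about 15 N.
- **Knocked rosette:** one gold rosette was knocked aside during the run. I measured its new position before picking it up.

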